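# Load the heel feeder and feed a heel block onto an outsole

## Task

Set up the heel feeder for the next repair: lay the top outsole of the stack flat in the nest between the yellow fences, heel at the feeder's outlet and toe towards the robot's side, and load every white heel block, end to end, into the tube magazine with its red-knobbed pusher drawn fully back. Only then slide the pusher fully forward once, so that the lowest block comes to stand on the heel of the outsole, and draw it fully back home, so that the other blocks drop down and stand upright in the tube. Leave the other two outsoles in their stack and disturb nothing else on the bench.

Things in the scene. Friction and masses are not known exactly. Their poses are not given: they have to be found in the camera images.
- pusher (a joint): slide of the feeder's pusher, m: 0 = drawn right back (home), 0.095 = fully forward at its stop. Stays where it is left; sliding it takes 2 to 3 N. It may start anywhere from 0 to 0.06. When not home it blocks the bottom of the tube, so that blocks come to rest on top of it (36 mm above the feed floor) and drop when it is drawn back
- pusher_knob (a point): middle of the upright red knob on the pusher, a cylinder 20 mm across and 50 mm high (this point is 25 mm below its top and 90 mm above the table). The point moves along -y of the feeder (as given by the axes of tube_mouth) when the pusher goes forward. Knob to tube axis: 205 mm when home, 110 mm when forward
- tube_mouth (a point): centre of the orange funnel rim on top of the upright tube magazine, 224 mm above the table. Rim opening 70 mm, narrowing over 15 mm to the tube's bore of 50 mm; outside of the rim about 80 mm across. z is up; the axes are those of the whole fixed feeder: pusher and knob lie to +y of the tube, the sole nest to -y, toes to -x. The bore is smooth. Holds up to five blocks
- tube_floor (a point): point on the tube's axis on the steel feed floor, 23 mm above the table, where the lowest block stands. The tube's bottom is open towards +y (pusher) and -y (outlet) up to 43 mm above this floor
- nest_mid (a point): where the underside of an outsole, at its waist point, belongs in the nest: on the grey nest plate, 12 mm above the table. The outsole lies along x with its toe to -x and its heel to +x, between yellow fences (8 mm high, about 5 mm of play all round) at the heel, the toe and both sides of the forefoot; there are no fences at the waist, so fingers have room there
- nest_heel (a point): where the underside of the outsole's heel centre belongs in the nest, 80 mm to +x of nest_mid and 84 mm to -y of the tube's axis. The pusher delivers a block to just above this point; an outsole's top lies 1 mm below the feed floor
- sole_top_mid (a point): top outsole of the stack of three: flat black rubber outsole, 206 mm long, 10 mm thick, 46 mm wide with straight parallel edges at the waist, forefoot 68 mm wide, heel 52 mm wide, 0.11 kg; this point is the middle of the waist, half-way through the thickness; x points to the heel (end 106 mm away), -x to the toe (end 100 mm away), z up
- sole_top_heel (a point): centre of the round heel of that outsole, 80 mm to +x of its waist point
- sole_mid_mid (a point): middle outsole of the stack, the same shape, to stay where it is
- sole_low_mid (a point): lowest outsole of the stack, the same shape, to stay where it is
- block1_center (a point): centre of a white plastic round heel block, an upright cylinder 44 mm across and 40 mm high, about 0.07 kg; three to five of these are present
- block2_center (a point): centre of a white plastic round heel block, an upright cylinder 44 mm across and 40 mm high, about 0.07 kg; three to five of these are present
- block3_center (a point): centre of a white plastic round heel block, an upright cylinder 44 mm across and 40 mm high, about 0.07 kg; three to five of these are present
- block4_center (a point): centre of a white plastic round heel block, an upright cylinder 44 mm across and 40 mm high, about 0.07 kg; three to five of these are present
- block5_center (a point): centre of a white plastic round heel block, an upright cylinder 44 mm across and 40 mm high, about 0.07 kg; three to five of these are present
- polish_tin: a closed round polish tin, 72 mm across and 30 mm high; a bystander, leave it alone (origin at its underside)
- cement_bottle: an amber bottle, 54 mm across, 120 mm high; a bystander, leave it alone (origin at its underside)
- hammer: a hammer lying on the far side of the table; a bystander, leave it alone (origin at its underside)
- brush: a brush lying on the right; a bystander, leave it alone (origin at its underside)
- thread_reel: a blue thread reel, 48 mm across and 54 mm high, standing near the heel blocks, not to be loaded; a bystander, leave it alone (origin at its underside)
- rasp_block: a cork block, 90 x 45 x 30 mm; a bystander, leave it alone (origin at its underside)
There are look-alikes about, which are no part of the job. What is shaped like the part that bears sole_top_mid but pink is not meant. What is shaped like the part that bears block3_center but green or pink is not meant.

How it is judged:
On the way, in this order (a step that is already met when the one before it is completed fails the run):
1. the outsole lies in the nest, every heel block is in the tube and the pusher is home (horizontal distance between sole_top_heel and nest_heel below 0.01 m and horizontal distance between sole_top_mid and nest_mid below 0.01 m and z of sole_top_mid in the frame of nest_mid below 0.009 m and angle between sole_top_mid's own z axis and vertical below 0.05 rad and horizontal distance between each of block1_center, block2_center, block3_center, block4_center, block5_center and tube_floor below 0.012 m and height (world z) of block1_center between 0.036 and 0.215 m and angle between each of block1_center, block2_center, block3_center, block4_center, block5_center's own z axis and vertical below 0.12 rad and height (world z) of block2_center between 0.036 and 0.215 m and height (world z) of block3_center between 0.036 and 0.215 m and height (world z) of block4_center between 0.036 and 0.215 m and height (world z) of block5_center between 0.036 and 0.215 m and value of joint pusher below 0.006 m), for 0.2 s.
2. the pusher is fully forward and a block stands on the outsole's heel (value of joint pusher above 0.088 m and horizontal distance between sole_top_heel and nest_heel below 0.01 m and horizontal distance between sole_top_mid and nest_mid below 0.01 m and z of sole_top_mid in the frame of nest_mid below 0.009 m and angle between sole_top_mid's own z axis and vertical below 0.05 rad and ((horizontal distance between block1_center and sole_top_heel below 0.015 m and horizontal distance between block1_center and nest_heel below 0.015 m and height (world z) of block1_center between 0.036 and 0.05 m and angle between block1_center's own z axis and vertical below 0.12 rad) or (horizontal distance between block2_center and sole_top_heel below 0.015 m and horizontal distance between block2_center and nest_heel below 0.015 m and height (world z) of block2_center between 0.036 and 0.05 m and angle between block2_center's own z axis and vertical below 0.12 rad) or (horizontal distance between block3_center and sole_top_heel below 0.015 m and horizontal distance between block3_center and nest_heel below 0.015 m and height (world z) of block3_center between 0.036 and 0.05 m and angle between block3_center's own z axis and vertical below 0.12 rad) or (horizontal distance between block4_center and sole_top_heel below 0.015 m and horizontal distance between block4_center and nest_heel below 0.015 m and height (world z) of block4_center between 0.036 and 0.05 m and angle between block4_center's own z axis and vertical below 0.12 rad) or (horizontal distance between block5_center and sole_top_heel below 0.015 m and horizontal distance between block5_center and nest_heel below 0.015 m and height (world z) of block5_center between 0.036 and 0.05 m and angle between block5_center's own z axis and vertical below 0.12 rad))), for 0.1 s.
At the end, for the whole second after the job is handed in: Top outsole flat in the nest (waist and heel within 10 mm); one block upright on its heel (within 15 mm of its centre), all others upright in the tube (within 12 mm), down on its floor; pusher home (within 6 mm); other two outsoles still stacked (within 30 mm, lowest moved under 50 mm); all at rest (horizontal distance between sole_top_heel and nest_heel below 0.01 m and horizontal distance between sole_top_mid and nest_mid below 0.01 m and z of sole_top_mid in the frame of nest_mid below 0.009 m and angle between sole_top_mid's own z axis and vertical below 0.05 rad and (((horizontal distance between block1_center and tube_floor below 0.012 m and height (world z) of block1_center between 0.036 and 0.215 m and angle between block1_center's own z axis and vertical below 0.12 rad) and height (world z) of block1_center below 0.05 m) or ((horizontal distance between block2_center and tube_floor below 0.012 m and height (world z) of block2_center between 0.036 and 0.215 m and angle between block2_center's own z axis and vertical below 0.12 rad) and height (world z) of block2_center below 0.05 m) or ((horizontal distance between block3_center and tube_floor below 0.012 m and height (world z) of block3_center between 0.036 and 0.215 m and angle between block3_center's own z axis and vertical below 0.12 rad) and height (world z) of block3_center below 0.05 m) or ((horizontal distance between block4_center and tube_floor below 0.012 m and height (world z) of block4_center between 0.036 and 0.215 m and angle between block4_center's own z axis and vertical below 0.12 rad) and height (world z) of block4_center below 0.05 m) or ((horizontal distance between block5_center and tube_floor below 0.012 m and height (world z) of block5_center between 0.036 and 0.215 m and angle between block5_center's own z axis and vertical below 0.12 rad) and height (world z) of block5_center below 0.05 m)) and horizontal distance between sole_mid_mid and sole_low_mid below 0.03 m and height (world z) of sole_mid_mid below 0.019 m and angle between sole_mid_mid's own z axis and vertical below 0.08 rad and distance of sole_low_mid from where it was at the start of the episode below 0.05 m and value of joint pusher below 0.006 m and ((horizontal distance between block1_center and sole_top_heel below 0.015 m and horizontal distance between block1_center and nest_heel below 0.015 m and height (world z) of block1_center between 0.036 and 0.05 m and angle between block1_center's own z axis and vertical below 0.12 rad) or (horizontal distance between block2_center and sole_top_heel below 0.015 m and horizontal distance between block2_center and nest_heel below 0.015 m and height (world z) of block2_center between 0.036 and 0.05 m and angle between block2_center's own z axis and vertical below 0.12 rad) or (horizontal distance between block3_center and sole_top_heel below 0.015 m and horizontal distance between block3_center and nest_heel below 0.015 m and height (world z) of block3_center between 0.036 and 0.05 m and angle between block3_center's own z axis and vertical below 0.12 rad) or (horizontal distance between block4_center and sole_top_heel below 0.015 m and horizontal distance between block4_center and nest_heel below 0.015 m and height (world z) of block4_center between 0.036 and 0.05 m and angle between block4_center's own z axis and vertical below 0.12 rad) or (horizontal distance between block5_center and sole_top_heel below 0.015 m and horizontal distance between block5_center and nest_heel below 0.015 m and height (world z) of block5_center between 0.036 and 0.05 m and angle between block5_center's own z axis and vertical below 0.12 rad)) and ((horizontal distance between block1_center and tube_floor below 0.012 m and height (world z) of block1_center between 0.036 and 0.215 m and angle between block1_center's own z axis and vertical below 0.12 rad) or (horizontal distance between block1_center and sole_top_heel below 0.015 m and horizontal distance between block1_center and nest_heel below 0.015 m and height (world z) of block1_center between 0.036 and 0.05 m and angle between block1_center's own z axis and vertical below 0.12 rad)) and ((horizontal distance between block2_center and tube_floor below 0.012 m and height (world z) of block2_center between 0.036 and 0.215 m and angle between block2_center's own z axis and vertical below 0.12 rad) or (horizontal distance between block2_center and sole_top_heel below 0.015 m and horizontal distance between block2_center and nest_heel below 0.015 m and height (world z) of block2_center between 0.036 and 0.05 m and angle between block2_center's own z axis and vertical below 0.12 rad)) and ((horizontal distance between block3_center and tube_floor below 0.012 m and height (world z) of block3_center between 0.036 and 0.215 m and angle between block3_center's own z axis and vertical below 0.12 rad) or (horizontal distance between block3_center and sole_top_heel below 0.015 m and horizontal distance between block3_center and nest_heel below 0.015 m and height (world z) of block3_center between 0.036 and 0.05 m and angle between block3_center's own z axis and vertical below 0.12 rad)) and ((horizontal distance between block4_center and tube_floor below 0.012 m and height (world z) of block4_center between 0.036 and 0.215 m and angle between block4_center's own z axis and vertical below 0.12 rad) or (horizontal distance between block4_center and sole_top_heel below 0.015 m and horizontal distance between block4_center and nest_heel below 0.015 m and height (world z) of block4_center between 0.036 and 0.05 m and angle between block4_center's own z axis and vertical below 0.12 rad)) and ((horizontal distance between block5_center and tube_floor below 0.012 m and height (world z) of block5_center between 0.036 and 0.215 m and angle between block5_center's own z axis and vertical below 0.12 rad) or (horizontal distance between block5_center and sole_top_heel below 0.015 m and horizontal distance between block5_center and nest_heel below 0.015 m and height (world z) of block5_center between 0.036 and 0.05 m and angle between block5_center's own z axis and vertical below 0.12 rad)) and linear speed of each of block1, block2, block3, block4, block5, sole_top below 0.03 m/s); the robot touches nothing.
It fails at once if a bystander is disturbed (moved more than 50 mm) (distance of any of polish_tin, cement_bottle, hammer, brush, thread_reel, rasp_block from where it was at the start of the episode above 0.05 m).
Of block1, block2, block3, block4, block5 only 3 to 5 are there at a start; the rules pass over those that are not, and their reading is None.
At some moment in a run one of block1, block2, block3, block4, block5, sole_top may be knocked a few centimetres aside while the robot is not near it.
It also fails if it takes over 210 s, if anything falls off the work surface, if the arm or the gripper's body presses on something with over 40 N, if the wrist force passes 120 N, or if a joint passes its speed limit or range.

## Robot

A 7-joint arm with a two-finger parallel gripper is mounted at the origin on the work surface. World frame = base frame: x ahead of the robot, y to its left, z up, the work surface at z = 0. Lengths are in m, angles in rad, forces in N, time in s.
With the tool pointing down it reaches from about 0.425 to 1.025 m from the base axis. Payload 3.6 kg.
Tool frame: the origin (TCP) lies at the very end of the fingers, on their centre line; the grasp point (between the pads) lies 19 mm behind it (r.grip_depth is the distance from the TCP to the grasp point, in m); x points along the fingers, y is the direction in which the jaws open and shut, and the axes are right-handed (so a half turn about x gives the same grasp; the last joint's range is limited). The gripper opens to 85 mm and grips with 20 to 120 N. Pads are 22 mm wide; open, the fingers measure 114 mm over their backs; the gripper's body (76 mm by 85 mm) begins 54 mm behind the grasp point. The pads swing forward as they close: fully open they stand 13 mm farther back than shut.
Start: joints at [1.133, 0.591, 0.048, 1.609, -0.033, 0.943, -0.034], TCP at [0.244, -0.683, 0.231] pointing down, gripper open.
Joint ranges: [-2.69, 2.69], [-0.47, 2.24], [-1.27, 1.36], [0.19, 2.51], [-1.53, 4.68], [0.08, 2.07], [-3.09, 3.09]. Speed limits (rad/s): [2.57, 2.57, 3.14, 3.14, 3.14, 3.14, 3.14].

## Interface

Orientations are given as a unit quaternion [x, y, z, w].
In Python, from cell import sense, camera, hand_in, search_frame, outline_of, r gives the robot as it stands. The module is installed in compiled form; this text tells all that it offers.
- The arm moves only by the tool carry_out, never from a script. Its argument "targets" is a list of rows, each a list of 3 entries, a list of its own where there are three numbers: the shift along the tool's x, y, z in cm, then the turn, a rotation vector about the tool's x, y, z in rad, then the finger opening in cm, from 0 to 8.54. A call has 1 to 8 rows; each row shifts and turns the commanded pose from where the row before left it, along the tool's axes as they then stand; what a row does not reach is not made up. A row lasts 1/10 s, in which the tool goes at most 50 mm and 8.59 degrees, less where a joint would pass 70% of its speed; a pose out of reach is approached as far as the arm can. A call with a gripper value outside its range is refused whole. The fingers move at their own pace and stop on an object; "grip_force" is the grip in N (left out, the last holds). Time passes only in rows, so rows that do not move let the fingers close. It gives the time, the measured TCP pose, the force and the opening at its end, in the units of the state.
- sense(): the state, without advancing time (a new reading comes with each control period).
- camera(name): name is "scene" or "top"; returns a dict with "img" (420x560x3 uint8, blue, green, red), "fx", "fy", "cx", "cy" (pixels), "rvec" (rotation vector, rad) and "tvec" (3), from world to camera coordinates, as OpenCV has them. Camera axes: x right, y down, z forward; pixel columns grow to the right and rows downward; lengths in m; the calibration is good to about 2 mm. A picture is of the moment at which its call begins. There is no depth.
- hand_in(): hands the job in, once; it reports no verdict.
Trained networks look in the newest picture that a camera, given by its name, has taken for a name from the list of things; names that differ only in an ending like _2 or _b are one class to them, and where a whole thing is asked for, a point or a joint stands for the part that bears it (a point fixed in the world has none). Each returns a list of dicts, best first, with "p" (0 to 1); they miss things now and then, are a little off and sometimes report something else, mostly with a low value. They report only what shows in the picture. A call takes as long as a camera call. They do not tell look-alikes from the thing itself.
- search_frame(camera, query): "extent" ([left, top, width, height] in pixels, round what is visible of it).
- outline_of(camera, query): "mask" (420x560 bool, what is visible of it) and "extent" ([left, top, width, height] in pixels, round what is visible of it).
The state is a dict: "time": time; "joints": joint angles; "joint_velocities": joint speeds; "tau": joint torques, N m; "tcp_pos": TCP position; "tool_rot": TCP orientation; "contact_force": force on the tool from outside, world axes, zero at the start; "torque": the same for the moment, N m; "gripper_width": finger opening in m.
Only numpy, scipy, OpenCV 4.12 (cv2) and the standard library are available. Lean on these libraries where they do the work, as an engineer would, in place of code of your own. Each camera call takes 0.05 s, during which the arm holds its last target.

## Working session

There is one attempt and no reset: what is moved stays moved. The work goes in short steps, Python scripts to look and compute and a tool call to move; the robot and the scene stay as the last step left them, time stands still between calls to the robot, and variables do not carry over. Pictures are saved under pics/ and viewed, and the job is handed in when it is done.

Besides the shell and the picture viewer there is one more tool, called after "Call:" as name(argument=value, ...), one argument or row to a line, values as JSON. carry_out: Moves the arm, as the interface text tells. Its arguments: {"type":"object","properties":{"targets":{"type":"array","items":{"type":"array"}},"grip_force":{"type":"number"}},"required":["targets"]}

```bash
mkdir -p pics; cat > h.py <<'E'
import numpy as np, cv2
from cell import *
def P(c):
    R=cv2.Rodrigues(np.array(c["rvec"],float))[0]; t=np.array(c["tvec"],float).ravel(); return R,t
def proj(c,X):
    R,t=P(c); x=R@np.asarray(X,float)+t; return np.array([c["fx"]*x[0]/x[2]+c["cx"],c["fy"]*x[1]/x[2]+c["cy"]])
def ray(c,uv):
    R,t=P(c); d=np.array([(uv[0]-c["cx"])/c["fx"],(uv[1]-c["cy"])/c["fy"],1.]); return -R.T@t, R.T@d
def atz(c,uv,z):
    o,d=ray(c,uv); return o+d*(z-o[2])/d[2]
def tri(obs):
    A=np.zeros((3,3));b=np.zeros(3)
    for c,uv in obs:
        o,d=ray(c,uv); d=d/np.linalg.norm(d); M=np.eye(3)-np.outer(d,d); A+=M;b+=M@o
    X=np.linalg.solve(A,b); return X,[np.linalg.norm(proj(c,X)-uv) for c,uv in obs]
E
python3 - <<'E'
from h import *
s=sense(); print(s)
for n in("scene","top"):
    c=camera(n); cv2.imwrite(f"pics/{n}0.png",c["img"]); R,t=P(c); print(n,c["fx"],c["cx"],c["cy"],-R.T@t,R[2])
E
```

```text
{'time': 0.0, 'joints': array([ 1.13351798,  0.59215347,  0.04827685,  1.60983331, -0.03331991,
        0.94272468, -0.03372227]), 'joint_velocities': array([-1.28073710e-03, -5.42528929e-04,  2.56865118e-04,  1.28078637e-03,
        8.14204963e-04, -5.44145445e-05,  1.05541741e-03]), 'tau': array([ 2.42986571e-04, -5.48687088e+01,  1.54638760e+00, -1.98119545e+01,
        9.43437422e-03,  8.71120021e-03, -1.35851543e-06]), 'tcp_pos': array([ 0.24409912, -0.68177709,  0.23011148]), 'tool_rot': array([-0.6965065 , -0.12176822,  0.69685752, -0.12016986]), 'contact_force': array([-0.44821058,  0.28941926,  0.05589578]), 'torque': array([ 0.00262026, -0.00140488,  0.00137027]), 'gripper_width': 0.08521996259387547}
scene 482.07757047218104 275.7981953151224 209.6550533217201 [ 1.38712286 -0.19214839  0.85826391] [-0.77000317  0.16060835 -0.617495  ]
top 379.57436975411247 279.3154078953179 211.40402209862663 [ 0.3421829  -0.03106489  1.13130893] [ 0.13891471  0.00660502 -0.99028232]
```

View pics/scene0.png

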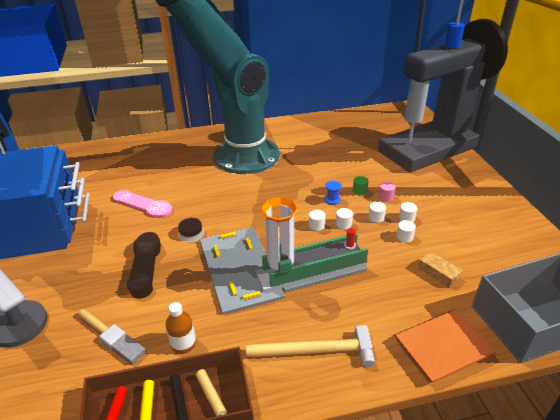

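View pics/top0.png

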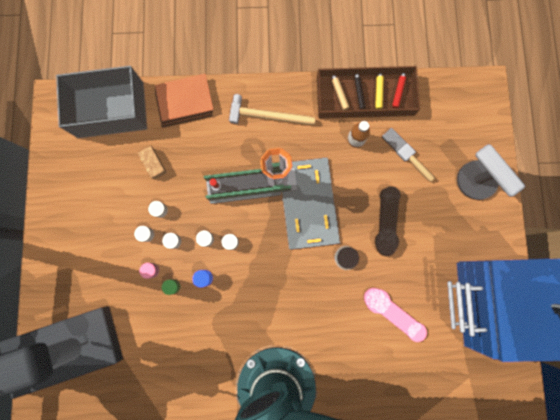

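```bash
python3 - <<'E'
from h import *
cs={n:camera(n) for n in("scene","top")}
for n,c in cs.items():
    print(n,proj(c,sense()["tcp_pos"]),proj(c,[0,0,0]),proj(c,[0.5,0,0]),proj(c,[0.5,0.3,0]))
for q in ["pusher_knob","tube_mouth","tube_floor","nest_mid","nest_heel","sole_top_mid","sole_top_heel","block1_center","polish_tin","thread_reel","pusher"]:
    for n in cs:
        print(q,n,[(np.round(d["extent"]).astype(int).tolist(),round(d["p"],2)) for d in search_frame(n,q)[:8]])
E
```

```text
scene [-14.7595317  163.18388299] [246.04375002 154.96579844] [279.7842812  253.97429501] [388.75013802 235.03427688]
top [567.08239706 299.99798339] [275.66181528 387.04194736] [271.51201396 211.90852881] [172.06356459 214.64400766]
pusher_knob scene [([279, 227, 77, 37], 0.85)]
pusher_knob top [([139, 145, 28, 35], 0.64), ([198, 231, 17, 19], 0.53)]
tube_mouth scene [([200, 201, 167, 112], 0.91)]
tube_mouth top [([207, 151, 133, 99], 0.83)]
tube_floor scene [([199, 198, 169, 118], 0.94), ([129, 230, 31, 64], 0.38)]
tube_floor top [([206, 148, 131, 104], 0.7), ([382, 130, 53, 52], 0.68)]
nest_mid scene [([201, 197, 166, 118], 0.75)]
nest_mid top [([206, 147, 133, 107], 0.62)]
nest_heel scene [([197, 194, 168, 125], 0.87)]
nest_heel top [([139, 142, 28, 39], 0.72), ([201, 148, 138, 101], 0.66)]
sole_top_mid scene [([114, 192, 56, 26], 0.78), ([127, 233, 34, 63], 0.57)]
sole_top_mid top [([364, 285, 65, 57], 0.92), ([231, 92, 83, 33], 0.23)]
sole_top_heel scene [([116, 188, 57, 28], 0.95), ([129, 232, 30, 62], 0.76)]
sole_top_heel top [([377, 185, 22, 71], 0.7), ([363, 290, 68, 50], 0.63)]
block1_center scene [([310, 212, 17, 16], 0.61), ([197, 199, 171, 118], 0.32)]
block1_center top [([222, 228, 17, 19], 0.52)]
polish_tin scene [([178, 218, 27, 28], 0.81)]
polish_tin top [([334, 247, 26, 22], 0.58)]
thread_reel scene [([324, 180, 19, 24], 0.71), ([416, 249, 47, 37], 0.3)]
thread_reel top [([194, 270, 16, 17], 0.85), ([348, 122, 22, 24], 0.37)]
pusher scene [([284, 228, 73, 34], 0.81)]
pusher top [([208, 171, 69, 24], 0.63)]
```

```bash
python3 - <<'E'
import cv2
a=cv2.imread("pics/scene0.png");cv2.imwrite("pics/sc_crop.png",cv2.resize(a[165:320,95:450],None,fx=2.25,fy=2.25,interpolation=cv2.INTER_CUBIC))
a=cv2.imread("pics/top0.png");cv2.imwrite("pics/top_crop.png",cv2.resize(a[130:350,125:440],None,fx=2.5,fy=2.5,interpolation=cv2.INTER_CUBIC))
E
```

```text
(no output)
```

View pics/sc_crop.png

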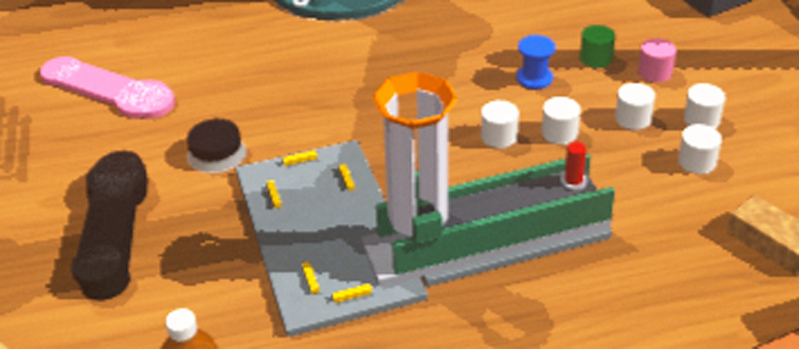

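View pics/top_crop.png

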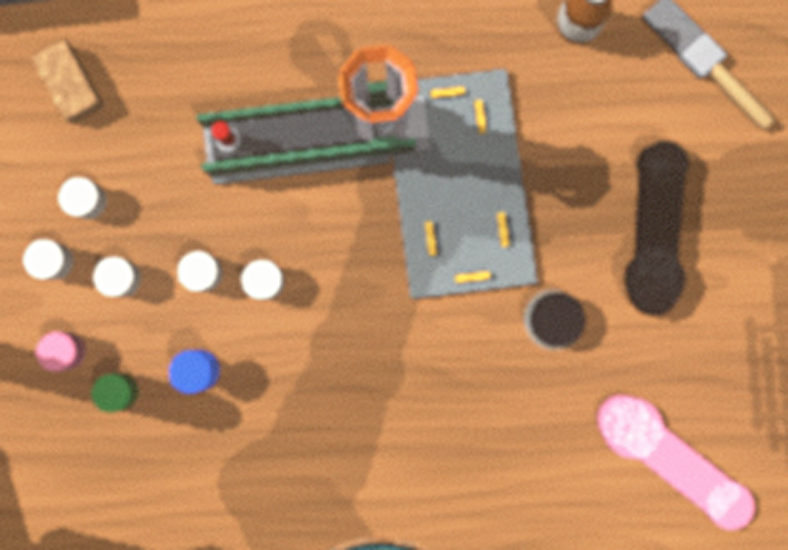

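```bash
cat >> h.py <<'E'
from scipy.optimize import least_squares
def blobs(c,lo,hi,minA=20,box=None):
    hsv=cv2.cvtColor(c["img"],cv2.COLOR_BGR2HSV); m=cv2.inRange(hsv,np.array(lo),np.array(hi))
    n,l,s,ct=cv2.connectedComponentsWithStats(m)
    return [(s[i][:5].tolist(),np.round(ct[i],2).tolist()) for i in range(1,n) if s[i][4]>=minA]
E
python3 - <<'E'
from h import *
for n in("scene","top"):
    c=camera(n)
    print(n,"white",blobs(c,(0,0,165),(179,45,255)))
    print(n,"yellow",blobs(c,(22,180,150),(32,255,255),8))
    print(n,"orange",blobs(c,(5,215,180),(16,255,255),15))
    print(n,"red",blobs(c,(0,190,90),(3,255,255),8),blobs(c,(174,190,90),(179,255,255),8))
    print(n,"black",blobs(c,(0,0,0),(179,160,55),150))
E
```

```text
scene white [([420, 85, 9, 37, 60], [423.93, 103.03]), ([238, 134, 27, 13, 73], [254.23, 142.34]), ([59, 162, 30, 59, 428], [77.39, 190.96]), ([155, 201, 10, 7, 23], [158.52, 203.65]), ([370, 202, 16, 20, 201], [378.32, 210.01]), ([398, 202, 19, 40, 418], [408.25, 219.97]), ([267, 207, 4, 9, 26], [268.88, 211.62]), ([337, 208, 16, 21, 214], [345.28, 216.33]), ([309, 210, 16, 20, 213], [317.96, 218.03]), ([289, 217, 5, 47, 215], [291.1, 239.24]), ([278, 227, 2, 29, 30], [278.03, 241.0]), ([189, 229, 58, 22, 519], [219.34, 240.35]), ([0, 269, 25, 41, 570], [8.33, 292.7]), ([215, 286, 65, 26, 713], [239.22, 297.58]), ([169, 302, 13, 14, 136], [175.43, 308.28]), ([100, 325, 45, 35, 585], [120.18, 341.09]), ([356, 325, 18, 36, 364], [364.86, 341.95]), ([177, 327, 18, 23, 212], [186.48, 339.9])]
scene yellow [([471, 0, 35, 25, 615], [488.29, 9.64]), ([496, 0, 64, 133, 5767], [533.92, 62.4]), ([551, 0, 9, 4, 22], [555.82, 1.05]), ([221, 232, 15, 6, 54], [227.94, 234.7]), ([246, 238, 6, 11, 32], [248.66, 242.91]), ([214, 245, 6, 12, 36], [216.44, 250.92]), ([230, 282, 7, 13, 44], [232.77, 28
[... 1510 characters left out ...]
([370, 291, 20, 22, 294], [379.04, 301.52]), ([408, 323, 13, 14, 116], [413.55, 329.41]), ([297, 358, 8, 9, 56], [300.5, 362.0]), ([247, 360, 8, 8, 51], [250.43, 363.47]), ([251, 370, 29, 24, 69], [261.07, 378.07])]
top yellow []
top orange []
top red [([393, 77, 13, 30, 154], [398.58, 91.34])] []
top black [([0, 212, 23, 29, 500], [9.8, 227.51]), ([0, 267, 20, 74, 1013], [8.56, 304.62]), ([103, 307, 19, 55, 325], [112.43, 334.79]), ([13, 333, 93, 64, 1554], [47.71, 366.11]), ([541, 362, 19, 58, 404], [550.85, 389.05]), ([278, 364, 35, 35, 220], [296.32, 377.73]), ([269, 373, 69, 47, 693], [292.83, 396.99]), ([241, 391, 43, 27, 453], [261.42, 403.34]), ([0, 393, 11, 27, 258], [4.9, 406.75])]
```

```bash
cat >> h.py <<'E'
_a=np.linspace(0,2*np.pi,48,endpoint=False)
def cyl(X,r,h):
    X=np.asarray(X); return np.array([[X[0]+r*np.cos(a),X[1]+r*np.sin(a),X[2]+z] for a in _a for z in (-h/2,h/2)])
def hullmask_c(c,pts):
    u=np.array([proj(c,p) for p in pts]).astype(np.float32); h=cv2.convexHull(u); m=cv2.moments(h)
    return np.array([m["m10"]/m["m00"],m["m01"]/m["m00"]]),cv2.boundingRect(h),m["m00"]
E
python3 - <<'E'
from h import *
cs={n:camera(n) for n in("scene","top")}
for (u,v) in [(276,151),(261,163),(291,165),(277,179),(213,183),(212,182),(318,175),(298,225),(305,167),(313,241)]: print(u,v,cs["top"]["img"][v-1:v+2,u-1:u+2].reshape(-1,3).mean(0))
tops=[(156.07,208.33),(142.1,233.17),(203.65,238.04),(170.07,240.09),(229.33,241.47)]
for t in tops:
    X=atz(cs["top"],t,0.038); X[2]=.02
    print(t,X,hullmask_c(cs["top"],cyl(X,.022,.04)),hullmask_c(cs["scene"],cyl(X,.022,.04)))
for q in("top","scene"): cv2.imwrite(f"pics/z{q}.png",cv2.resize(cs[q]["img"][140:260,130:350] if q=="top" else cs[q]["img"][185:315,190:420],None,fx=3.4,fy=3.4,interpolation=cv2.INTER_CUBIC))
E
```

```text
276 151 [ 56.33333333 112.88888889 213.33333333]
261 163 [ 72.44444444 137.33333333 222.88888889]
291 165 [102.         149.33333333 228.55555556]
277 179 [100.66666667 115.44444444 148.77777778]
213 183 [ 58.88888889  68.88888889 229.22222222]
212 182 [ 61.33333333  71.22222222 234.55555556]
318 175 [100.77777778 174.22222222 202.22222222]
298 225 [ 86.77777778 162.77777778 195.        ]
305 167 [ 96.66666667 201.55555556 231.44444444]
313 241 [100.77777778 202.         234.66666667]
(156.07, 208.33) [0.5146166 0.335975  0.02     ] (array([157.883434 , 209.1536498]), (148, 200, 20, 18), 241.77867421496194) (array([404.69683606, 230.64147767]), (395, 219, 20, 23), 344.346788741881)
(142.1, 233.17) [0.4429522  0.37518989 0.02      ] (array([144.13293473, 233.6429144 ]), (134, 225, 21, 17), 250.43671074160375) (array([406.8265605 , 212.01457858]), (397, 201, 20, 22), 312.96947521483526)
(203.65, 238.04) [0.42401269 0.19658919 0.02      ] (array([204.73356908, 238.42322858]), (195, 230, 19, 17), 220.68595841201022) (array([343.1674773 , 217.96829651]), (334, 207, 18, 22), 311.96468396508135)
(170.07, 240.09) [0.42071914 0.29368869 0.02      ] (array([171.67193571, 240.45847038]), (162, 232, 20, 17), 237.44173360441346) (array([376.06401602, 211.75084776]), (367, 201, 18, 22), 306.64734494965523)
(229.33, 241.47) [0.41212464 0.12247096 0.02      ] (array([230.0194029 , 241.78626019]), (221, 233, 18, 17), 208.50999753072392) (array([315.92125882, 219.57005227]), (307, 208, 18, 23), 311.25564577640034)
```

View pics/ztop.png

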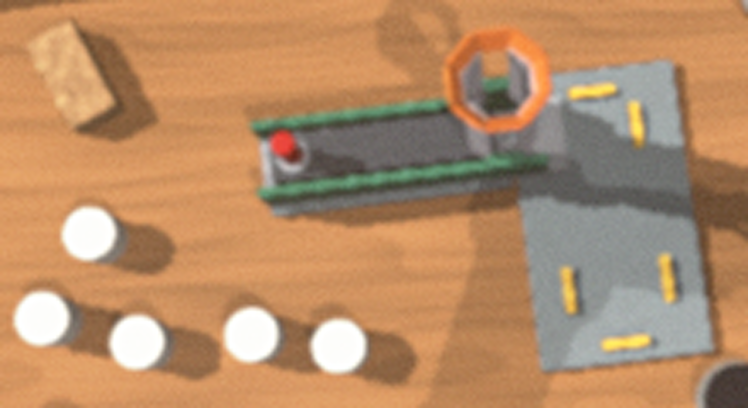

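View pics/zscene.png

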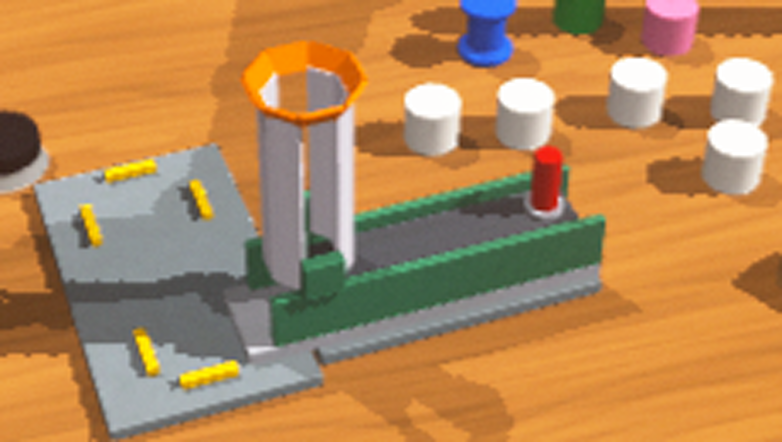

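```bash
cat > feeder.py <<'E'
from h import *
cs={n:camera(n) for n in("scene","top")}
def m(c,lo,hi,roi,minA=4):
    x0,y0,x1,y1=roi; hsv=cv2.cvtColor(c["img"],cv2.COLOR_BGR2HSV)[y0:y1,x0:x1]; k=cv2.inRange(hsv,np.array(lo),np.array(hi))
    return k
def cents(k,roi,minA):
    n,l,s,ct=cv2.connectedComponentsWithStats(k); return [((ct[i]+roi[:2]).round(2).tolist(),int(s[i][4]),s[i][:4].tolist()) for i in range(1,n) if s[i][4]>=minA]
# orange rim hull ellipse centre
O={}
for n,roi,lo in (("top",(255,143,297,186),(3,150,130)),("scene",(255,190,302,225),(3,200,150))):
    k=m(cs[n],lo,(17,255,255),roi); n_,l,s,ct=cv2.connectedComponentsWithStats(cv2.dilate(k,np.ones((2,2))))
    ys,xs=np.nonzero(k); h=cv2.convexHull(np.stack([xs+roi[0],ys+roi[1]],1).astype(np.float32)); e=cv2.fitEllipse(h); O[n]=e; print(n,"rim",e,cv2.boundingRect(h))
X,err=tri([(cs[n],np.array(O[n][0])) for n in O]); print("tube mouth",X,err)
for n in O: print(n,atz(cs[n],O[n][0],.224-.004))
# knob
for n,roi in (("top",(200,170,230,200)),("scene",(335,220,370,255))):
    k=m(cs[n],(0,120,90),(6,255,255),roi)|m(cs[n],(172,120,90),(179,255,255),roi); print(n,"knob",cents(k,roi,5))
# fences
for n,roi in (("top",(285,150,345,250)),("scene",(200,225,290,305))):
    k=m(cs[n],(18,110,120),(34,255,255),roi); print(n,"yel",cents(k,roi,6)); 
    for u,a,_ in cents(k,roi,6): print("   ",atz(cs[n],u,.018).round(4))
E
python3 feeder.py
```

```text
top rim ((275.5924377441406, 162.2943115234375), (31.25598907470703, 32.527618408203125), 84.00911712646484) (259, 147, 33, 32)
scene rim ((278.9784240722656, 208.3470916748047), (23.73301124572754, 36.75475311279297), 87.8465805053711) (260, 197, 39, 25)
tube mouth [ 0.59191985 -0.0191487   0.22273354] [np.float64(0.03862323674367341), np.float64(0.04437946321252905)]
top [ 0.59268866 -0.01901894  0.22      ]
scene [ 0.58849063 -0.01850008  0.22      ]
top knob [([213.31, 182.15], 54, [10, 8, 8, 9])]
scene knob [([350.3, 237.01], 145, [11, 8, 9, 19])]
top yel [([303.69, 166.5], 42, [12, 15, 14, 4]), ([316.68, 176.15], 40, [30, 20, 4, 13]), ([325.96, 221.23], 48, [39, 65, 5, 14]), ([297.02, 225.16], 45, [10, 69, 5, 13]), ([313.61, 240.39], 41, [22, 89, 14, 4])]
    [ 0.6327 -0.1006  0.018 ]
    [ 0.6019 -0.1384  0.018 ]
    [ 0.4653 -0.1603  0.018 ]
    [ 0.456  -0.0747  0.018 ]
    [ 0.4099 -0.1218  0.018 ]
scene yel [([227.93, 234.61], 67, [21, 6, 15, 8]), ([248.81, 243.4], 42, [46, 13, 7, 12]), ([216.34, 250.93], 44, [14, 20, 6, 13]), ([232.64, 287.89], 61, [29, 56, 8, 15]), ([251.15, 294.79], 85, [43, 66, 17, 9])]
    [ 0.4122 -0.1206  0.018 ]
    [ 0.4601 -0.073   0.018 ]
    [ 0.4679 -0.1587  0.018 ]
    [ 0.6037 -0.1376  0.018 ]
    [ 0.6353 -0.0993  0.018 ]
```

```bash
cat > knob.py <<'E'
from h import *
def mask(c,roi):
    x0,y0,x1,y1=roi; hsv=cv2.cvtColor(c["img"],cv2.COLOR_BGR2HSV)[y0:y1,x0:x1]
    k=cv2.inRange(hsv,(0,120,90),(6,255,255))|cv2.inRange(hsv,(172,120,90),(179,255,255))
    n,l,s,ct=cv2.connectedComponentsWithStats(k); i=1+np.argmax(s[1:,4]); return ct[i]+[x0,y0],s[i]
E
python3 - <<'E'
from knob import *
cs={n:camera(n) for n in("scene","top")}
o={n:mask(cs[n],r)[0] for n,r in(("top",(200,165,280,200)),("scene",(285,220,370,265)))}
f=lambda p:np.concatenate([hullmask_c(cs[n],cyl(p,.01,.05))[0]-o[n] for n in o])
s=least_squares(f,[.53,.18,.09],diff_step=1e-3); print(s.x,s.fun)
k=s.x[:2]-np.array([.5915,-.019]); print("dist",np.hypot(*k),"yaw",np.arctan2(-k[0],k[1]))
# blocks joint fit
T=[(156.07,208.33),(142.1,233.17),(203.65,238.04),(170.07,240.09),(229.33,241.47)]
# outsoles
for n in cs:
    for d in outline_of(n,"sole_top_mid")[:4]:
        ys,xs=np.nonzero(d["mask"]); print(n,d["p"],d["extent"],xs.mean(),ys.mean(),len(xs))
E
```

```text
[0.57602847 0.15806342 0.08849042] [ 0.25017758  0.05338066  0.21569365 -0.04437396]
dist 0.1777380777090757 yaw 0.08715707857063819
scene 0.82 [128.3, 233.8, 32.5, 62.3] 142.26741393114492 261.4827862289832 1249
scene 0.68 [114.7, 191.8, 58.0, 24.9] 143.57160647571607 203.6450809464508 803
top 0.73 [363.7, 286.6, 68.4, 55.5] 393.64767616191904 313.5007496251874 1334
top 0.64 [375.3, 188.4, 26.3, 68.1] 388.6277551020408 222.10122448979592 1225
```

```bash
python3 - <<'E'
from h import *
for q,r in(("top",(365,170,420,270)),("scene",(115,220,175,305))):
    c=camera(q); x0,y0,x1,y1=r; im=c["img"][y0:y1,x0:x1].astype(float); im=np.clip(im*1.8,0,255).astype(np.uint8)
    cv2.imwrite(f"pics/s{q}.png",cv2.resize(im,None,fx=6,fy=6,interpolation=cv2.INTER_CUBIC))
E
```

```text
(no output)
```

View pics/stop.png

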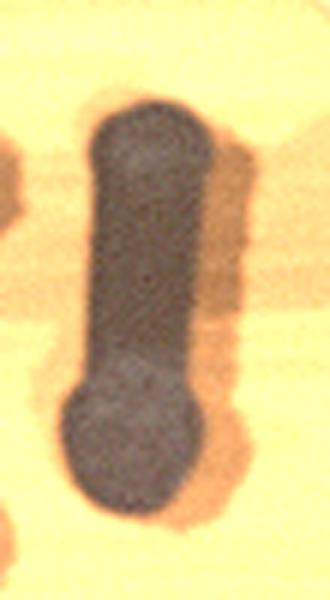

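View pics/sscene.png

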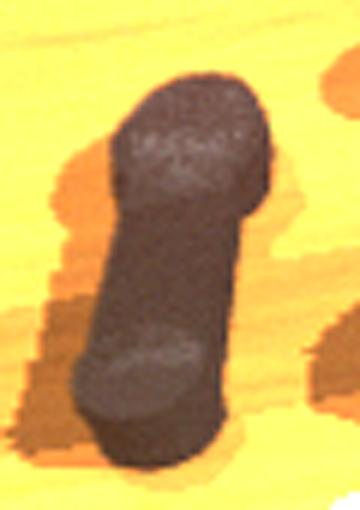

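```bash
cat > sole.py <<'E'
from h import *
from scipy.optimize import minimize
def shape():
    a=np.linspace(0,2*np.pi,60); pts=[]
    S=np.zeros((600,1200),np.uint8); sc=4; o=np.array([600,300])
    cv2.circle(S,(int(600+80*sc),300),26*sc,255,-1); cv2.ellipse(S,((600-58*sc,300),(84*sc,68*sc),0),255,-1)
    cv2.rectangle(S,(600-60*sc,300-23*sc),(600+80*sc,300+23*sc),255,-1)
    k=max(cv2.findContours(S,cv2.RETR_EXTERNAL,cv2.CHAIN_APPROX_NONE)[0],key=len)[:,0,:][::6]
    return (k-o)/sc/1000.
SH=shape()
def render(c,x,y,yaw,z0,z1,up=4):
    C,S_=np.cos(yaw),np.sin(yaw); m=np.zeros((420*up,560*up),np.uint8)
    for z in np.linspace(z0,z1,5):
        u=np.array([(proj(c,[x+C*p[0]-S_*p[1],y+S_*p[0]+C*p[1],z])+.5)*up-.5 for p in SH]); cv2.fillPoly(m,[np.round(u*16).astype(np.int32)],255,shift=4)
    return cv2.resize(m,(560,420),interpolation=cv2.INTER_AREA)/255.
def dark(c,roi,vmax=75):
    k=np.zeros((420,560),np.uint8); x0,y0,x1,y1=roi; im=c["img"].astype(int)[y0:y1,x0:x1]
    k[y0:y1,x0:x1]=((im[...,2]<vmax)&(im[...,2]-im[...,0]<45))
    n,l,s,ct=cv2.connectedComponentsWithStats(k); return (l==1+np.argmax(s[1:,4])).astype(float)
def fit(cs,ms,p0,fixz=None,z0=0.):
    def cost(p):
        z1=p[3] if fixz is None else fixz
        return sum(np.abs(render(cs[n],p[0],p[1],p[2],z0,z1)-ms[n]).sum()/ms[n].sum() for n in cs)
    s=minimize(cost,p0,method="Nelder-Mead",options=dict(initial_simplex=[p0]+[np.array(p0)+d for d in np.diag([.01,.01,.08,.006][:len(p0)])],xatol=1e-4,fatol=1e-4,maxiter=160)); return s.x,s.fun
E
python3 - <<'E'
from sole import *
cs={n:camera(n) for n in("scene","top")}
ms={"top":dark(cs["top"],(365,170,420,270),95),"scene":dark(cs["scene"],(115,220,175,305),95)}
for n in ms: print(n,ms[n].sum()); cv2.imwrite(f"pics/m{n}.png",ms[n][160:310,100:430]*255)
print(fit(cs,ms,[.48,-.33,-.05,.03]))
for n in cs: print(n,fit({n:cs[n]},{n:ms[n]},[.48,-.33,-.05],.03))
E
```

```text
top 1231.0
scene 1432.0
(array([ 0.45833888, -0.34236388, -0.14572784,  0.02383921]), np.float64(0.17706618751590059))
scene (array([ 0.46031458, -0.34168962, -0.13436474]), np.float64(0.08242140431591631))
top (array([ 0.45976965, -0.34305847, -0.13936749]), np.float64(0.12631210079482644))[ WARN:0@4.151] global loadsave.cpp:1063 imwrite_ Unsupported depth image for selected encoder is fallbacked to CV_8U.
```

```bash
cat > plan.py <<'E'
from h import *
from scipy.spatial.transform import Rotation as Ro
def state():
    s=sense(); R=Ro.from_quat(s["tool_rot"]); M=R.as_matrix(); y=M[:,1]
    print("t %.2f tcp %s jawang %.3f (mod pi) tilt %s F %s w %.4f j7 %.2f j %s"%(s["time"],s["tcp_pos"].round(4),np.arctan2(y[1],y[0]),M[:,0].round(3),s["contact_force"].round(1),s["gripper_width"],s["joints"][6],s["joints"].round(2)))
    return s,R
def plan(pos,jaw=None,n=None,vmax=.045):
    s,R=state(); M=R.as_matrix(); y=M[:,1]; a=np.arctan2(y[1],y[0])
    if jaw is None: jaw=a
    ja=jaw+np.pi*np.round((a-jaw)/np.pi)   # nearest equivalent
    yt=np.array([np.cos(ja),np.sin(ja),0]); xt=np.array([0,0,-1.]); T=Ro.from_matrix(np.stack([xt,yt,np.cross(xt,yt)],1))
    d=np.array(pos)-s["tcp_pos"]; rv=(R.inv()*T).as_rotvec()
    n=n or max(int(np.ceil(np.linalg.norm(d)/vmax)),int(np.ceil(np.linalg.norm(rv)/.14)),1)
    print("n",n,"world d",d.round(4),"rotvec",rv.round(3))
    Rc=R
    for i in range(n):
        print("  ",(Rc.inv().apply(d/n)*100).round(2).tolist(),(rv/n).round(3).tolist()); Rc=Rc*Ro.from_rotvec(rv/n)
E
python3 - <<'E'
from plan import *
plan([.46,-.342,.12],-.137+np.pi/2)
E
```

```text
t 2.00 tcp [ 0.2444 -0.6826  0.2313] jawang -1.227 (mod pi) tilt [-0. -0. -1.] F [-0.1  0.5  0.3] w 0.0853 j7 -0.03 j [ 1.13  0.59  0.05  1.61 -0.03  0.94 -0.03]
n 10 world d [ 0.2156  0.3406 -0.1113] rotvec [ 0.481  0.    -0.   ]
   [1.11, -2.48, -3.18] [0.048, 0.0, -0.0]
   [1.11, -2.63, -3.06] [0.048, 0.0, -0.0]
   [1.11, -2.77, -2.93] [0.048, 0.0, -0.0]
   [1.11, -2.91, -2.79] [0.048, 0.0, -0.0]
   [1.11, -3.04, -2.65] [0.048, 0.0, -0.0]
   [1.11, -3.17, -2.5] [0.048, 0.0, -0.0]
   [1.11, -3.28, -2.34] [0.048, 0.0, -0.0]
   [1.11, -3.39, -2.18] [0.048, 0.0, -0.0]
   [1.11, -3.49, -2.02] [0.048, 0.0, -0.0]
   [1.11, -3.58, -1.85] [0.048, 0.0, -0.0]
```

Call:
carry_out(
  targets=[
    [[1.1, -2.5, -3.2], [0.048, 0, 0], 6.5],
    [[1.1, -2.6, -3.1], [0.048, 0, 0], 6.5],
    [[1.1, -2.8, -2.9], [0.048, 0, 0], 6.5],
    [[1.1, -2.9, -2.8], [0.048, 0, 0], 6.5],
    [[1.1, -3.0, -2.7], [0.048, 0, 0], 6.5],
    [[1.1, -3.2, -2.5], [0.048, 0, 0], 6.5],
    [[1.1, -3.3, -2.3], [0.048, 0, 0], 6.5],
    [[1.1, -3.4, -2.2], [0.048, 0, 0], 6.5],
  ],
  grip_force=40,
)

```text
time: 2.8
tcp_pos: [0.4185, -0.4084, 0.1432]
tool_rot: [0.707, -0.015, -0.707, -0.015]
contact_force: [1.3, 0.4, -0.2]
gripper_width: 0.0651
```

```bash
python3 - <<'E'
from plan import *
plan([.46,-.342,.09],-.137+np.pi/2)
for q in("scene","top"): cv2.imwrite(f"pics/a{q}.png",camera(q)["img"])
c=camera("top"); print(proj(c,sense()["tcp_pos"])); c=camera("scene"); print(proj(c,sense()["tcp_pos"]))
E
```

```text
t 2.80 tcp [ 0.4185 -0.4084  0.1432] jawang -1.613 (mod pi) tilt [ 0.001 -0.    -1.   ] F [ 1.3  0.4 -0.2] w 0.0651 j7 -0.80 j [ 0.6   0.54  0.13  2.   -0.12  0.61 -0.8 ]
n 3 world d [ 0.0415  0.0664 -0.0532] rotvec [ 0.095 -0.001 -0.   ]
   [1.77, -2.27, -1.29] [0.032, -0.0, -0.0]
   [1.77, -2.31, -1.22] [0.032, -0.0, -0.0]
   [1.77, -2.35, -1.14] [0.032, -0.0, -0.0]
[426.2989718 230.4850251]
[104.7384702  216.46324001]
```

View pics/ascene.png

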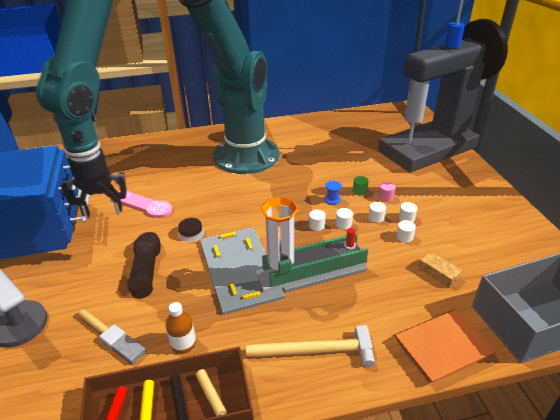

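Call:
carry_out(
  targets=[
    [[1.8, -2.3, -1.3], [0.032, 0, 0], 6.5],
    [[1.8, -2.3, -1.2], [0.032, 0, 0], 6.5],
    [[1.8, -2.3, -1.1], [0.032, 0, 0], 6.5],
    [[0, 0, 0], [0, 0, 0], 6.5],
  ],
)

```text
time: 3.4
tcp_pos: [0.4593, -0.3402, 0.0876]
tool_rot: [-0.705, 0.046, 0.706, 0.048]
contact_force: [0.1, 1.1, 0.1]
gripper_width: 0.0649
```

```bash
python3 - <<'E'
from plan import *
plan([.46,-.342,.0225],-.137+np.pi/2)
for q,r in(("scene",(90,160,220,310)),("top",(330,150,460,300))):
    c=camera(q); im=c["img"].copy(); u=proj(c,sense()["tcp_pos"]); print(q,u); x0,y0,x1,y1=r
    cv2.imwrite(f"pics/b{q}.png",cv2.resize(im[y0:y1,x0:x1],None,fx=4,fy=4,interpolation=cv2.INTER_CUBIC))
E
```

```text
t 3.40 tcp [ 0.4593 -0.3402  0.0876] jawang -1.703 (mod pi) tilt [-0.002  0.004 -1.   ] F [0.1 1.1 0.1] w 0.0649 j7 -0.97 j [ 0.46  0.61  0.14  2.06 -0.18  0.49 -0.97]
n 2 world d [ 0.0007 -0.0018 -0.0651] rotvec [0.005 0.002 0.003]
   [3.25, 0.1, -0.05] [0.002, 0.001, 0.002]
   [3.25, 0.09, -0.05] [0.002, 0.001, 0.002]
scene [137.24489037 239.775757  ]
top [395.91055398 219.05958015]
```

View pics/bscene.png

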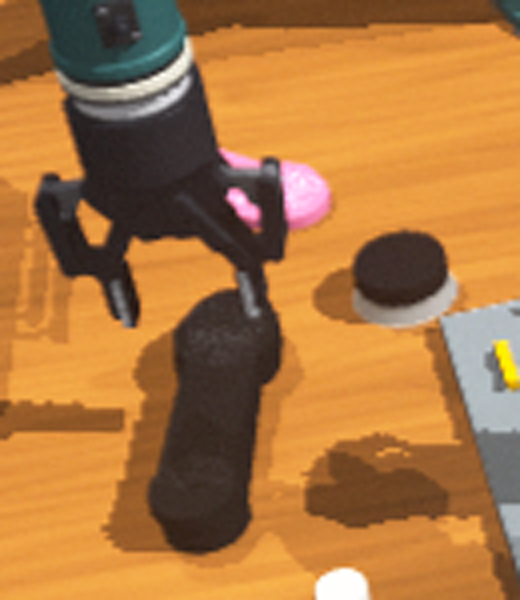

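View pics/btop.png

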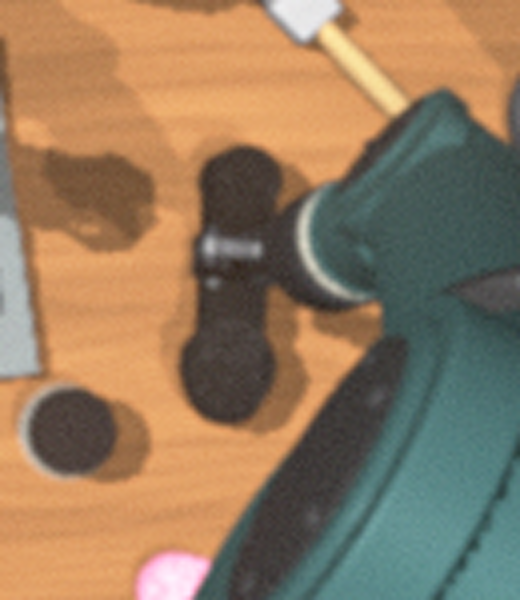

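Call:
carry_out(
  targets=[
    [[2.5, 0.1, 0], [0.002, 0.001, 0.002], 6.5],
    [[2.5, 0.1, -0.1], [0.002, 0.001, 0.002], 6.5],
    [[1.0, 0, 0], [0, 0, 0], 6.5],
    [[0.5, 0, 0], [0, 0, 0], 6.5],
    [[0, 0, 0], [0, 0, 0], 6.5],
  ],
)

```text
time: 4.0
tcp_pos: [0.4588, -0.3467, 0.0245]
tool_rot: [0.706, -0.052, -0.705, -0.048]
contact_force: [-0.6, 0.6, -0.2]
gripper_width: 0.0651
```

```bash
python3 - <<'E'
from plan import *
plan([.46,-.342,.0225],-.137+np.pi/2)
for q,r in(("scene",(90,160,220,310)),):
    c=camera(q); im=c["img"].copy(); u=proj(c,sense()["tcp_pos"]); print(q,u); x0,y0,x1,y1=r
    cv2.imwrite(f"pics/c{q}.png",cv2.resize(im[y0:y1,x0:x1],None,fx=4,fy=4,interpolation=cv2.INTER_CUBIC))
E
```

```text
t 4.00 tcp [ 0.4588 -0.3467  0.0245] jawang -1.712 (mod pi) tilt [ 0.001 -0.005 -1.   ] F [-0.6  0.6 -0.2] w 0.0651 j7 -0.96 j [ 0.49  0.72  0.11  2.07 -0.2   0.36 -0.96]
n 1 world d [ 0.0012  0.0047 -0.002 ] rotvec [-0.005 -0.002 -0.005]
   [0.2, -0.48, -0.05] [-0.005, -0.002, -0.005]
scene [140.80776045 259.23471757]
```

View pics/cscene.png

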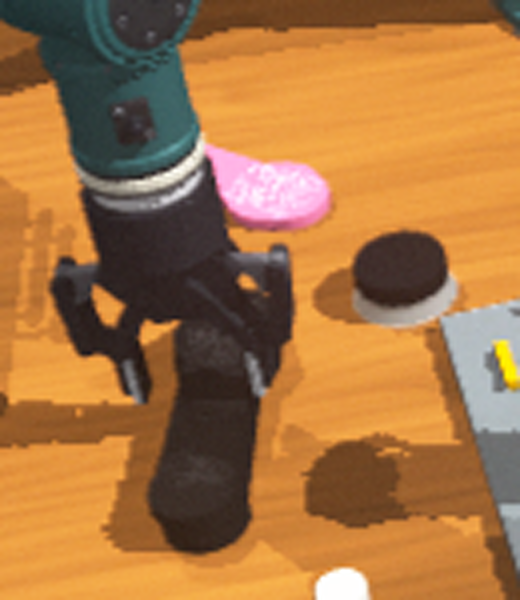

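Call:
carry_out(
  targets=[
    [[0.2, -0.4, 0], [-0.005, -0.002, -0.005], 6.5],
    [[0, 0, 0], [0, 0, 0], 6.5],
  ],
)

```text
time: 4.25
tcp_pos: [0.4604, -0.3412, 0.0229]
tool_rot: [0.706, -0.047, -0.705, -0.048]
contact_force: [-0.5, -0.2, 0.4]
gripper_width: 0.0652
```

```bash
python3 - <<'E'
from plan import *
plan([.46,-.342,.0225],-.137+np.pi/2)
E
```

```text
t 4.25 tcp [ 0.4604 -0.3412  0.0229] jawang -1.705 (mod pi) tilt [ 0.001  0.001 -1.   ] F [-0.5 -0.2  0.4] w 0.0652 j7 -0.95 j [ 0.49  0.72  0.1   2.07 -0.2   0.36 -0.95]
n 1 world d [-0.0004 -0.0008 -0.0004] rotvec [ 0.003 -0.001  0.001]
   [0.04, 0.09, 0.02] [0.003, -0.001, 0.001]
```

Close gently.

Call:
carry_out(
  targets=[
    [[0, 0, 0], [0, 0, 0], 5.5],
    [[0, 0, 0], [0, 0, 0], 4.5],
    [[0, 0, 0], [0, 0, 0], 4.0],
    [[0, 0, 0], [0, 0, 0], 4.0],
    [[0, 0, 0], [0, 0, 0], 4.0],
  ],
  grip_force=30,
)

```text
time: 4.75
tcp_pos: [0.4601, -0.3415, 0.023]
tool_rot: [0.706, -0.048, -0.705, -0.048]
contact_force: [-0.1, 0.5, 5.8]
gripper_width: 0.045
```

```bash
python3 - <<'E'
from plan import *
state()
for q,r in(("scene",(90,160,220,310)),):
    c=camera(q); im=c["img"].copy(); x0,y0,x1,y1=r
    cv2.imwrite(f"pics/d{q}.png",cv2.resize(im[y0:y1,x0:x1],None,fx=4,fy=4,interpolation=cv2.INTER_CUBIC))
E
```

```text
t 4.75 tcp [ 0.4601 -0.3415  0.023 ] jawang -1.706 (mod pi) tilt [ 0.001  0.001 -1.   ] F [-0.1  0.5  5.8] w 0.0450 j7 -0.96 j [ 0.49  0.72  0.1   2.07 -0.2   0.36 -0.96]
```

View pics/dscene.png

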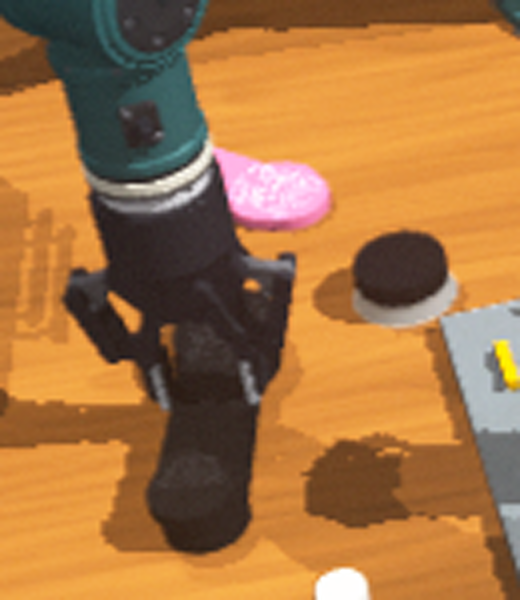

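Call:
carry_out(
  targets=[
    [[-0.5, 0, 0], [0, 0, 0], 4.0],
    [[-1.0, 0, 0], [0, 0, 0], 4.0],
    [[-2.0, 0, 0], [0, 0, 0], 4.0],
    [[-2.5, 0, 0], [0, 0, 0], 4.0],
    [[0, 0, 0], [0, 0, 0], 4.0],
  ],
)

```text
time: 5.3
tcp_pos: [0.4616, -0.3432, 0.0855]
tool_rot: [0.707, -0.049, -0.704, -0.047]
contact_force: [0.5, -0.6, -0.8]
gripper_width: 0.045
```

```bash
python3 - <<'E'
from plan import *
plan([.52,-.1105,.11],.094+np.pi/2)
for q,r in(("scene",(90,160,220,310)),):
    c=camera(q); im=c["img"].copy(); x0,y0,x1,y1=r
    cv2.imwrite(f"pics/e{q}.png",cv2.resize(im[y0:y1,x0:x1],None,fx=4,fy=4,interpolation=cv2.INTER_CUBIC))
E
```

```text
t 5.30 tcp [ 0.4616 -0.3432  0.0855] jawang -1.706 (mod pi) tilt [ 0.005 -0.003 -1.   ] F [ 0.5 -0.6 -0.8] w 0.0450 j7 -0.97 j [ 0.46  0.61  0.14  2.06 -0.18  0.48 -0.97]
n 6 world d [0.0584 0.2327 0.0245] rotvec [-0.229 -0.005 -0.003]
   [-0.41, -3.97, -0.44] [-0.038, -0.001, -0.0]
   [-0.41, -3.95, -0.59] [-0.038, -0.001, -0.0]
   [-0.41, -3.93, -0.74] [-0.038, -0.001, -0.0]
   [-0.41, -3.9, -0.89] [-0.038, -0.001, -0.0]
   [-0.41, -3.86, -1.04] [-0.038, -0.001, -0.0]
   [-0.41, -3.82, -1.19] [-0.038, -0.001, -0.0]
```

View pics/escene.png

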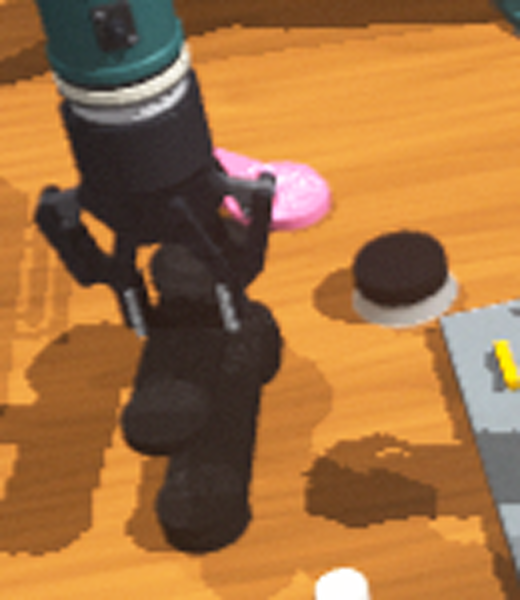

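Call:
carry_out(
  targets=[
    [[-0.4, -4.0, -0.4], [-0.038, -0.001, 0], 4.0],
    [[-0.4, -4.0, -0.6], [-0.038, -0.001, 0], 4.0],
    [[-0.4, -3.9, -0.7], [-0.038, -0.001, 0], 4.0],
    [[-0.4, -3.9, -0.9], [-0.038, -0.001, 0], 4.0],
    [[-0.4, -3.9, -1.0], [-0.038, -0.001, 0], 4.0],
    [[-0.4, -3.8, -1.2], [-0.038, -0.001, 0], 4.0],
    [[0, 0, 0], [0, 0, 0], 4.0],
    [[0, 0, 0], [0, 0, 0], 4.0],
  ],
)

```text
time: 6.15
tcp_pos: [0.5172, -0.1066, 0.1058]
tool_rot: [-0.704, -0.035, 0.709, -0.033]
contact_force: [0.1, -0.5, -1.5]
gripper_width: 0.0447
```

```bash
python3 - <<'E'
from plan import *
plan([.52,-.1105,.07],.094+np.pi/2)
for q,r in(("scene",(150,130,330,310)),("top",(260,130,420,290))):
    c=camera(q); im=c["img"].copy(); x0,y0,x1,y1=r
    cv2.imwrite(f"pics/f{q}.png",cv2.resize(im[y0:y1,x0:x1],None,fx=3.3,fy=3.3,interpolation=cv2.INTER_CUBIC))
E
```

```text
t 6.15 tcp [ 0.5172 -0.1066  0.1058] jawang -1.475 (mod pi) tilt [-0.007  0.002 -1.   ] F [ 0.1 -0.5 -1.5] w 0.0447 j7 -1.20 j [ 0.02  0.54  0.14  2.14 -0.16  0.47 -1.2 ]
n 1 world d [ 0.0028 -0.0039 -0.0358] rotvec [0.002 0.007 0.002]
   [3.58, 0.42, -0.26] [0.002, 0.007, 0.002]
```

View pics/fscene.png

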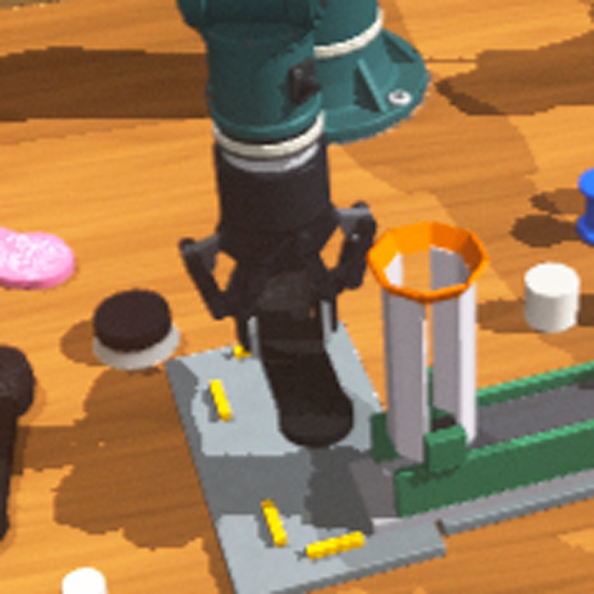

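View pics/ftop.png

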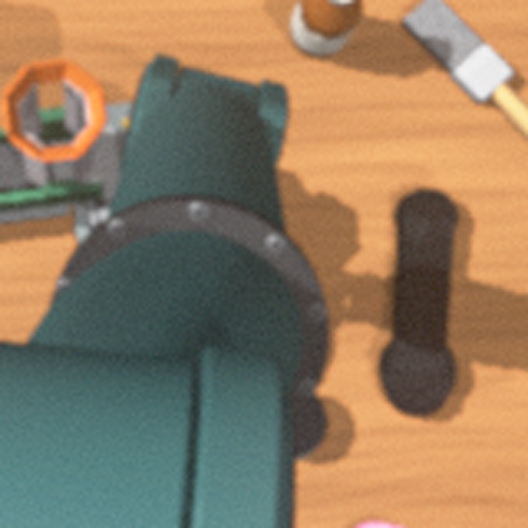

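```bash
python3 - <<'E'
from plan import *
from sole import render
s,R=state(); p=s["tcp_pos"]
c=camera("scene"); m=render(c,p[0],p[1],.096,p[2]-.003,p[2]+.007)
k=(m>.5).astype(np.uint8); im=c["img"].copy(); im=np.clip(im*1.6,0,255).astype(np.uint8); 
x0,y0,x1,y1=200,190,310,290; im=cv2.resize(im[y0:y1,x0:x1],None,fx=6,fy=6,interpolation=cv2.INTER_CUBIC); k=cv2.resize(k[y0:y1,x0:x1],None,fx=6,fy=6)
cs=cv2.findContours(k,cv2.RETR_EXTERNAL,cv2.CHAIN_APPROX_NONE)[0]; cv2.drawContours(im,cs,-1,(0,255,0),1); cv2.imwrite("pics/g.png",im)
E
```

```text
t 6.25 tcp [ 0.5165 -0.1093  0.1059] jawang -1.479 (mod pi) tilt [-0.007  0.    -1.   ] F [-0.3 -0.4 -1.5] w 0.0446 j7 -1.20 j [ 0.02  0.54  0.14  2.14 -0.16  0.47 -1.2 ]
```

View pics/g.png

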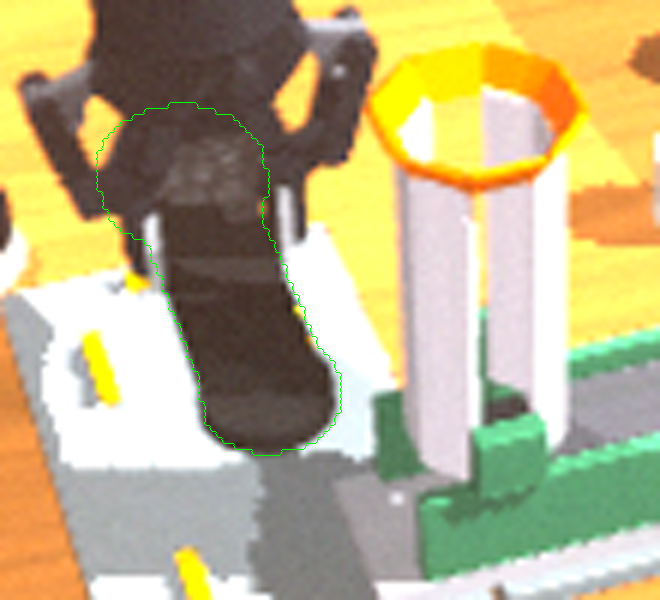

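Call:
carry_out(
  targets=[
    [[2.0, 0.1, -0.3], [0.002, 0.007, 0.002], 4.0],
    [[2.5, 0, 0], [0, 0, 0], 4.0],
    [[2.0, 0, 0], [0, 0, 0], 4.0],
    [[0, 0, 0], [0, 0, 0], 4.0],
    [[0, 0, 0], [0, 0, 0], 4.0],
  ],
)

```text
time: 6.8
tcp_pos: [0.5198, -0.1103, 0.0412]
tool_rot: [0.706, 0.031, -0.706, 0.032]
contact_force: [-0.0, -0.1, -1.3]
gripper_width: 0.0451
```

```bash
cat > ov.py <<'E'
from plan import *
from sole import render
import sys
def ov(name,p,yaw,z0,z1,roi=(190,190,310,300)):
    c=camera("scene"); k=(render(c,p[0],p[1],yaw,z0,z1)>.5).astype(np.uint8); im=np.clip(c["img"]*1.5,0,255).astype(np.uint8)
    x0,y0,x1,y1=roi; im=cv2.resize(im[y0:y1,x0:x1],None,fx=5.4,fy=5.4,interpolation=cv2.INTER_CUBIC); k=cv2.resize(k[y0:y1,x0:x1],None,fx=5.4,fy=5.4)
    cs=cv2.findContours(k,cv2.RETR_EXTERNAL,cv2.CHAIN_APPROX_NONE)[0]; cv2.drawContours(im,cs,-1,(0,255,0),1); cv2.imwrite(name,im)
E
python3 - <<'E'
from ov import *
plan([.5205,-.1105,.016],.094+np.pi/2)
p=sense()["tcp_pos"]; ov("pics/h.png",p,.096,p[2]-.003,p[2]+.007)
E
```

```text
t 6.80 tcp [ 0.5198 -0.1103  0.0412] jawang -1.482 (mod pi) tilt [ 0.    -0.001 -1.   ] F [-0.  -0.1 -1.3] w 0.0451 j7 -1.18 j [ 0.05  0.66  0.1   2.16 -0.18  0.33 -1.18]
n 1 world d [ 0.0007 -0.0002 -0.0252] rotvec [-0.006 -0.    -0.001]
   [2.52, 0.02, -0.06] [-0.006, -0.0, -0.001]
```

View pics/h.png

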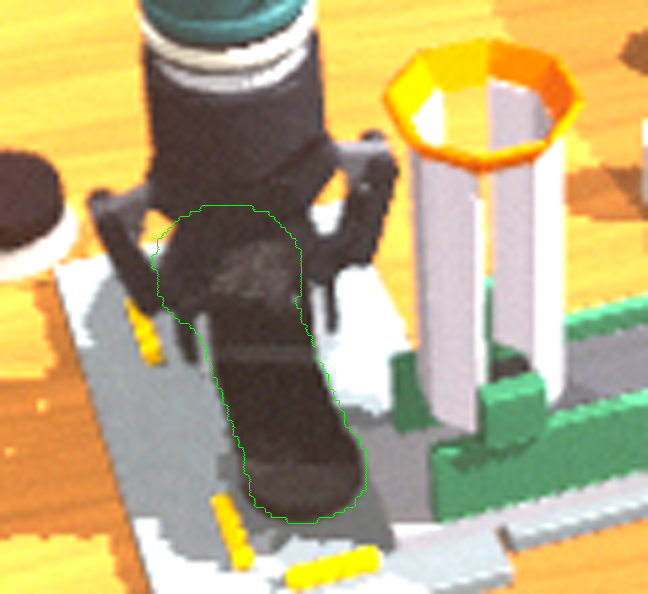

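Call:
carry_out(
  targets=[
    [[1.0, 0, -0.2], [-0.006, 0, 0], 4.0],
    [[0.8, 0, 0], [0, 0, 0], 4.0],
    [[0.4, 0, 0], [0, 0, 0], 4.0],
    [[0.2, 0, 0], [0, 0, 0], 4.0],
    [[0, 0, 0], [0, 0, 0], 4.0],
  ],
)

```text
time: 7.35
tcp_pos: [0.5222, -0.1087, 0.0171]
tool_rot: [0.706, 0.034, -0.706, 0.034]
contact_force: [0.3, -0.3, -1.6]
gripper_width: 0.0444
```

```bash
python3 - <<'E'
from ov import *
plan([.521,-.1105,.015],.094+np.pi/2)
p=sense()["tcp_pos"]; ov("pics/i.png",p,.096,p[2]-.003,p[2]+.007)
E
```

```text
t 7.35 tcp [ 0.5222 -0.1087  0.0171] jawang -1.474 (mod pi) tilt [ 0.001 -0.    -1.   ] F [ 0.3 -0.3 -1.6] w 0.0444 j7 -1.17 j [ 0.06  0.7   0.08  2.16 -0.19  0.28 -1.17]
n 1 world d [-0.0012 -0.0018 -0.0021] rotvec [ 0.003 -0.001 -0.   ]
   [0.21, 0.17, 0.14] [0.003, -0.001, -0.0]
```

View pics/i.png

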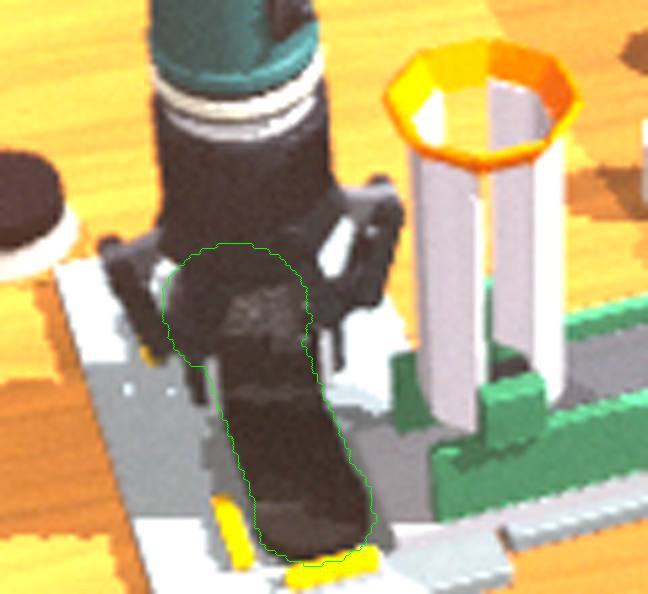

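Call:
carry_out(
  targets=[
    [[0.2, 0.15, 0.1], [0, 0, 0], 4.0],
    [[0, 0, 0], [0, 0, 0], 4.0],
    [[0, 0, 0], [0, 0, 0], 5.2],
    [[0, 0, 0], [0, 0, 0], 6.0],
    [[0, 0, 0], [0, 0, 0], 6.0],
  ],
)

```text
time: 7.9
tcp_pos: [0.5219, -0.1104, 0.0156]
tool_rot: [0.707, 0.034, -0.706, 0.034]
contact_force: [-0.3, -0.1, 1.1]
gripper_width: 0.0599
```

Call:
carry_out(
  targets=[
    [[-2, 0, 0], [0, 0, 0], 6.0],
    [[-4, 0, 0], [0, 0, 0], 6.0],
    [[-5, 0, 0], [0, 0, 0], 6.0],
    [[-5, 0, 0], [0, 0, 0], 6.0],
    [[-5, 0, 0], [0, 0, 0], 6.0],
    [[-5, 0, 0], [0, 0, 0], 6.0],
    [[0, -2, 3.5], [0, 0, 0], 6.0],
    [[0, 0, 0], [0, 0, 0], 6.0],
  ],
)

```text
time: 8.7
tcp_pos: [0.4801, -0.0922, 0.2763]
tool_rot: [-0.706, -0.035, 0.707, -0.034]
contact_force: [-0.3, 0.1, -1.2]
gripper_width: 0.0598
```

```bash
python3 - <<'E'
from ov import *
plan([.576,.158,.26],.092+np.pi/2)
ov("pics/j.png",[.520,-.1105],.096,.012,.022)
cv2.imwrite("pics/jt.png",camera("top")["img"])
E
```

```text
t 8.70 tcp [ 0.4801 -0.0922  0.2763] jawang -1.473 (mod pi) tilt [-0.001  0.002 -1.   ] F [-0.3  0.1 -1.2] w 0.0598 j7 -1.30 j [-0.08  0.24  0.21  2.09 -0.07  0.82 -1.3 ]
n 6 world d [ 0.0959  0.2502 -0.0163] rotvec [0.006 0.001 0.002]
   [0.28, -3.99, -2.0] [0.001, 0.0, 0.0]
   [0.28, -3.99, -2.0] [0.001, 0.0, 0.0]
   [0.28, -4.0, -1.99] [0.001, 0.0, 0.0]
   [0.27, -4.0, -1.99] [0.001, 0.0, 0.0]
   [0.27, -4.0, -1.98] [0.001, 0.0, 0.0]
   [0.27, -4.0, -1.98] [0.001, 0.0, 0.0]
```

View pics/j.png

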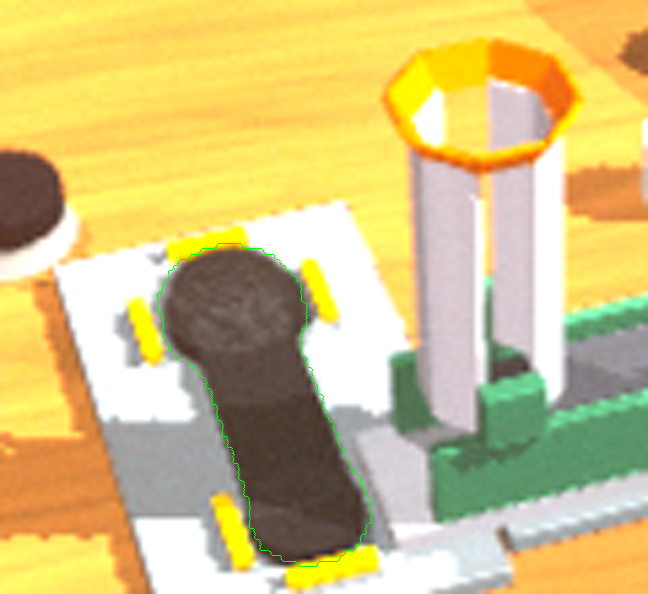

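View pics/jt.png

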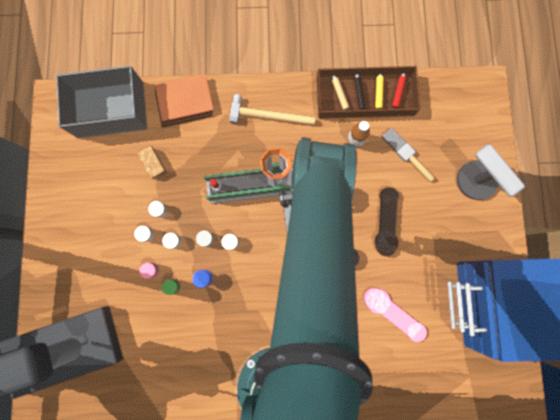

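Call:
carry_out(
  targets=[
    [[0, -4.0, -2.0], [0.001, 0, 0], 5.0],
    [[0, -4.0, -2.0], [0.001, 0, 0], 5.0],
    [[0.3, -4.0, -2.0], [0.001, 0, 0], 5.0],
    [[0.3, -4.0, -2.0], [0.001, 0, 0], 5.0],
    [[0.5, -4.0, -2.0], [0.001, 0, 0], 5.0],
    [[0.5, -4.0, -2.0], [0.001, 0, 0], 5.0],
    [[4.0, -1.0, 0], [0, 0, 0], 5.0],
    [[0, 0, 0], [0, 0, 0], 5.0],
  ],
)

```text
time: 9.6
tcp_pos: [0.5775, 0.169, 0.2139]
tool_rot: [-0.703, -0.033, 0.709, -0.035]
contact_force: [-1.1, -0.7, -0.5]
gripper_width: 0.0499
```

```bash
python3 - <<'E'
from plan import *
plan([.576,.158,.13],.092+np.pi/2)
for q,r in(("scene",(260,150,420,280)),("top",(190,130,350,260))):
    c=camera(q); im=c["img"]; print(q,proj(c,sense()["tcp_pos"])); x0,y0,x1,y1=r
    cv2.imwrite(f"pics/k{q}.png",cv2.resize(im[y0:y1,x0:x1],None,fx=4,fy=4,interpolation=cv2.INTER_CUBIC))
E
```

```text
t 9.60 tcp [0.5775 0.169  0.2139] jawang -1.475 (mod pi) tilt [-0.009 -0.002 -1.   ] F [-1.1 -0.7 -0.5] w 0.0499 j7 -1.76 j [-0.44  0.46  0.11  1.91 -0.07  0.79 -1.76]
n 2 world d [-0.0015 -0.011  -0.0839] rotvec [ 0.004  0.009 -0.002]
   [4.2, 0.54, 0.09] [0.002, 0.004, -0.001]
   [4.2, 0.54, 0.11] [0.002, 0.004, -0.001]
scene [358.7759505  194.34357071]
top [201.21016111 169.53417075]
```

View pics/kscene.png

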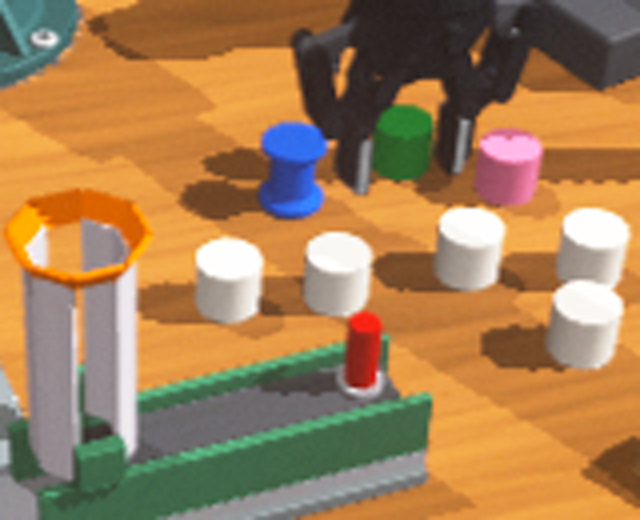

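Call:
carry_out(
  targets=[
    [[4.2, 0.5, 0.1], [0.002, 0.004, 0], 5.0],
    [[4.2, 0.5, 0.1], [0.002, 0.004, 0], 5.0],
    [[0, 0, 0], [0, 0, 0], 5.0],
  ],
)

```text
time: 10.0
tcp_pos: [0.5767, 0.1522, 0.1322]
tool_rot: [0.707, 0.028, -0.706, 0.031]
contact_force: [-0.5, -0.6, -0.6]
gripper_width: 0.0498
```

```bash
python3 - <<'E'
from plan import *
plan([.576,.158,.088],.092+np.pi/2)
for q,r in(("scene",(260,150,420,280)),):
    c=camera(q); im=c["img"]; print(q,proj(c,sense()["tcp_pos"])); x0,y0,x1,y1=r
    cv2.imwrite(f"pics/l{q}.png",cv2.resize(im[y0:y1,x0:x1],None,fx=4,fy=4,interpolation=cv2.INTER_CUBIC))
E
```

```text
t 10.00 tcp [0.5767 0.1522 0.1322] jawang -1.488 (mod pi) tilt [ 0.001 -0.004 -1.   ] F [-0.5 -0.6 -0.6] w 0.0498 j7 -1.74 j [-0.41  0.56  0.1   1.98 -0.09  0.6  -1.74]
n 1 world d [-0.0007  0.0058 -0.0442] rotvec [-0.009 -0.001 -0.004]
   [4.42, -0.6, 0.03] [-0.009, -0.001, -0.004]
scene [350.53158041 223.30875109]
```

View pics/lscene.png

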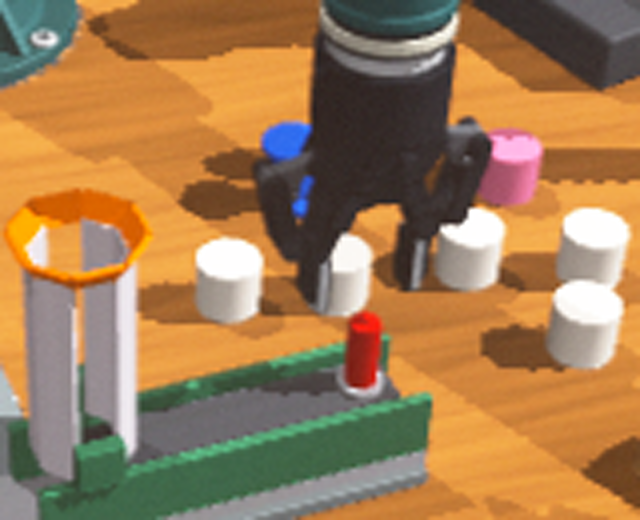

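Call:
carry_out(
  targets=[
    [[2.2, -0.4, 0], [-0.009, 0, 0], 5.0],
    [[2.2, 0, 0], [0, 0, 0], 5.0],
    [[0, 0, 0], [0, 0, 0], 5.0],
  ],
  grip_force=25,
)

```text
time: 10.35
tcp_pos: [0.5804, 0.1599, 0.0922]
tool_rot: [0.71, 0.034, -0.703, 0.034]
contact_force: [-0.8, -0.3, 0.3]
gripper_width: 0.0496
```

```bash
python3 - <<'E'
from plan import *
plan([.576,.158,.088],.092+np.pi/2)
for q,r in(("scene",(260,150,420,280)),):
    c=camera(q); im=c["img"]; print(q,proj(c,sense()["tcp_pos"])); x0,y0,x1,y1=r
    cv2.imwrite(f"pics/m{q}.png",cv2.resize(im[y0:y1,x0:x1],None,fx=4,fy=4,interpolation=cv2.INTER_CUBIC))
E
```

```text
t 10.35 tcp [0.5804 0.1599 0.0922] jawang -1.476 (mod pi) tilt [ 0.009  0.    -1.   ] F [-0.8 -0.3  0.3] w 0.0496 j7 -1.73 j [-0.41  0.62  0.09  1.99 -0.1   0.52 -1.73]
n 1 world d [-0.0044 -0.0019 -0.0042] rotvec [ 0.003 -0.009 -0.   ]
   [0.42, 0.15, 0.46] [0.003, -0.009, -0.0]
scene [352.17782281 236.8616846 ]
```

View pics/mscene.png

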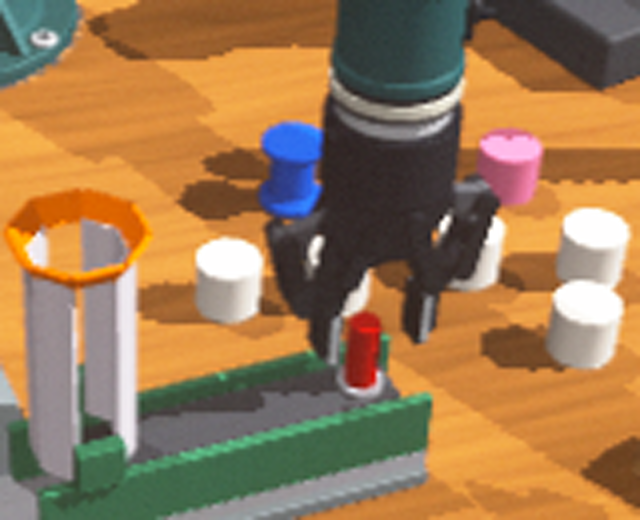

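Call:
carry_out(
  targets=[
    [[0.6, 0.4, 0.4], [0, -0.009, 0], 5.0],
    [[0, 0, 0], [0, 0, 0], 3.5],
    [[0, 0, 0], [0, 0, 0], 1.5],
    [[0, 0, 0], [0, 0, 0], 1.5],
    [[0, 0, 0], [0, 0, 0], 1.5],
  ],
)

```text
time: 10.9
tcp_pos: [0.5769, 0.1562, 0.0866]
tool_rot: [0.707, 0.034, -0.706, 0.034]
contact_force: [-0.7, 0.3, 6.1]
gripper_width: 0.0193
```

```bash
python3 - <<'E'
from plan import *
s,_=state(); k=s["tcp_pos"][:2]-np.array([.5915,-.019]); print(np.hypot(*k),np.arctan2(-k[0],k[1]))
E
```

```text
t 10.90 tcp [0.5769 0.1562 0.0866] jawang -1.475 (mod pi) tilt [ 0.002  0.    -1.   ] F [-0.7  0.3  6.1] w 0.0193 j7 -1.72 j [-0.4   0.63  0.08  2.   -0.1   0.51 -1.72]
0.17585168866884074 0.08299860866748728
```

Call:
carry_out(
  targets=[
    [[0, -0.8, 0], [0, 0, 0], 1.5],
    [[0, -0.8, 0], [0, 0, 0], 1.5],
    [[0, -0.8, 0], [0, 0, 0], 1.5],
    [[0, -0.4, 0], [0, 0, 0], 1.5],
    [[0, 0, 0], [0, 0, 0], 1.5],
  ],
)

```text
time: 11.4
tcp_pos: [0.5742, 0.1843, 0.0866]
tool_rot: [0.707, 0.034, -0.706, 0.034]
contact_force: [-0.8, -0.7, 7.7]
gripper_width: 0.019
```

```bash
python3 - <<'E'
from plan import *
s,_=state(); k=s["tcp_pos"][:2]-np.array([.5915,-.019]); print(np.hypot(*k),np.arctan2(-k[0],k[1]))
E
```

```text
t 11.40 tcp [0.5742 0.1843 0.0866] jawang -1.474 (mod pi) tilt [ 0.002  0.    -1.   ] F [-0.8 -0.7  7.7] w 0.0190 j7 -1.76 j [-0.45  0.63  0.09  1.99 -0.1   0.52 -1.76]
0.2040568961866884 0.0848431330861733
```

Continue in small increments until the stop is felt.

Call:
carry_out(
  targets=[
    [[0, -0.3, 0], [0, 0, 0], 1.5],
    [[0, 0, 0], [0, 0, 0], 1.5],
  ],
)

```text
time: 11.6
tcp_pos: [0.5741, 0.1853, 0.0865]
tool_rot: [0.707, 0.033, -0.706, 0.034]
contact_force: [-0.4, -1.6, 6.5]
gripper_width: 0.019
```

Call:
carry_out(
  targets=[
    [[0, -0.4, 0], [0, 0, 0], 1.5],
    [[0, 0, 0], [0, 0, 0], 1.5],
  ],
)

```text
time: 11.8
tcp_pos: [0.5741, 0.1854, 0.0865]
tool_rot: [0.707, 0.031, -0.706, 0.035]
contact_force: [0.8, -8.1, 6.8]
gripper_width: 0.0194
```

Call:
carry_out(
  targets=[
    [[0, 0.6, 0], [0, 0, 0], 1.5],
    [[0, 0, 0], [0, 0, 0], 3.5],
    [[0, 0, 0], [0, 0, 0], 5.0],
    [[-2, 0, 0], [0, 0, 0], 5.0],
    [[-4, 0, 0], [0, 0, 0], 5.0],
    [[-5, 0, 0], [0, 0, 0], 6.0],
    [[-5, 0, 0], [0, 0, 0], 6.5],
    [[-3, 0, 0], [0, 0, 0], 6.5],
  ],
)

```text
time: 12.6
tcp_pos: [0.5748, 0.1857, 0.2793]
tool_rot: [0.708, 0.035, -0.704, 0.034]
contact_force: [0.3, 0.8, -0.4]
gripper_width: 0.065
```

```bash
cat > blk.py <<'E'
from plan import *
def look(tag):
    cs={n:camera(n) for n in("scene","top")}
    for n in cs: cv2.imwrite(f"pics/{tag}{n}.png",cs[n]["img"])
    return cs
def whites(c,roi,lo=150,smax=60):
    x0,y0,x1,y1=roi; hsv=cv2.cvtColor(c["img"],cv2.COLOR_BGR2HSV)[y0:y1,x0:x1]; k=cv2.inRange(hsv,(0,0,lo),(179,smax,255))
    n,l,s,ct=cv2.connectedComponentsWithStats(k); return [((ct[i]+[x0,y0]).round(2),s[i][4],(s[i][:4]+[x0,y0,0,0]).tolist()) for i in range(1,n) if s[i][4]>30]
E
python3 - <<'E'
from blk import *
state(); cs=look("n")
print("top",whites(cs["top"],(120,185,250,260)))
print("scene",whites(cs["scene"],(300,195,425,250),120,80))
E
```

```text
t 12.60 tcp [0.5748 0.1857 0.2793] jawang -1.474 (mod pi) tilt [ 0.005  0.002 -1.   ] F [ 0.3  0.8 -0.4] w 0.0650 j7 -1.80 j [-0.49  0.39  0.14  1.85 -0.06  0.9  -1.8 ]
top [(array([203.9 , 237.91]), np.int32(214), [196, 230, 17, 16]), (array([175.53, 239.37]), np.int32(51), [173, 234, 6, 12]), (array([229.24, 241.37]), np.int32(220), [221, 234, 17, 16])]
scene [(array([376.94, 211.66]), np.int32(299), [369, 202, 17, 21]), (array([406.61, 221.74]), np.int32(618), [397, 202, 20, 40]), (array([343.81, 218.06]), np.int32(306), [336, 208, 17, 21]), (array([316.78, 219.57]), np.int32(302), [309, 209, 17, 22]), (array([359.9, 243.5]), np.int32(42), [354, 239, 13, 8])]
```

View pics/nscene.png

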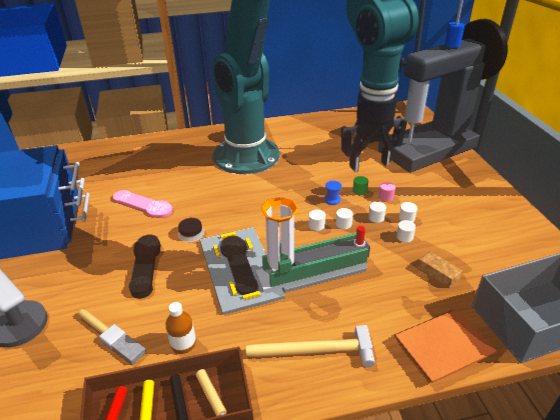

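View pics/ntop.png

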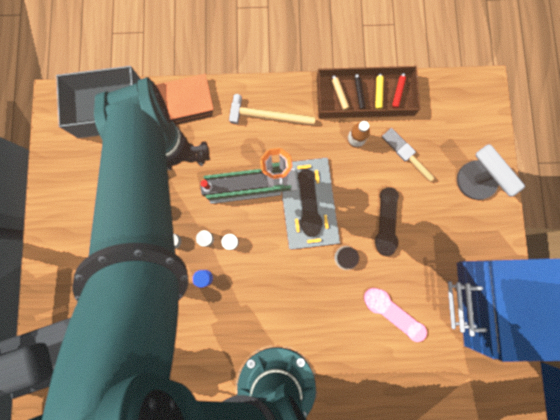

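```bash
python3 - <<'E'
from plan import *
plan([.515,.3367,.12],0.0,n=11)
E
```

```text
t 12.70 tcp [0.5765 0.1863 0.2807] jawang -1.474 (mod pi) tilt [ 0.01   0.004 -1.   ] F [-0.1  0.1  0.3] w 0.0649 j7 -1.80 j [-0.49  0.38  0.14  1.85 -0.06  0.9  -1.8 ]
n 11 world d [-0.0615  0.1504 -0.1607] rotvec [-1.474 -0.011 -0.006]
   [1.46, -1.41, 0.44] [-0.134, -0.001, -0.001]
   [1.46, -1.46, 0.25] [-0.134, -0.001, -0.001]
   [1.46, -1.48, 0.05] [-0.134, -0.001, -0.001]
   [1.46, -1.47, -0.15] [-0.134, -0.001, -0.001]
   [1.46, -1.43, -0.35] [-0.134, -0.001, -0.001]
   [1.46, -1.37, -0.54] [-0.134, -0.001, -0.001]
   [1.46, -1.29, -0.72] [-0.134, -0.001, -0.001]
   [1.46, -1.18, -0.88] [-0.134, -0.001, -0.001]
   [1.46, -1.05, -1.03] [-0.134, -0.001, -0.001]
   [1.46, -0.9, -1.17] [-0.134, -0.001, -0.001]
   [1.46, -0.74, -1.28] [-0.134, -0.001, -0.001]
```

Call:
carry_out(
  targets=[
    [[1.0, -1.4, 0.4], [-0.134, -0.001, 0], 7.0],
    [[1.0, -1.5, 0.2], [-0.134, -0.001, 0], 7.0],
    [[1.5, -1.5, 0], [-0.134, -0.001, 0], 7.0],
    [[1.5, -1.5, -0.2], [-0.134, -0.001, 0], 7.0],
    [[1.5, -1.4, -0.4], [-0.134, -0.001, 0], 7.0],
    [[1.5, -1.4, -0.5], [-0.134, -0.001, 0], 7.0],
    [[1.5, -1.3, -0.7], [-0.134, -0.001, 0], 7.0],
    [[1.5, -1.2, -0.9], [-0.134, -0.001, 0], 7.0],
  ],
)

```text
time: 13.5
tcp_pos: [0.5276, 0.2955, 0.1633]
tool_rot: [-0.585, -0.392, 0.592, -0.392]
contact_force: [0.5, -0.1, 0.0]
gripper_width: 0.0698
```

Call:
carry_out(
  targets=[
    [[1.5, -1.0, -1.0], [-0.134, -0.001, 0], 7.0],
    [[1.5, -0.9, -1.2], [-0.134, -0.001, 0], 7.0],
    [[1.5, -0.7, -1.3], [-0.134, -0.001, 0], 7.0],
    [[0, 0, 0], [0, 0, 0], 7.0],
  ],
)

```text
time: 13.9
tcp_pos: [0.5092, 0.3373, 0.1171]
tool_rot: [-0.494, -0.502, 0.504, -0.5]
contact_force: [-0.9, 0.1, 0.2]
gripper_width: 0.0699
```

```bash
python3 - <<'E'
from blk import *
plan([.515,.3367,.07],0.0); cs=look("o"); im=cs["scene"]["img"][150:260,340:460]; cv2.imwrite("pics/oz.png",cv2.resize(im,None,fx=5,fy=5,interpolation=cv2.INTER_CUBIC))
print("top",whites(cs["top"],(120,185,250,260)))
print("scene",whites(cs["scene"],(300,195,425,250),120,80))
E
```

```text
t 13.90 tcp [0.5092 0.3373 0.1171] jawang 0.003 (mod pi) tilt [-0.013 -0.009 -1.   ] F [-0.9  0.1  0.2] w 0.0699 j7 -0.88 j [-0.49  0.61 -0.25  1.93  0.23  0.64 -0.88]
n 2 world d [ 0.0058 -0.0006 -0.0471] rotvec [0.003 0.009 0.013]
   [2.35, 0.32, 0.01] [0.002, 0.004, 0.006]
   [2.35, 0.3, 0.02] [0.002, 0.004, 0.006]
top [(array([156. , 208.4]), np.int32(208), [148, 201, 17, 16]), (array([142.23, 233.5 ]), np.int32(220), [134, 226, 17, 16]), (array([203.97, 238.25]), np.int32(198), [196, 231, 17, 15]), (array([169.95, 240.25]), np.int32(218), [162, 233, 17, 16]), (array([229.56, 241.52]), np.int32(209), [222, 234, 16, 16])]
scene [(array([376.96, 211.63]), np.int32(298), [369, 202, 17, 21]), (array([406.58, 221.84]), np.int32(613), [397, 202, 20, 40]), (array([343.65, 218.16]), np.int32(297), [336, 208, 16, 21]), (array([316.56, 219.81]), np.int32(297), [309, 210, 16, 21]), (array([359.8 , 243.44]), np.int32(41), [354, 239, 13, 8])]
```

View pics/oz.png

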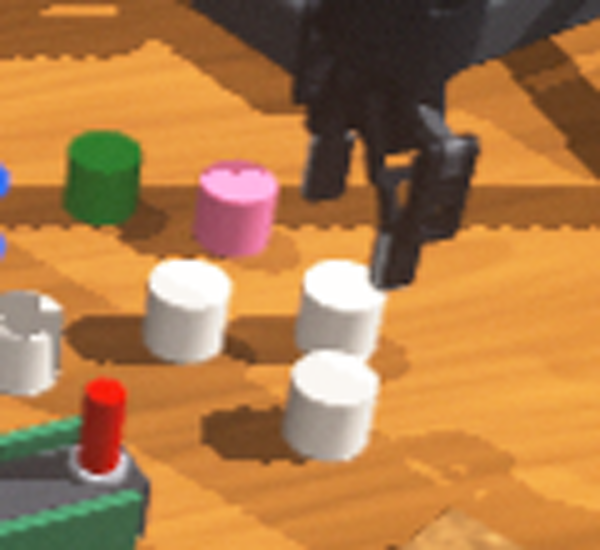

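Call:
carry_out(
  targets=[
    [[2.4, 0.3, 0], [0.002, 0.004, 0.006], 7.0],
    [[2.3, 0.3, 0], [0.002, 0.004, 0.006], 7.0],
    [[0, 0, 0], [0, 0, 0], 7.0],
  ],
)

```text
time: 14.3
tcp_pos: [0.518, 0.3326, 0.0713]
tool_rot: [-0.502, -0.496, 0.503, -0.5]
contact_force: [0.2, -0.8, 0.9]
gripper_width: 0.0697
```

```bash
python3 - <<'E'
from plan import *
plan([.515,.3367,.02],0.0)
E
```

```text
t 14.30 tcp [0.518  0.3326 0.0713] jawang -0.009 (mod pi) tilt [ 0.003 -0.004 -1.   ] F [ 0.2 -0.8  0.9] w 0.0697 j7 -0.90 j [-0.5   0.67 -0.21  1.95  0.26  0.54 -0.9 ]
n 2 world d [-0.003   0.0041 -0.0513] rotvec [-0.009  0.004 -0.003]
   [2.56, -0.16, -0.21] [-0.004, 0.002, -0.001]
   [2.56, -0.15, -0.21] [-0.004, 0.002, -0.001]
```

Call:
carry_out(
  targets=[
    [[2.6, -0.1, -0.2], [-0.004, 0, 0], 7.0],
    [[1.5, -0.1, -0.1], [-0.004, 0, 0], 7.0],
    [[1.0, 0, 0], [0, 0, 0], 7.0],
    [[0, 0, 0], [0, 0, 0], 7.0],
  ],
)

```text
time: 14.7
tcp_pos: [0.5163, 0.3378, 0.0214]
tool_rot: [0.5, 0.499, -0.499, 0.502]
contact_force: [-0.2, -0.6, 0.0]
gripper_width: 0.0703
```

```bash
python3 - <<'E'
from plan import *
plan([.515,.3367,.02],0.0)
E
```

```text
t 14.70 tcp [0.5163 0.3378 0.0214] jawang 0.003 (mod pi) tilt [ 0.004 -0.001 -1.   ] F [-0.2 -0.6  0. ] w 0.0703 j7 -0.92 j [-0.53  0.75 -0.18  1.97  0.29  0.45 -0.92]
n 1 world d [-0.0013 -0.0011 -0.0014] rotvec [ 0.003  0.001 -0.004]
   [0.14, -0.14, 0.11] [0.003, 0.001, -0.004]
```

Close and lift.

Call:
carry_out(
  targets=[
    [[0.1, 0, 0.1], [0, 0, 0], 5.5],
    [[0, 0, 0], [0, 0, 0], 4.0],
    [[0, 0, 0], [0, 0, 0], 3.8],
    [[0, 0, 0], [0, 0, 0], 3.8],
    [[-1, 0, 0], [0, 0, 0], 3.8],
    [[-3, 0, 0], [0, 0, 0], 3.8],
    [[-5, 0, 0], [0, 0, 0], 3.8],
    [[-5, 0, 0], [0, 0, 0], 3.8],
  ],
  grip_force=35,
)

```text
time: 15.5
tcp_pos: [0.5152, 0.3369, 0.1622]
tool_rot: [0.5, 0.5, -0.499, 0.502]
contact_force: [0.6, 0.2, -1.4]
gripper_width: 0.0429
```

Call:
carry_out(
  targets=[
    [[-5, 0, 0], [0, 0, 0], 3.8],
    [[-5, 0, 0], [0, 0, 0], 3.8],
    [[-2, 0, 0], [0, 0, 0], 3.8],
  ],
)

```text
time: 15.8
tcp_pos: [0.517, 0.3392, 0.2874]
tool_rot: [0.504, 0.499, -0.495, 0.503]
contact_force: [0.7, 0.5, -1.0]
gripper_width: 0.0429
```

```bash
python3 - <<'E'
from blk import *
plan([.5925,-.019,.275],0.0); cs=look("p"); im=cs["scene"]["img"][80:260,300:460]; cv2.imwrite("pics/pz.png",cv2.resize(im,None,fx=3.5,fy=3.5,interpolation=cv2.INTER_CUBIC))
E
```

```text
t 15.80 tcp [0.517  0.3392 0.2874] jawang 0.003 (mod pi) tilt [ 0.013  0.006 -1.   ] F [ 0.7  0.5 -1. ] w 0.0429 j7 -0.80 j [-0.43  0.41 -0.31  1.8   0.15  0.94 -0.8 ]
n 9 world d [ 0.0755 -0.3582 -0.0124] rotvec [ 0.003 -0.006 -0.013]
   [0.13, 0.82, 3.98] [0.0, -0.001, -0.001]
   [0.13, 0.83, 3.98] [0.0, -0.001, -0.001]
   [0.13, 0.83, 3.98] [0.0, -0.001, -0.001]
   [0.13, 0.83, 3.98] [0.0, -0.001, -0.001]
   [0.13, 0.83, 3.98] [0.0, -0.001, -0.001]
   [0.13, 0.83, 3.98] [0.0, -0.001, -0.001]
   [0.13, 0.83, 3.98] [0.0, -0.001, -0.001]
   [0.14, 0.84, 3.98] [0.0, -0.001, -0.001]
   [0.14, 0.84, 3.98] [0.0, -0.001, -0.001]
```

View pics/pz.png

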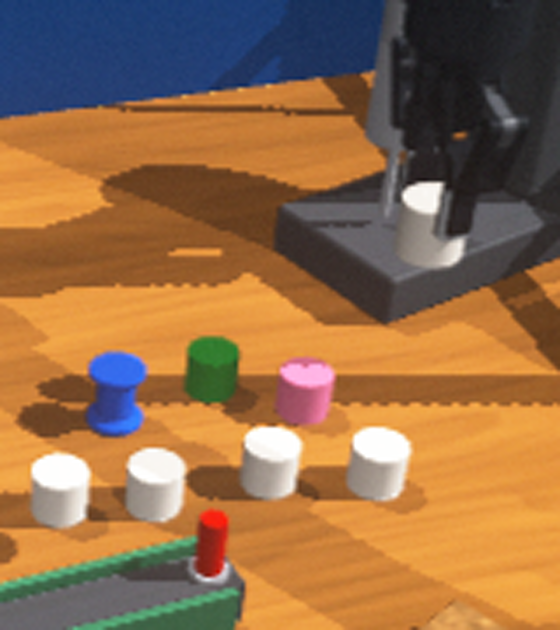

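Call:
carry_out(
  targets=[
    [[0.1, 0.9, 4.5], [0, -0.001, -0.002], 3.8],
    [[0.1, 0.9, 4.5], [0, -0.001, -0.002], 3.8],
    [[0.1, 0.9, 4.5], [0, -0.001, -0.002], 3.8],
    [[0.1, 0.9, 4.5], [0, -0.001, -0.002], 3.8],
    [[0.1, 0.9, 4.5], [0, -0.001, -0.002], 3.8],
    [[0.1, 0.9, 4.5], [0, -0.001, -0.001], 3.8],
    [[0.2, 0.9, 4.5], [0, 0, 0], 3.8],
    [[0.2, 0.8, 4.0], [0, 0, 0], 3.8],
  ],
)

```text
time: 16.7
tcp_pos: [0.5861, -0.0202, 0.2703]
tool_rot: [-0.496, -0.501, 0.503, -0.5]
contact_force: [1.0, -0.2, -1.2]
gripper_width: 0.0423
```

Call:
carry_out(
  targets=[
    [[0, 0, 0], [0, 0, 0], 3.8],
    [[0, 0, 0], [0, 0, 0], 3.8],
  ],
)

```text
time: 16.9
tcp_pos: [0.5862, -0.0189, 0.2704]
tool_rot: [-0.496, -0.501, 0.504, -0.499]
contact_force: [0.5, 0.5, -0.2]
gripper_width: 0.043
```

```bash
cat > tubev.py <<'E'
from blk import *
def tv(tag):
    plan([.5925,-.019,.232],0.0); cs=look(tag)
    a=cs["scene"]["img"][110:270,220:340]; b=cs["top"]["img"][110:220,220:340]
    a=cv2.resize(a,None,fx=3.3,fy=3.3,interpolation=cv2.INTER_CUBIC); b=cv2.resize(b,None,fx=3.3,fy=3.3,interpolation=cv2.INTER_CUBIC)
    b=cv2.copyMakeBorder(b,0,a.shape[0]-b.shape[0],0,0,cv2.BORDER_CONSTANT); cv2.imwrite(f"pics/{tag}z.png",np.hstack([a,b]))
    return cs
E
python3 -c "
from tubev import *; tv('q')"
```

```text
t 16.90 tcp [ 0.5862 -0.0189  0.2704] jawang -0.000 (mod pi) tilt [-0.009 -0.006 -1.   ] F [ 0.5  0.5 -0.2] w 0.0430 j7 -0.16 j [ 0.12  0.38 -0.22  1.88  0.11  0.9  -0.16]
n 1 world d [ 0.0063 -0.0001 -0.0384] rotvec [-0.     0.006  0.009]
   [3.83, 0.67, -0.02] [-0.0, 0.006, 0.009]
```

View pics/qz.png

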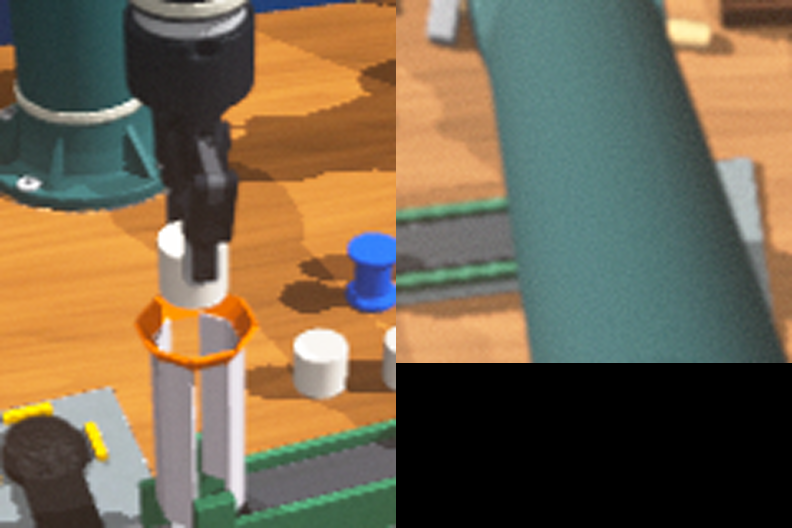

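Call:
carry_out(
  targets=[
    [[1.5, 0.6, 0], [0, 0.006, 0.009], 3.8],
    [[1.5, 0, 0], [0, 0, 0], 3.8],
    [[0.5, 0, 0], [0, 0, 0], 3.8],
    [[0, 0, 0], [0, 0, 0], 3.8],
  ],
)

```text
time: 17.4
tcp_pos: [0.5925, -0.0157, 0.2362]
tool_rot: [0.499, 0.501, -0.498, 0.502]
contact_force: [0.3, 0.5, -0.8]
gripper_width: 0.0424
```

```bash
python3 -c "
from tubev import *; tv('r')"
```

```text
t 17.40 tcp [ 0.5925 -0.0157  0.2362] jawang 0.006 (mod pi) tilt [ 0.001  0.001 -1.   ] F [ 0.3  0.5 -0.8] w 0.0424 j7 -0.16 j [ 0.11  0.43 -0.22  1.9   0.12  0.82 -0.16]
n 1 world d [ 0.     -0.0033 -0.0042] rotvec [ 0.006 -0.001 -0.001]
   [0.42, 0.0, 0.33] [0.006, -0.001, -0.001]
```

View pics/rz.png

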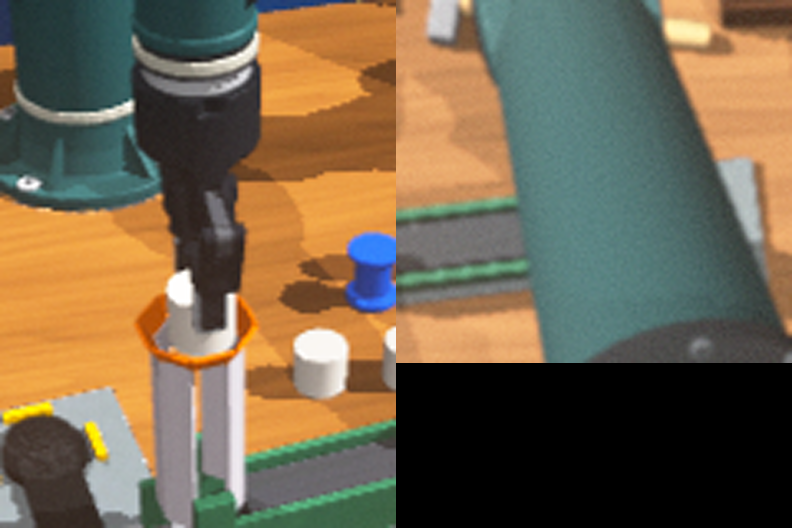

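Call:
carry_out(
  targets=[
    [[0.4, 0, 0.3], [0, 0, 0], 3.8],
    [[0, 0, 0], [0, 0, 0], 3.8],
    [[0, 0, 0], [0, 0, 0], 4.6],
    [[0, 0, 0], [0, 0, 0], 5.5],
    [[0, 0, 0], [0, 0, 0], 6.5],
    [[0, 0, 0], [0, 0, 0], 7.0],
    [[-4, 0, 0], [0, 0, 0], 7.0],
    [[-4, 0, 0], [0, 0, 0], 7.0],
  ],
)

```text
time: 18.3
tcp_pos: [0.5922, -0.0205, 0.3128]
tool_rot: [0.499, 0.501, -0.499, 0.501]
contact_force: [1.7, 0.2, 0.6]
gripper_width: 0.0699
```

```bash
python3 - <<'E'
from tubev import *
cs=tv('s'); print("top",whites(cs["top"],(120,185,250,260)))
print("scene",whites(cs["scene"],(300,195,425,250),120,80))
E
```

```text
t 18.30 tcp [ 0.5922 -0.0205  0.3128] jawang 0.003 (mod pi) tilt [-0.  0. -1.] F [1.7 0.2 0.6] w 0.0699 j7 -0.13 j [ 0.13  0.35 -0.23  1.82  0.09  0.98 -0.13]
n 2 world d [ 0.0003  0.0015 -0.0808] rotvec [ 0.003 -0.     0.   ]
   [4.04, 0.02, -0.07] [0.002, -0.0, 0.0]
   [4.04, 0.02, -0.07] [0.002, -0.0, 0.0]
top [(array([142.24, 233.43]), np.int32(220), [134, 226, 17, 16]), (array([203.7 , 238.04]), np.int32(204), [196, 230, 16, 16]), (array([170.15, 240.32]), np.int32(222), [162, 233, 17, 16]), (array([229.28, 241.46]), np.int32(216), [221, 234, 17, 16])]
scene [(array([376.94, 211.61]), np.int32(297), [369, 202, 17, 21]), (array([407.67, 212.  ]), np.int32(303), [399, 202, 18, 21]), (array([343.92, 218.08]), np.int32(303), [336, 208, 17, 21]), (array([316.66, 219.74]), np.int32(304), [309, 210, 17, 21])]
```

View pics/sz.png

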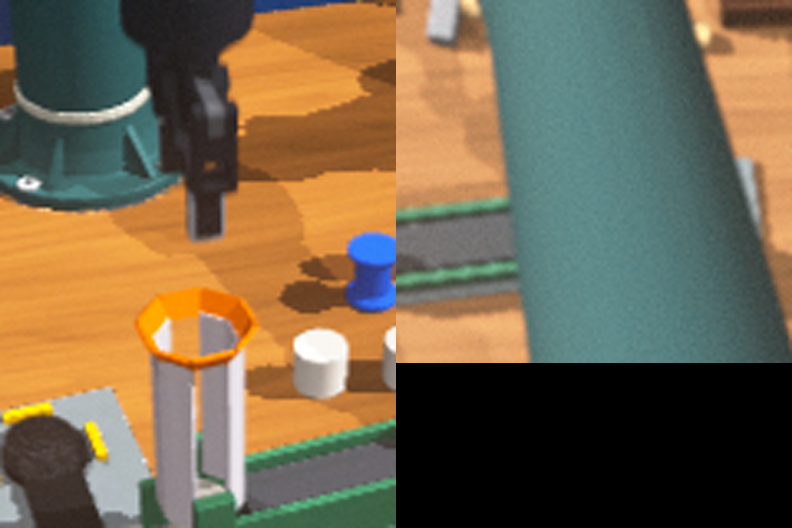

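```bash
python3 -c "
from plan import *
plan([.443,.376,.09],0.0)"
```

```text
t 18.40 tcp [ 0.5972 -0.02    0.3193] jawang 0.003 (mod pi) tilt [ 0.016  0.    -1.   ] F [1.  0.5 0.2] w 0.0700 j7 -0.13 j [ 0.13  0.34 -0.23  1.81  0.09  0.98 -0.13]
n 11 world d [-0.1542  0.396  -0.2293] rotvec [ 0.003 -0.    -0.016]
   [2.06, -1.42, -3.6] [0.0, -0.0, -0.001]
   [2.07, -1.42, -3.6] [0.0, -0.0, -0.001]
   [2.07, -1.42, -3.6] [0.0, -0.0, -0.001]
   [2.07, -1.42, -3.6] [0.0, -0.0, -0.001]
   [2.07, -1.42, -3.6] [0.0, -0.0, -0.001]
   [2.07, -1.41, -3.6] [0.0, -0.0, -0.001]
   [2.07, -1.41, -3.6] [0.0, -0.0, -0.001]
   [2.08, -1.41, -3.6] [0.0, -0.0, -0.001]
   [2.08, -1.41, -3.6] [0.0, -0.0, -0.001]
   [2.08, -1.41, -3.6] [0.0, -0.0, -0.001]
   [2.08, -1.4, -3.6] [0.0, -0.0, -0.001]
```

Call:
carry_out(
  targets=[
    [[0, -1.7, -4.4], [0, 0, -0.002], 7.0],
    [[0.5, -1.7, -4.4], [0, 0, -0.002], 7.0],
    [[1, -1.7, -4.4], [0, 0, -0.002], 7.0],
    [[1.5, -1.7, -4.4], [0, 0, -0.002], 7.0],
    [[2, -1.7, -4.4], [0, 0, -0.002], 7.0],
    [[2, -1.7, -4.4], [0, 0, -0.002], 7.0],
    [[2, -1.7, -4.4], [0, 0, -0.002], 7.0],
    [[2, -1.7, -4.4], [0, 0, -0.002], 7.0],
  ],
)

```text
time: 19.2
tcp_pos: [0.4564, 0.3283, 0.2047]
tool_rot: [0.496, 0.504, -0.502, 0.498]
contact_force: [1.1, -0.3, 1.2]
gripper_width: 0.0697
```

```bash
python3 -c "
from plan import *
plan([.443,.376,.07],0.0)"
```

```text
t 19.20 tcp [0.4564 0.3283 0.2047] jawang 0.003 (mod pi) tilt [-0.012  0.    -1.   ] F [ 1.1 -0.3  1.2] w 0.0697 j7 -0.88 j [-0.46  0.44 -0.32  1.99  0.18  0.75 -0.88]
n 4 world d [-0.0134  0.0477 -0.1347] rotvec [ 0.003 -0.     0.012]
   [3.37, -0.29, -1.19] [0.001, -0.0, 0.003]
   [3.37, -0.3, -1.19] [0.001, -0.0, 0.003]
   [3.37, -0.31, -1.19] [0.001, -0.0, 0.003]
   [3.37, -0.32, -1.19] [0.001, -0.0, 0.003]
```

Call:
carry_out(
  targets=[
    [[3.2, -0.3, -1.2], [0, 0, 0.003], 7.0],
    [[3.2, -0.3, -1.2], [0, 0, 0.003], 7.0],
    [[3.2, -0.3, -1.2], [0, 0, 0.003], 7.0],
    [[3.2, -0.3, -1.2], [0, 0, 0.003], 7.0],
    [[0, 0, 0], [0, 0, 0], 7.0],
  ],
)

```text
time: 19.7
tcp_pos: [0.4407, 0.375, 0.0739]
tool_rot: [0.496, 0.502, -0.501, 0.501]
contact_force: [0.0, -0.7, -0.0]
gripper_width: 0.0702
```

```bash
python3 -c "
from blk import *
plan([.443,.376,.02],0.0)
cs=look('u'); im=cs['scene']['img'][150:250,320:440]; cv2.imwrite('pics/uz.png',cv2.resize(im,None,fx=5,fy=5,interpolation=cv2.INTER_CUBIC))"
```

```text
t 19.70 tcp [0.4407 0.375  0.0739] jawang 0.007 (mod pi) tilt [-0.007 -0.004 -1.   ] F [ 0.  -0.7 -0. ] w 0.0702 j7 -1.05 j [-0.61  0.64 -0.23  2.03  0.29  0.51 -1.05]
n 2 world d [ 0.0023  0.001  -0.0539] rotvec [0.007 0.004 0.007]
   [2.69, 0.14, -0.06] [0.003, 0.002, 0.003]
   [2.69, 0.13, -0.05] [0.003, 0.002, 0.003]
```

View pics/uz.png

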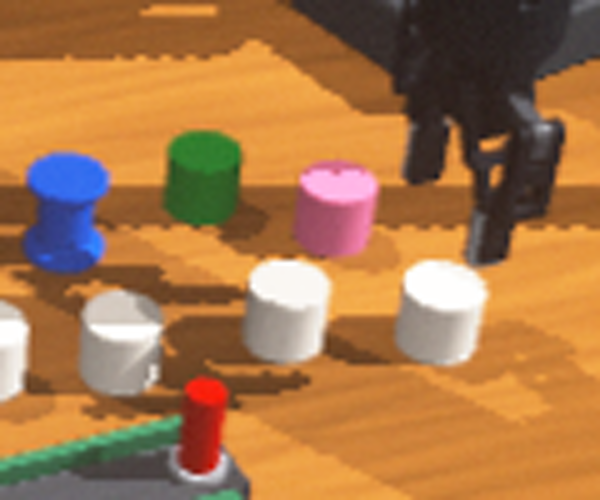

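Call:
carry_out(
  targets=[
    [[2.7, 0.1, 0], [0.003, 0.002, 0.003], 7.0],
    [[1.7, 0.1, 0], [0.003, 0.002, 0.003], 7.0],
    [[1.0, 0, 0], [0, 0, 0], 7.0],
    [[0, 0, 0], [0, 0, 0], 7.0],
    [[0, 0, 0], [0, 0, 0], 5.5],
  ],
)

```text
time: 20.3
tcp_pos: [0.447, 0.3752, 0.0249]
tool_rot: [0.504, 0.499, -0.498, 0.499]
contact_force: [0.2, -0.4, 0.5]
gripper_width: 0.057
```

Call:
carry_out(
  targets=[
    [[0.4, -0.3, 0], [0, 0, 0], 5.7],
    [[0, 0, 0], [0, 0, 0], 4.0],
    [[0, 0, 0], [0, 0, 0], 3.8],
    [[0, 0, 0], [0, 0, 0], 3.8],
    [[-1, 0, 0], [0, 0, 0], 3.8],
    [[-3, 0, 0], [0, 0, 0], 3.8],
    [[-5, 0, 0], [0, 0, 0], 3.8],
    [[-5, 0, 0], [0, 0, 0], 3.8],
  ],
)

```text
time: 21.1
tcp_pos: [0.4419, 0.3737, 0.1609]
tool_rot: [0.502, 0.499, -0.499, 0.5]
contact_force: [1.9, 0.0, -0.1]
gripper_width: 0.0427
```

Call:
carry_out(
  targets=[
    [[-5, 0, 0], [0, 0, 0], 3.8],
    [[-5, 0, 0], [0, 0, 0], 3.8],
    [[-2, 0, 0], [0, 0, 0], 3.8],
  ],
)

```text
time: 21.4
tcp_pos: [0.4433, 0.3758, 0.2857]
tool_rot: [0.507, 0.499, -0.495, 0.5]
contact_force: [0.3, 1.2, -0.8]
gripper_width: 0.0427
```

```bash
python3 -c "
from blk import *
plan([.5925,-.019,.275],0.0)"
```

```text
t 21.40 tcp [0.4433 0.3758 0.2857] jawang -0.003 (mod pi) tilt [ 0.013  0.01  -1.   ] F [ 0.3  1.2 -0.8] w 0.0427 j7 -0.94 j [-0.52  0.36 -0.34  1.88  0.15  0.91 -0.94]
n 10 world d [ 0.1492 -0.3948 -0.0107] rotvec [-0.003 -0.01  -0.013]
   [0.08, 1.5, 3.94] [-0.0, -0.001, -0.001]
   [0.09, 1.5, 3.94] [-0.0, -0.001, -0.001]
   [0.09, 1.5, 3.94] [-0.0, -0.001, -0.001]
   [0.09, 1.5, 3.95] [-0.0, -0.001, -0.001]
   [0.09, 1.5, 3.95] [-0.0, -0.001, -0.001]
   [0.1, 1.5, 3.95] [-0.0, -0.001, -0.001]
   [0.1, 1.5, 3.95] [-0.0, -0.001, -0.001]
   [0.1, 1.5, 3.95] [-0.0, -0.001, -0.001]
   [0.1, 1.49, 3.95] [-0.0, -0.001, -0.001]
   [0.11, 1.49, 3.95] [-0.0, -0.001, -0.001]
```

Call:
carry_out(
  targets=[
    [[0.1, 1.5, 4.2], [0, -0.001, -0.002], 3.8],
    [[0, 1.5, 4.2], [0, -0.001, -0.002], 3.8],
    [[0, 1.5, 4.2], [0, -0.001, -0.002], 3.8],
    [[0, 1.5, 4.2], [0, -0.001, -0.002], 3.8],
    [[0.1, 1.5, 4.2], [0, -0.001, -0.001], 3.8],
    [[0.1, 1.5, 4.2], [0, -0.001, -0.001], 3.8],
    [[0.1, 1.5, 4.2], [0, 0, 0], 3.8],
    [[0.1, 1.5, 4.2], [0, 0, 0], 3.8],
  ],
)

```text
time: 22.2
tcp_pos: [0.5607, 0.0357, 0.2748]
tool_rot: [-0.499, -0.5, 0.502, -0.499]
contact_force: [1.0, 0.7, -0.7]
gripper_width: 0.0423
```

Call:
carry_out(
  targets=[
    [[0, 1.5, 3.5], [0, 0, 0], 3.8],
    [[0.1, 1.4, 2.4], [0, 0, 0], 3.8],
    [[0, 0, 0], [0, 0, 0], 3.8],
    [[0, 0, 0], [0, 0, 0], 3.8],
  ],
)

```text
time: 22.6
tcp_pos: [0.5891, -0.022, 0.2733]
tool_rot: [-0.5, -0.5, 0.503, -0.498]
contact_force: [-0.3, -0.4, -1.9]
gripper_width: 0.0427
```

```bash
python3 -c "
from blk import *
plan([.5925,-.019,.232],0.0)"
```

```text
t 22.60 tcp [ 0.5891 -0.022   0.2733] jawang -0.005 (mod pi) tilt [-0.005 -0.001 -1.   ] F [-0.3 -0.4 -1.9] w 0.0427 j7 -0.15 j [ 0.12  0.38 -0.22  1.87  0.1   0.9  -0.15]
n 1 world d [ 0.0034  0.003  -0.0413] rotvec [-0.005  0.001  0.005]
   [4.13, 0.36, -0.3] [-0.005, 0.001, 0.005]
```

Call:
carry_out(
  targets=[
    [[1.5, 0.3, 0], [-0.005, 0.001, 0.005], 3.8],
    [[1.5, 0, 0], [0, 0, 0], 3.8],
    [[0.8, 0, 0], [0, 0, 0], 3.8],
    [[0, 0, 0], [0, 0, 0], 3.8],
    [[0, 0, 0], [0, 0, 0], 3.8],
  ],
)

```text
time: 23.1
tcp_pos: [0.5924, -0.0206, 0.2357]
tool_rot: [0.499, 0.501, -0.499, 0.501]
contact_force: [-0.5, -0.3, -0.6]
gripper_width: 0.043
```

```bash
python3 -c "
from tubev import *; tv('v')"
```

```text
t 23.10 tcp [ 0.5924 -0.0206  0.2357] jawang 0.004 (mod pi) tilt [ 0.001 -0.    -1.   ] F [-0.5 -0.3 -0.6] w 0.0430 j7 -0.16 j [ 0.12  0.43 -0.21  1.9   0.12  0.82 -0.16]
n 1 world d [ 0.0001  0.0016 -0.0037] rotvec [ 0.004  0.    -0.001]
   [0.37, 0.01, -0.16] [0.004, 0.0, -0.001]
```

View pics/vz.png

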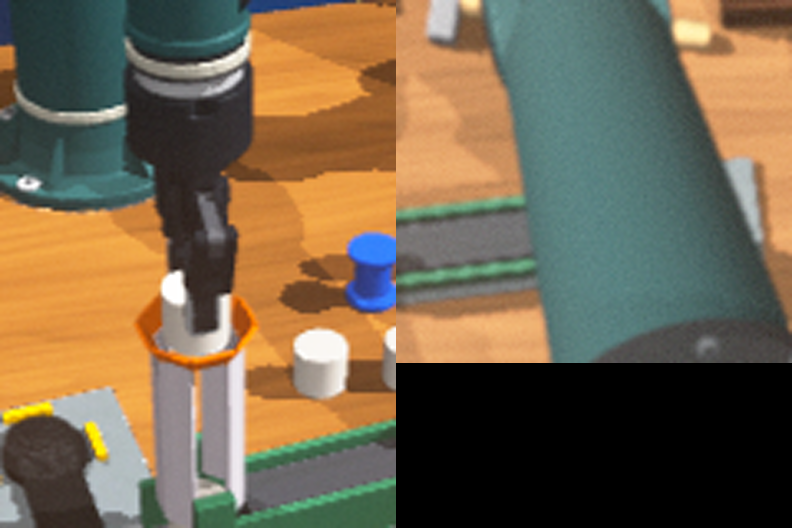

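Call:
carry_out(
  targets=[
    [[0.4, 0, -0.1], [0, 0, 0], 3.8],
    [[0, 0, 0], [0, 0, 0], 3.8],
    [[0, 0, 0], [0, 0, 0], 4.6],
    [[0, 0, 0], [0, 0, 0], 5.5],
    [[0, 0, 0], [0, 0, 0], 6.5],
    [[0, 0, 0], [0, 0, 0], 7.0],
    [[-4, 0, 0], [0, 0, 0], 7.0],
    [[-4, 0, 0], [0, 0, 0], 7.0],
  ],
)

```text
time: 24.0
tcp_pos: [0.5914, -0.0206, 0.311]
tool_rot: [0.498, 0.501, -0.5, 0.5]
contact_force: [1.8, 0.3, -0.1]
gripper_width: 0.0699
```

```bash
python3 - <<'E'
from tubev import *
cs=tv('w'); print("top",whites(cs["top"],(120,185,250,260)))
print("scene",whites(cs["scene"],(300,195,425,250),120,80))
plan([.4205,.2945,.09],0.0)
E
```

```text
t 24.00 tcp [ 0.5914 -0.0206  0.311 ] jawang 0.002 (mod pi) tilt [-0.003 -0.001 -1.   ] F [ 1.8  0.3 -0.1] w 0.0699 j7 -0.13 j [ 0.13  0.35 -0.22  1.82  0.09  0.98 -0.13]
n 2 world d [ 0.0011  0.0016 -0.079 ] rotvec [0.002 0.001 0.003]
   [3.95, 0.07, -0.08] [0.001, 0.0, 0.002]
   [3.95, 0.06, -0.08] [0.001, 0.0, 0.002]
top [(array([203.65, 238.04]), np.int32(204), [196, 230, 16, 16]), (array([170.17, 240.36]), np.int32(221), [162, 233, 17, 16]), (array([229.35, 241.45]), np.int32(214), [221, 234, 17, 16])]
scene [(array([376.91, 211.59]), np.int32(296), [369, 202, 17, 21]), (array([343.92, 218.06]), np.int32(303), [336, 208, 17, 21]), (array([316.68, 219.77]), np.int32(305), [309, 210, 17, 21])]
t 24.10 tcp [ 0.5964 -0.0201  0.3174] jawang 0.002 (mod pi) tilt [ 0.013 -0.001 -1.   ] F [0.6 0.8 0.9] w 0.0703 j7 -0.13 j [ 0.13  0.34 -0.22  1.82  0.09  0.98 -0.13]
n 10 world d [-0.1759  0.3146 -0.2274] rotvec [ 0.002  0.001 -0.013]
   [2.25, -1.78, -3.15] [0.0, 0.0, -0.001]
   [2.25, -1.78, -3.15] [0.0, 0.0, -0.001]
   [2.25, -1.78, -3.15] [0.0, 0.0, -0.001]
   [2.26, -1.77, -3.15] [0.0, 0.0, -0.001]
   [2.26, -1.77, -3.15] [0.0, 0.0, -0.001]
   [2.26, -1.77, -3.15] [0.0, 0.0, -0.001]
   [2.26, -1.77, -3.15] [0.0, 0.0, -0.001]
   [2.27, -1.77, -3.15] [0.0, 0.0, -0.001]
   [2.27, -1.76, -3.15] [0.0, 0.0, -0.001]
   [2.27, -1.76, -3.15] [0.0, 0.0, -0.001]
```

View pics/wz.png

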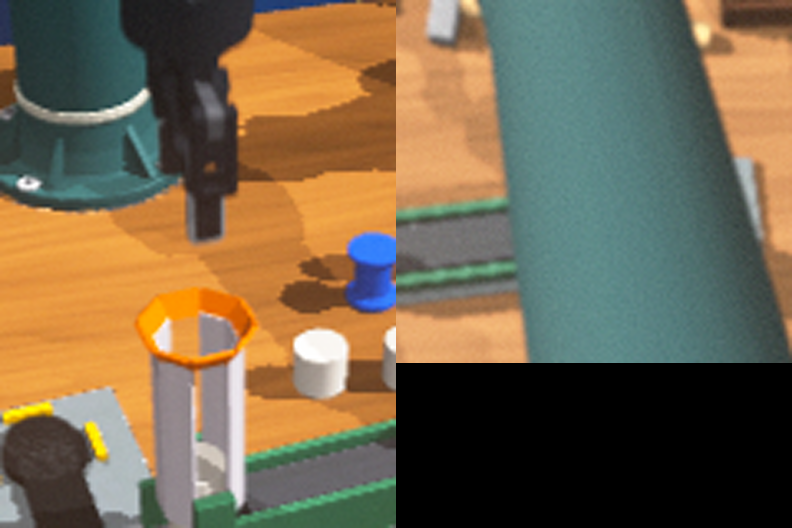

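Call:
carry_out(
  targets=[
    [[0, -2.1, -3.9], [0, 0, -0.002], 7.0],
    [[0.5, -2.1, -3.9], [0, 0, -0.002], 7.0],
    [[1, -2.1, -3.9], [0, 0, -0.002], 7.0],
    [[1.5, -2.1, -3.9], [0, 0, -0.002], 7.0],
    [[2, -2.2, -3.9], [0, 0, -0.002], 7.0],
    [[2.5, -2.2, -3.9], [0, 0, -0.002], 7.0],
    [[2.5, -2.2, -3.9], [0, 0, -0.001], 7.0],
    [[2.5, -2.2, -3.9], [0, 0, 0], 7.0],
  ],
)

```text
time: 24.9
tcp_pos: [0.4195, 0.2893, 0.1881]
tool_rot: [0.497, 0.503, -0.503, 0.497]
contact_force: [0.7, 0.5, 1.1]
gripper_width: 0.0703
```

```bash
python3 -c "
from plan import *
plan([.4205,.2945,.07],0.0)"
```

```text
t 24.90 tcp [0.4195 0.2893 0.1881] jawang 0.002 (mod pi) tilt [-0.012 -0.    -1.   ] F [0.7 0.5 1.1] w 0.0703 j7 -0.88 j [-0.44  0.4  -0.32  2.11  0.19  0.66 -0.88]
n 3 world d [ 0.001   0.0052 -0.1181] rotvec [0.002 0.    0.012]
   [3.94, 0.08, -0.17] [0.001, 0.0, 0.004]
   [3.94, 0.06, -0.17] [0.001, 0.0, 0.004]
   [3.94, 0.05, -0.17] [0.001, 0.0, 0.004]
```

Call:
carry_out(
  targets=[
    [[3.9, 0.1, -0.2], [0, 0, 0.004], 7.0],
    [[3.9, 0.1, -0.2], [0, 0, 0.004], 7.0],
    [[3.5, 0.1, -0.2], [0, 0, 0.003], 7.0],
    [[0, 0, 0], [0, 0, 0], 7.0],
  ],
)

```text
time: 25.3
tcp_pos: [0.4196, 0.2925, 0.0722]
tool_rot: [-0.496, -0.501, 0.503, -0.5]
contact_force: [-0.8, -0.2, -0.3]
gripper_width: 0.0701
```

```bash
python3 -c "
from blk import *
plan([.4205,.2945,.02],0.0)
cs=look('x'); im=cs['scene']['img'][150:250,320:440]; cv2.imwrite('pics/xz.png',cv2.resize(im,None,fx=5,fy=5,interpolation=cv2.INTER_CUBIC))"
```

```text
t 25.30 tcp [0.4196 0.2925 0.0722] jawang 0.003 (mod pi) tilt [-0.008 -0.006 -1.   ] F [-0.8 -0.2 -0.3] w 0.0701 j7 -1.00 j [-0.54  0.59 -0.22  2.18  0.3   0.41 -1.  ]
n 2 world d [ 0.0009  0.002  -0.0522] rotvec [0.003 0.006 0.008]
   [2.61, 0.07, -0.12] [0.002, 0.003, 0.004]
   [2.61, 0.05, -0.11] [0.002, 0.003, 0.004]
```

View pics/xz.png

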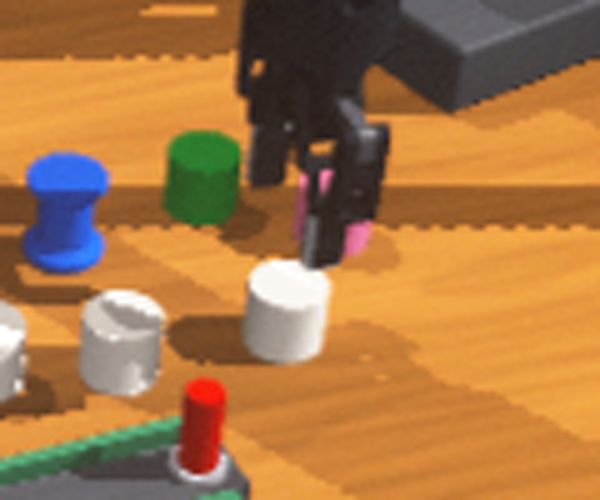

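Call:
carry_out(
  targets=[
    [[2.6, 0, -0.1], [0.002, 0.003, 0.004], 7.0],
    [[1.7, 0, 0], [0.002, 0.003, 0.004], 7.0],
    [[1.1, 0, 0], [0, 0, 0], 7.0],
    [[0, 0, 0], [0, 0, 0], 7.0],
    [[0, 0, 0], [0, 0, 0], 5.7],
  ],
)

```text
time: 25.9
tcp_pos: [0.4233, 0.2956, 0.0231]
tool_rot: [0.504, 0.499, -0.497, 0.5]
contact_force: [0.5, 0.4, 0.8]
gripper_width: 0.0581
```

Call:
carry_out(
  targets=[
    [[0.3, -0.2, 0], [0, 0, 0], 5.7],
    [[0, 0, 0], [0, 0, 0], 4.0],
    [[0, 0, 0], [0, 0, 0], 3.8],
    [[0, 0, 0], [0, 0, 0], 3.8],
    [[-1, 0, 0], [0, 0, 0], 3.8],
    [[-3, 0, 0], [0, 0, 0], 3.8],
    [[-5, 0, 0], [0, 0, 0], 3.8],
    [[-5, 0, 0], [0, 0, 0], 3.8],
  ],
)

```text
time: 26.7
tcp_pos: [0.4188, 0.2937, 0.1605]
tool_rot: [0.503, 0.499, -0.498, 0.5]
contact_force: [1.7, 0.8, -1.1]
gripper_width: 0.0426
```

Call:
carry_out(
  targets=[
    [[-5, 0, 0], [0, 0, 0], 3.8],
    [[-5, 0, 0], [0, 0, 0], 3.8],
    [[-2, 0, 0], [0, 0, 0], 3.8],
  ],
)

```text
time: 27.0
tcp_pos: [0.4201, 0.2952, 0.2847]
tool_rot: [0.506, 0.499, -0.494, 0.5]
contact_force: [1.3, 0.7, -0.8]
gripper_width: 0.0428
```

```bash
python3 -c "
from blk import *
plan([.5925,-.019,.275],0.0,n=9)"
```

```text
t 27.00 tcp [0.4201 0.2952 0.2847] jawang -0.002 (mod pi) tilt [ 0.014  0.01  -1.   ] F [ 1.3  0.7 -0.8] w 0.0428 j7 -0.84 j [-0.4   0.27 -0.37  2.02  0.13  0.85 -0.84]
n 9 world d [ 0.1724 -0.3142 -0.0097] rotvec [-0.002 -0.01  -0.014]
   [0.1, 1.92, 3.49] [-0.0, -0.001, -0.002]
   [0.1, 1.92, 3.49] [-0.0, -0.001, -0.002]
   [0.1, 1.92, 3.49] [-0.0, -0.001, -0.002]
   [0.1, 1.92, 3.49] [-0.0, -0.001, -0.002]
   [0.1, 1.92, 3.49] [-0.0, -0.001, -0.002]
   [0.1, 1.92, 3.49] [-0.0, -0.001, -0.002]
   [0.1, 1.92, 3.49] [-0.0, -0.001, -0.002]
   [0.11, 1.92, 3.49] [-0.0, -0.001, -0.002]
   [0.11, 1.92, 3.49] [-0.0, -0.001, -0.002]
```

Call:
carry_out(
  targets=[
    [[0, 2.1, 3.8], [0, -0.001, -0.002], 3.8],
    [[0, 2.1, 3.8], [0, -0.001, -0.002], 3.8],
    [[0, 2.1, 3.8], [0, -0.001, -0.002], 3.8],
    [[0, 2.1, 3.8], [0, -0.001, -0.002], 3.8],
    [[0, 2.1, 3.8], [0, -0.001, -0.002], 3.8],
    [[0, 2.1, 3.8], [0, -0.001, -0.001], 3.8],
    [[0, 2.1, 3.8], [0, -0.001, 0], 3.8],
    [[0, 2.1, 3.8], [0, 0, 0], 3.8],
  ],
)

```text
time: 27.8
tcp_pos: [0.5861, -0.0122, 0.279]
tool_rot: [-0.499, -0.5, 0.502, -0.499]
contact_force: [0.5, -0.2, -0.9]
gripper_width: 0.0426
```

Call:
carry_out(
  targets=[
    [[0, 0.7, 1.0], [0, 0, 0], 3.8],
    [[0, 0, 0], [0, 0, 0], 3.8],
    [[0, 0, 0], [0, 0, 0], 3.8],
  ],
)

```text
time: 28.1
tcp_pos: [0.5921, -0.019, 0.2785]
tool_rot: [-0.499, -0.501, 0.502, -0.499]
contact_force: [-1.0, 0.7, -1.6]
gripper_width: 0.0429
```

```bash
python3 -c "
from blk import *
plan([.5925,-.019,.232],0.0)"
```

```text
t 28.10 tcp [ 0.5921 -0.019   0.2785] jawang -0.001 (mod pi) tilt [-0.006 -0.001 -1.   ] F [-1.   0.7 -1.6] w 0.0429 j7 -0.15 j [ 0.13  0.38 -0.23  1.86  0.11  0.92 -0.15]
n 2 world d [ 0.0004 -0.     -0.0465] rotvec [-0.001  0.001  0.006]
   [2.32, 0.03, 0.0] [-0.0, 0.0, 0.003]
   [2.32, 0.03, 0.0] [-0.0, 0.0, 0.003]
```

Call:
carry_out(
  targets=[
    [[1.8, 0, 0], [0, 0, 0.006], 3.8],
    [[1.6, 0, 0.1], [0, 0, 0], 3.8],
    [[0.8, 0, 0], [0, 0, 0], 3.8],
    [[0, 0, 0], [0, 0, 0], 3.8],
    [[0, 0, 0], [0, 0, 0], 3.8],
  ],
)

```text
time: 28.6
tcp_pos: [0.5931, -0.0203, 0.2369]
tool_rot: [0.5, 0.499, -0.5, 0.501]
contact_force: [0.2, -0.9, -0.7]
gripper_width: 0.0425
```

```bash
python3 -c "
from tubev import *; tv('y')"
```

```text
t 28.60 tcp [ 0.5931 -0.0203  0.2369] jawang -0.000 (mod pi) tilt [ 0.002 -0.001 -1.   ] F [ 0.2 -0.9 -0.7] w 0.0425 j7 -0.17 j [ 0.12  0.43 -0.22  1.9   0.13  0.82 -0.17]
n 1 world d [-0.0006  0.0013 -0.0049] rotvec [-0.     0.001 -0.002]
   [0.49, -0.06, -0.13] [-0.0, 0.001, -0.002]
```

View pics/yz.png

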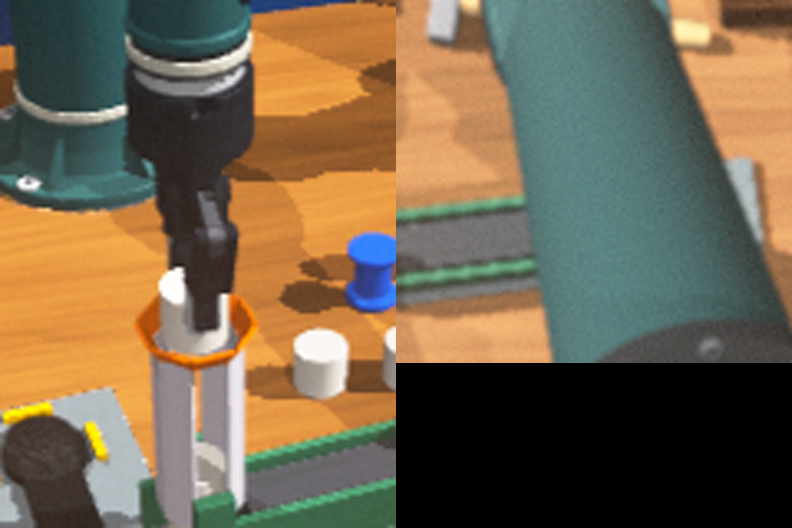

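Call:
carry_out(
  targets=[
    [[0.5, 0, -0.1], [0, 0, 0], 3.8],
    [[0, 0, 0], [0, 0, 0], 3.8],
    [[0, 0, 0], [0, 0, 0], 4.6],
    [[0, 0, 0], [0, 0, 0], 5.5],
    [[0, 0, 0], [0, 0, 0], 6.5],
    [[0, 0, 0], [0, 0, 0], 7.0],
    [[-4, 0, 0], [0, 0, 0], 7.0],
    [[-4, 0, 0], [0, 0, 0], 7.0],
  ],
)

```text
time: 29.5
tcp_pos: [0.592, -0.0206, 0.3111]
tool_rot: [-0.5, -0.5, 0.501, -0.499]
contact_force: [1.1, -0.7, 0.7]
gripper_width: 0.0698
```

```bash
python3 - <<'E'
from tubev import *
cs=tv('aa'); print("top",whites(cs["top"],(120,185,250,260)))
print("scene",whites(cs["scene"],(300,195,425,250),120,80))
plan([.424,.1975,.09],0.0,n=8)
E
```

```text
t 29.50 tcp [ 0.592  -0.0206  0.3111] jawang -0.002 (mod pi) tilt [-0.002 -0.002 -1.   ] F [ 1.1 -0.7  0.7] w 0.0698 j7 -0.14 j [ 0.13  0.35 -0.23  1.82  0.1   0.98 -0.14]
n 2 world d [ 0.0005  0.0016 -0.0791] rotvec [-0.002  0.002  0.002]
   [3.96, 0.03, -0.08] [-0.001, 0.001, 0.001]
   [3.96, 0.03, -0.08] [-0.001, 0.001, 0.001]
top [(array([203.7 , 238.09]), np.int32(203), [196, 231, 16, 15]), (array([229.32, 241.47]), np.int32(215), [221, 234, 17, 16])]
scene [(array([343.92, 218.06]), np.int32(303), [336, 208, 17, 21]), (array([316.69, 219.75]), np.int32(305), [309, 210, 17, 21])]
t 29.60 tcp [ 0.597  -0.0201  0.3175] jawang -0.002 (mod pi) tilt [ 0.014 -0.002 -1.   ] F [ 1.3 -0.1 -0.5] w 0.0696 j7 -0.14 j [ 0.13  0.34 -0.23  1.82  0.1   0.98 -0.14]
n 8 world d [-0.173   0.2176 -0.2275] rotvec [-0.002  0.002 -0.014]
   [2.81, -2.21, -2.72] [-0.0, 0.0, -0.002]
   [2.81, -2.2, -2.72] [-0.0, 0.0, -0.002]
   [2.82, -2.2, -2.72] [-0.0, 0.0, -0.002]
   [2.82, -2.19, -2.72] [-0.0, 0.0, -0.002]
   [2.83, -2.18, -2.72] [-0.0, 0.0, -0.002]
   [2.83, -2.18, -2.72] [-0.0, 0.0, -0.002]
   [2.84, -2.17, -2.72] [-0.0, 0.0, -0.002]
   [2.84, -2.17, -2.72] [-0.0, 0.0, -0.002]
```

View pics/aaz.png

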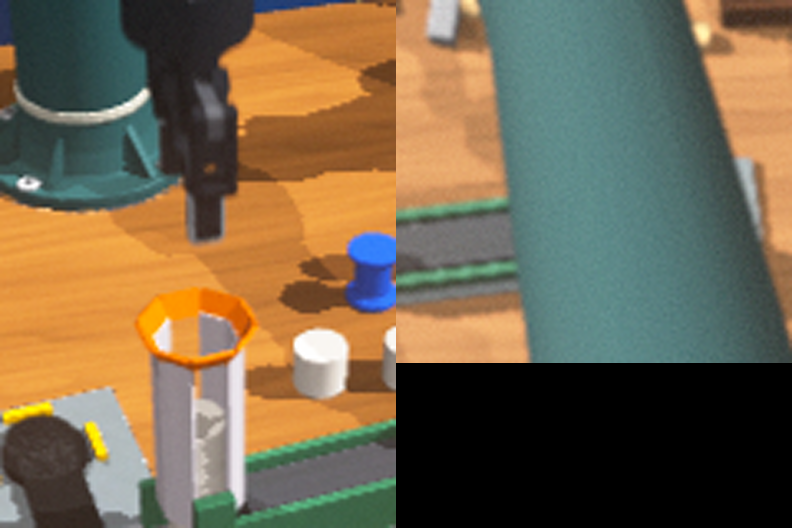

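Call:
carry_out(
  targets=[
    [[0, -2.5, -3.1], [0, 0, -0.002], 7.0],
    [[0, -2.5, -3.1], [0, 0, -0.002], 7.0],
    [[0.5, -2.5, -3.1], [0, 0, -0.002], 7.0],
    [[1.5, -2.5, -3.1], [0, 0, -0.002], 7.0],
    [[2.5, -2.4, -3.1], [0, 0, -0.002], 7.0],
    [[3.0, -2.4, -3.1], [0, 0, -0.002], 7.0],
    [[3.0, -2.4, -3.1], [0, 0, -0.001], 7.0],
    [[3.0, 0, 0], [0, 0, 0], 7.0],
  ],
)

```text
time: 30.4
tcp_pos: [0.4168, 0.2012, 0.1762]
tool_rot: [0.496, 0.505, -0.501, 0.498]
contact_force: [1.7, -0.5, 0.3]
gripper_width: 0.0702
```

```bash
python3 -c "
from plan import *
plan([.424,.1975,.07],0.0)"
```

```text
t 30.40 tcp [0.4168 0.2012 0.1762] jawang 0.007 (mod pi) tilt [-0.012  0.001 -1.   ] F [ 1.7 -0.5  0.3] w 0.0702 j7 -0.74 j [-0.29  0.37 -0.32  2.22  0.19  0.59 -0.74]
n 3 world d [ 0.0072 -0.0037 -0.1062] rotvec [ 0.007 -0.001  0.012]
   [3.54, 0.28, 0.13] [0.002, -0.0, 0.004]
   [3.54, 0.27, 0.13] [0.002, -0.0, 0.004]
   [3.54, 0.25, 0.13] [0.002, -0.0, 0.004]
```

Call:
carry_out(
  targets=[
    [[3.5, 0.3, 0.1], [0.002, 0, 0.004], 7.0],
    [[3.5, 0.2, 0.1], [0.002, 0, 0.004], 7.0],
    [[3.3, 0.2, 0], [0.002, 0, 0.003], 7.0],
    [[0, 0, 0], [0, 0, 0], 7.0],
  ],
)

```text
time: 30.8
tcp_pos: [0.4242, 0.1932, 0.0705]
tool_rot: [-0.499, -0.499, 0.505, -0.498]
contact_force: [0.8, 0.0, 0.5]
gripper_width: 0.0704
```

```bash
python3 -c "
from blk import *
plan([.424,.1975,.02],0.0)
cs=look('ab'); im=cs['scene']['img'][150:250,280:400]; cv2.imwrite('pics/abz.png',cv2.resize(im,None,fx=5,fy=5,interpolation=cv2.INTER_CUBIC))"
```

```text
t 30.80 tcp [0.4242 0.1932 0.0705] jawang -0.007 (mod pi) tilt [-0.007 -0.006 -1.   ] F [0.8 0.  0.5] w 0.0704 j7 -0.86 j [-0.38  0.56 -0.19  2.28  0.32  0.33 -0.86]
n 2 world d [-0.0002  0.0043 -0.0505] rotvec [-0.007  0.006  0.007]
   [2.53, 0.01, -0.23] [-0.004, 0.003, 0.004]
   [2.53, -0.0, -0.22] [-0.004, 0.003, 0.004]
```

View pics/abz.png

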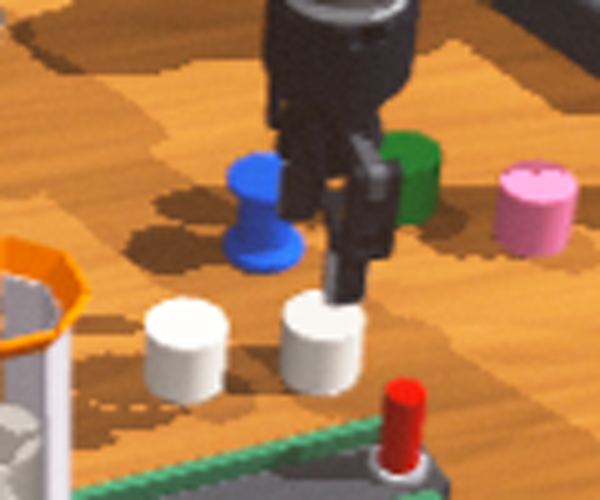

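Call:
carry_out(
  targets=[
    [[2.5, 0, -0.2], [-0.004, 0.003, 0.004], 7.0],
    [[1.6, 0, -0.1], [-0.003, 0.003, 0.003], 7.0],
    [[1.0, 0, 0], [0, 0, 0], 7.0],
    [[0, 0, 0], [0, 0, 0], 7.0],
    [[0, 0, 0], [0, 0, 0], 5.7],
  ],
)

```text
time: 31.4
tcp_pos: [0.4273, 0.1977, 0.0238]
tool_rot: [0.504, 0.499, -0.497, 0.5]
contact_force: [0.2, -1.0, -0.0]
gripper_width: 0.0578
```

Call:
carry_out(
  targets=[
    [[0.3, -0.3, 0], [0, 0, 0], 5.7],
    [[0, 0, 0], [0, 0, 0], 4.0],
    [[0, 0, 0], [0, 0, 0], 3.8],
    [[0, 0, 0], [0, 0, 0], 3.8],
    [[-1, 0, 0], [0, 0, 0], 3.8],
    [[-3, 0, 0], [0, 0, 0], 3.8],
    [[-5, 0, 0], [0, 0, 0], 3.8],
    [[-5, 0, 0], [0, 0, 0], 3.8],
  ],
)

```text
time: 32.2
tcp_pos: [0.4218, 0.1962, 0.1614]
tool_rot: [0.502, 0.499, -0.498, 0.5]
contact_force: [1.7, 0.3, -0.1]
gripper_width: 0.0429
```

Call:
carry_out(
  targets=[
    [[-5, 0, 0], [0, 0, 0], 3.8],
    [[-5, 0, 0], [0, 0, 0], 3.8],
    [[-2, 0, 0], [0, 0, 0], 3.8],
  ],
)

```text
time: 32.5
tcp_pos: [0.4233, 0.1973, 0.2852]
tool_rot: [0.506, 0.498, -0.495, 0.501]
contact_force: [0.7, -0.5, -0.8]
gripper_width: 0.0428
```

```bash
python3 -c "
from blk import *
plan([.5925,-.019,.275],0.0,n=8)"
```

```text
t 32.50 tcp [0.4233 0.1973 0.2852] jawang -0.001 (mod pi) tilt [ 0.015  0.007 -1.   ] F [ 0.7 -0.5 -0.8] w 0.0428 j7 -0.66 j [-0.19  0.21 -0.4   2.11  0.11  0.83 -0.66]
n 8 world d [ 0.1692 -0.2163 -0.0102] rotvec [-0.001 -0.007 -0.015]
   [0.14, 2.12, 2.7] [-0.0, -0.001, -0.002]
   [0.14, 2.12, 2.7] [-0.0, -0.001, -0.002]
   [0.14, 2.12, 2.7] [-0.0, -0.001, -0.002]
   [0.13, 2.12, 2.7] [-0.0, -0.001, -0.002]
   [0.13, 2.12, 2.7] [-0.0, -0.001, -0.002]
   [0.13, 2.11, 2.7] [-0.0, -0.001, -0.002]
   [0.13, 2.11, 2.7] [-0.0, -0.001, -0.002]
   [0.13, 2.11, 2.7] [-0.0, -0.001, -0.002]
```

Call:
carry_out(
  targets=[
    [[0, 2.2, 2.7], [0, -0.001, -0.002], 3.8],
    [[0, 2.2, 2.7], [0, -0.001, -0.002], 3.8],
    [[0, 2.1, 2.7], [0, -0.001, -0.002], 3.8],
    [[0, 2.1, 2.7], [0, -0.001, -0.002], 3.8],
    [[0, 2.1, 2.7], [0, -0.001, -0.002], 3.8],
    [[0.1, 2.1, 2.7], [0, -0.001, -0.002], 3.8],
    [[0.1, 2.1, 2.7], [0, -0.001, -0.001], 3.8],
    [[0.1, 2.1, 2.7], [0, 0, 0], 3.8],
  ],
)

```text
time: 33.3
tcp_pos: [0.5916, -0.0211, 0.2771]
tool_rot: [-0.498, -0.501, 0.503, -0.499]
contact_force: [-0.2, -0.2, -0.1]
gripper_width: 0.0426
```

Call:
carry_out(
  targets=[
    [[0, 0, 0], [0, 0, 0], 3.8],
    [[0, 0, 0], [0, 0, 0], 3.8],
  ],
)

```text
time: 33.5
tcp_pos: [0.5911, -0.0207, 0.2766]
tool_rot: [-0.498, -0.5, 0.503, -0.498]
contact_force: [-1.0, 0.6, -2.0]
gripper_width: 0.0425
```

```bash
python3 -c "
from blk import *
plan([.5925,-.019,.232],0.0)"
```

```text
t 33.50 tcp [ 0.5911 -0.0207  0.2766] jawang -0.003 (mod pi) tilt [-0.007 -0.003 -1.   ] F [-1.   0.6 -2. ] w 0.0425 j7 -0.17 j [ 0.16  0.39 -0.27  1.86  0.13  0.92 -0.17]
n 1 world d [ 0.0014  0.0017 -0.0446] rotvec [-0.003  0.003  0.007]
   [4.46, 0.17, -0.19] [-0.003, 0.003, 0.007]
```

Call:
carry_out(
  targets=[
    [[1.8, 0.1, 0], [-0.003, 0.003, 0.007], 3.8],
    [[1.6, 0, 0], [0, 0, 0], 3.8],
    [[0.7, 0, 0], [0, 0, 0], 3.8],
    [[0, 0, 0], [0, 0, 0], 3.8],
    [[0, 0, 0], [0, 0, 0], 3.8],
  ],
)

```text
time: 34.0
tcp_pos: [0.5926, -0.0191, 0.2362]
tool_rot: [0.5, 0.501, -0.499, 0.501]
contact_force: [1.1, 0.4, -0.5]
gripper_width: 0.0428
```

```bash
python3 -c "
from tubev import *; tv('ac')"
```

```text
t 34.00 tcp [ 0.5926 -0.0191  0.2362] jawang 0.003 (mod pi) tilt [ 0.001  0.    -1.   ] F [ 1.1  0.4 -0.5] w 0.0428 j7 -0.18 j [ 0.15  0.43 -0.26  1.9   0.15  0.83 -0.18]
n 1 world d [-0.0001  0.0001 -0.0042] rotvec [ 0.003 -0.    -0.001]
   [0.42, -0.01, -0.01] [0.003, -0.0, -0.001]
```

View pics/acz.png

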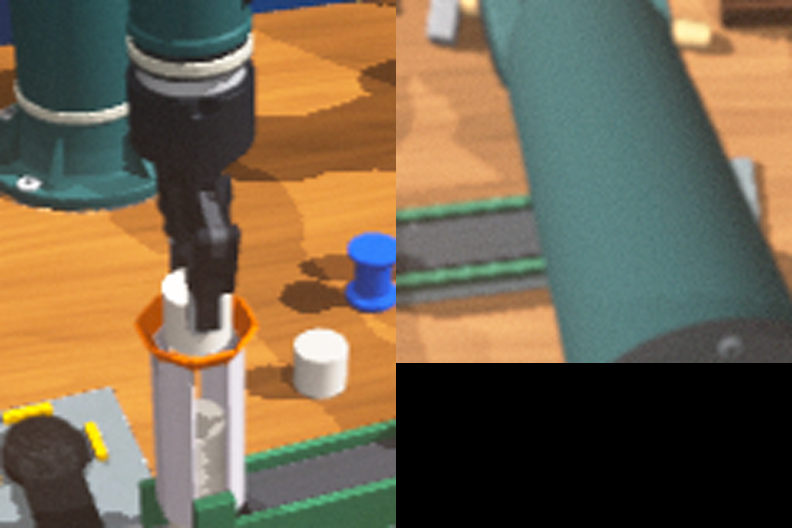

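Call:
carry_out(
  targets=[
    [[0.4, 0, 0], [0, 0, 0], 3.8],
    [[0, 0, 0], [0, 0, 0], 3.8],
    [[0, 0, 0], [0, 0, 0], 4.6],
    [[0, 0, 0], [0, 0, 0], 5.5],
    [[0, 0, 0], [0, 0, 0], 6.5],
    [[0, 0, 0], [0, 0, 0], 7.0],
    [[-4, 0, 0], [0, 0, 0], 7.0],
    [[-4, 0, 0], [0, 0, 0], 7.0],
  ],
)

```text
time: 34.9
tcp_pos: [0.5915, -0.0199, 0.3112]
tool_rot: [0.499, 0.501, -0.5, 0.5]
contact_force: [0.9, 0.2, 0.0]
gripper_width: 0.0702
```

```bash
python3 - <<'E'
from tubev import *
cs=tv('ad'); print("top",whites(cs["top"],(120,185,250,260)))
print("scene",whites(cs["scene"],(300,195,425,250),120,80))
plan([.412,.1235,.09],0.0,n=8)
E
```

```text
t 34.90 tcp [ 0.5915 -0.0199  0.3112] jawang 0.002 (mod pi) tilt [-0.003  0.    -1.   ] F [0.9 0.2 0. ] w 0.0702 j7 -0.15 j [ 0.16  0.35 -0.27  1.82  0.11  0.99 -0.15]
n 2 world d [ 0.001   0.0009 -0.0792] rotvec [ 0.002 -0.     0.003]
   [3.96, 0.06, -0.05] [0.001, -0.0, 0.002]
   [3.96, 0.05, -0.05] [0.001, -0.0, 0.002]
top [(array([229.54, 241.44]), np.int32(209), [222, 234, 16, 16])]
scene [(array([316.62, 219.76]), np.int32(303), [309, 210, 17, 21])]
t 35.00 tcp [ 0.5966 -0.0194  0.3176] jawang 0.002 (mod pi) tilt [ 0.013  0.    -1.   ] F [-0.6  0.7  0.6] w 0.0702 j7 -0.15 j [ 0.16  0.35 -0.27  1.81  0.11  0.98 -0.15]
n 8 world d [-0.1846  0.1429 -0.2276] rotvec [ 0.002 -0.    -0.013]
   [2.82, -2.34, -1.79] [0.0, -0.0, -0.002]
   [2.82, -2.34, -1.79] [0.0, -0.0, -0.002]
   [2.82, -2.33, -1.79] [0.0, -0.0, -0.002]
   [2.83, -2.33, -1.79] [0.0, -0.0, -0.002]
   [2.83, -2.32, -1.79] [0.0, -0.0, -0.002]
   [2.83, -2.32, -1.79] [0.0, -0.0, -0.002]
   [2.84, -2.32, -1.79] [0.0, -0.0, -0.002]
   [2.84, -2.31, -1.79] [0.0, -0.0, -0.002]
```

View pics/adz.png

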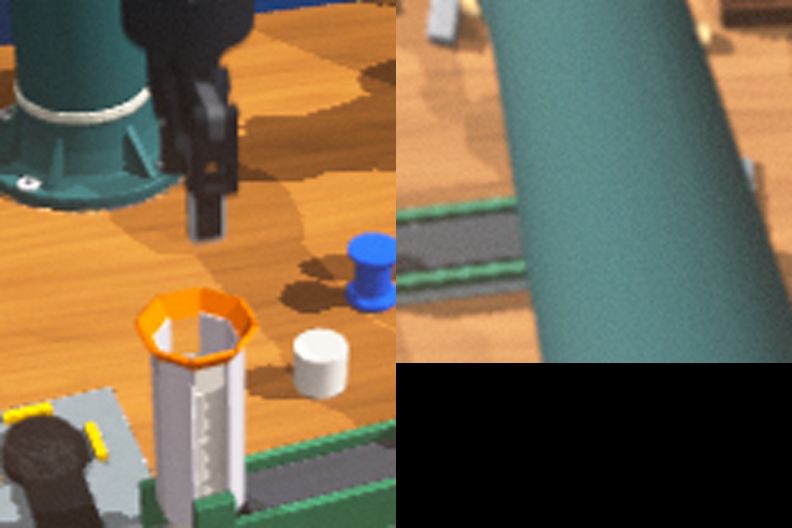

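Call:
carry_out(
  targets=[
    [[0, -2.5, -1.9], [0, 0, -0.002], 7.0],
    [[0, -2.5, -1.9], [0, 0, -0.002], 7.0],
    [[1.0, -2.5, -1.9], [0, 0, -0.002], 7.0],
    [[2.0, -2.5, -1.9], [0, 0, -0.002], 7.0],
    [[3.0, -2.5, -1.9], [0, 0, -0.002], 7.0],
    [[3.0, -2.5, -1.9], [0, 0, -0.002], 7.0],
    [[3.0, -2.5, -1.9], [0, 0, -0.001], 7.0],
    [[3.0, -0.9, -0.9], [0, 0, 0], 7.0],
  ],
)

```text
time: 35.8
tcp_pos: [0.404, 0.1228, 0.1617]
tool_rot: [0.495, 0.505, -0.502, 0.498]
contact_force: [0.8, 0.2, -0.6]
gripper_width: 0.07
```

```bash
python3 -c "
from plan import *
plan([.412,.1235,.07],0.0)"
```

```text
t 35.80 tcp [0.404  0.1228 0.1617] jawang 0.005 (mod pi) tilt [-0.014  0.    -1.   ] F [ 0.8  0.2 -0.6] w 0.0700 j7 -0.62 j [-0.14  0.35 -0.32  2.31  0.21  0.52 -0.62]
n 3 world d [ 0.008   0.0007 -0.0917] rotvec [ 0.005 -0.     0.014]
   [3.05, 0.31, -0.02] [0.002, -0.0, 0.005]
   [3.05, 0.29, -0.02] [0.002, -0.0, 0.005]
   [3.06, 0.28, -0.02] [0.002, -0.0, 0.005]
```

Call:
carry_out(
  targets=[
    [[3.0, 0.3, 0], [0.002, 0, 0.005], 7.0],
    [[3.0, 0.2, 0], [0.002, 0, 0.005], 7.0],
    [[2.8, 0.2, 0], [0, 0, 0.004], 7.0],
    [[0, 0, 0], [0, 0, 0], 7.0],
  ],
)

```text
time: 36.2
tcp_pos: [0.4115, 0.1214, 0.0721]
tool_rot: [-0.499, -0.5, 0.502, -0.499]
contact_force: [-0.0, 0.5, -0.4]
gripper_width: 0.0702
```

```bash
python3 -c "
from blk import *
plan([.412,.1235,.02],0.0)
cs=look('ae'); im=cs['scene']['img'][150:250,260:380]; cv2.imwrite('pics/aez.png',cv2.resize(im,None,fx=5,fy=5,interpolation=cv2.INTER_CUBIC))"
```

```text
t 36.20 tcp [0.4115 0.1214 0.0721] jawang -0.001 (mod pi) tilt [-0.004 -0.002 -1.   ] F [-0.   0.5 -0.4] w 0.0702 j7 -0.74 j [-0.26  0.54 -0.18  2.36  0.34  0.27 -0.74]
n 2 world d [ 0.0005  0.0021 -0.0521] rotvec [-0.001  0.002  0.004]
   [2.6, 0.04, -0.11] [-0.0, 0.001, 0.002]
   [2.6, 0.03, -0.11] [-0.0, 0.001, 0.002]
```

View pics/aez.png

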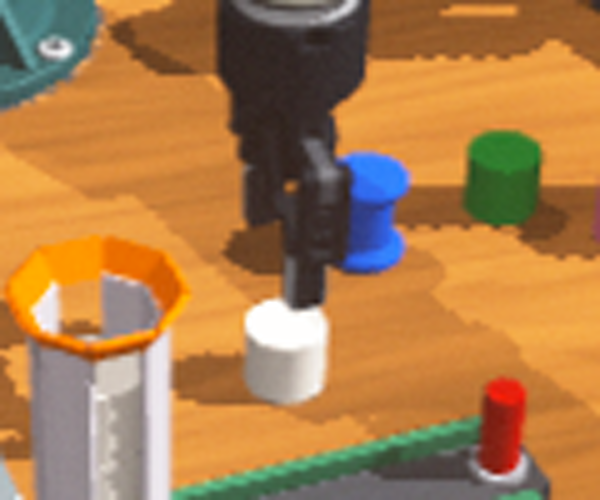

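Call:
carry_out(
  targets=[
    [[2.6, 0, -0.1], [0, 0.001, 0.002], 7.0],
    [[1.6, 0, -0.1], [0, 0.001, 0.002], 7.0],
    [[1.1, 0, 0], [0, 0, 0], 7.0],
    [[0, 0, 0], [0, 0, 0], 7.0],
    [[0, 0, 0], [0, 0, 0], 5.7],
  ],
)

```text
time: 36.8
tcp_pos: [0.4142, 0.1241, 0.0227]
tool_rot: [0.503, 0.498, -0.498, 0.501]
contact_force: [-0.6, 0.1, -0.2]
gripper_width: 0.0579
```

Call:
carry_out(
  targets=[
    [[0.2, -0.2, 0], [0, 0, 0], 5.7],
    [[0, 0, 0], [0, 0, 0], 4.0],
    [[0, 0, 0], [0, 0, 0], 3.8],
    [[0, 0, 0], [0, 0, 0], 3.8],
    [[-1, 0, 0], [0, 0, 0], 3.8],
    [[-3, 0, 0], [0, 0, 0], 3.8],
    [[-5, 0, 0], [0, 0, 0], 3.8],
    [[-5, 0, 0], [0, 0, 0], 3.8],
  ],
)

```text
time: 37.6
tcp_pos: [0.4095, 0.123, 0.1614]
tool_rot: [0.502, 0.499, -0.499, 0.5]
contact_force: [1.6, -0.2, -0.5]
gripper_width: 0.0426
```

Call:
carry_out(
  targets=[
    [[-5, 0, 0], [0, 0, 0], 3.8],
    [[-5, 0, 0], [0, 0, 0], 3.8],
    [[-2, 0, 0], [0, 0, 0], 3.8],
  ],
)

```text
time: 37.9
tcp_pos: [0.4113, 0.1239, 0.2848]
tool_rot: [0.505, 0.497, -0.496, 0.502]
contact_force: [0.8, -1.1, -0.3]
gripper_width: 0.0431
```

```bash
python3 -c "
from blk import *
plan([.5925,-.019,.275],0.0,n=7)"
```

```text
t 37.90 tcp [0.4113 0.1239 0.2848] jawang -0.002 (mod pi) tilt [ 0.014  0.004 -1.   ] F [ 0.8 -1.1 -0.3] w 0.0431 j7 -0.51 j [-0.01  0.16 -0.44  2.18  0.1   0.81 -0.51]
n 7 world d [ 0.1812 -0.1429 -0.0098] rotvec [-0.002 -0.004 -0.014]
   [0.17, 2.59, 2.04] [-0.0, -0.001, -0.002]
   [0.16, 2.59, 2.04] [-0.0, -0.001, -0.002]
   [0.16, 2.59, 2.04] [-0.0, -0.001, -0.002]
   [0.16, 2.59, 2.04] [-0.0, -0.001, -0.002]
   [0.15, 2.59, 2.04] [-0.0, -0.001, -0.002]
   [0.15, 2.59, 2.04] [-0.0, -0.001, -0.002]
   [0.14, 2.59, 2.04] [-0.0, -0.001, -0.002]
```

Call:
carry_out(
  targets=[
    [[0, 2.6, 2.0], [0, -0.001, -0.002], 3.8],
    [[0, 2.6, 2.0], [0, -0.001, -0.002], 3.8],
    [[0, 2.6, 2.0], [0, -0.001, -0.002], 3.8],
    [[0.1, 2.6, 2.0], [0, -0.001, -0.002], 3.8],
    [[0.1, 2.6, 2.0], [0, 0, -0.002], 3.8],
    [[0.1, 2.6, 2.0], [0, 0, -0.002], 3.8],
    [[0.1, 2.6, 2.1], [0, 0, -0.002], 3.8],
    [[0, 0, 0], [0, 0, 0], 3.8],
  ],
)

```text
time: 38.7
tcp_pos: [0.5943, -0.023, 0.2758]
tool_rot: [-0.5, -0.498, 0.505, -0.497]
contact_force: [-0.9, -0.9, -0.1]
gripper_width: 0.043
```

Call:
carry_out(
  targets=[
    [[0, 0, 0], [0, 0, 0], 3.8],
    [[0, 0, 0], [0, 0, 0], 3.8],
  ],
)

```text
time: 38.9
tcp_pos: [0.5903, -0.0171, 0.2757]
tool_rot: [-0.497, -0.502, 0.503, -0.498]
contact_force: [-0.7, 0.2, -1.0]
gripper_width: 0.0427
```

```bash
python3 -c "
from blk import *
plan([.5925,-.019,.232],0.0)"
```

```text
t 38.90 tcp [ 0.5903 -0.0171  0.2757] jawang -0.001 (mod pi) tilt [-0.01  -0.001 -1.   ] F [-0.7  0.2 -1. ] w 0.0427 j7 -0.20 j [ 0.19  0.39 -0.32  1.86  0.15  0.92 -0.2 ]
n 1 world d [ 0.0022 -0.0019 -0.0437] rotvec [-0.001  0.001  0.01 ]
   [4.37, 0.27, 0.18] [-0.001, 0.001, 0.01]
```

Call:
carry_out(
  targets=[
    [[1.8, 0.2, 0.1], [0, 0.001, 0.01], 3.8],
    [[1.6, 0, 0.1], [0, 0, 0], 3.8],
    [[0.6, 0, 0], [0, 0, 0], 3.8],
    [[0, 0, 0], [0, 0, 0], 3.8],
    [[0, 0, 0], [0, 0, 0], 3.8],
  ],
)

```text
time: 39.4
tcp_pos: [0.5936, -0.0194, 0.2362]
tool_rot: [0.501, 0.499, -0.5, 0.501]
contact_force: [1.0, 0.1, -0.7]
gripper_width: 0.0428
```

```bash
python3 -c "
from tubev import *; tv('af')"
```

```text
t 39.40 tcp [ 0.5936 -0.0194  0.2362] jawang -0.001 (mod pi) tilt [ 0.002 -0.001 -1.   ] F [ 1.   0.1 -0.7] w 0.0428 j7 -0.22 j [ 0.19  0.44 -0.31  1.9   0.18  0.83 -0.22]
n 1 world d [-0.0011  0.0004 -0.0042] rotvec [-0.001  0.001 -0.002]
   [0.42, -0.11, -0.05] [-0.001, 0.001, -0.002]
```

View pics/afz.png

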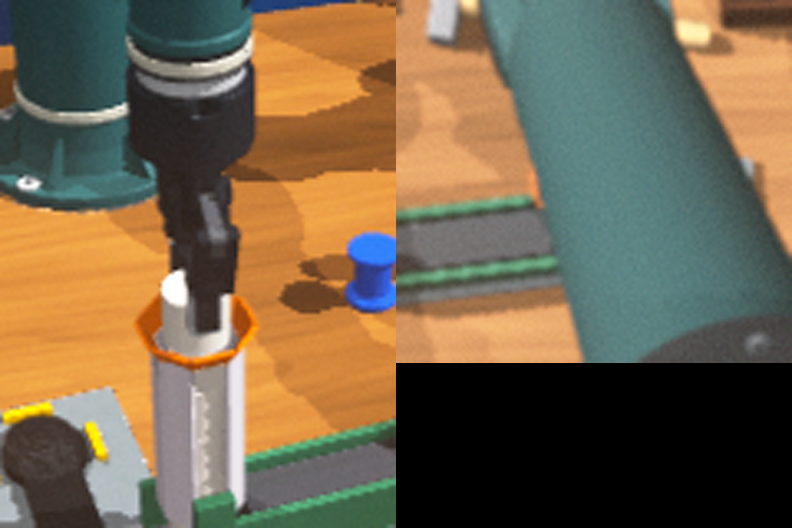

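Call:
carry_out(
  targets=[
    [[0.4, -0.1, 0], [0, 0, 0], 3.8],
    [[0, 0, 0], [0, 0, 0], 3.8],
    [[0, 0, 0], [0, 0, 0], 4.6],
    [[0, 0, 0], [0, 0, 0], 5.5],
    [[0, 0, 0], [0, 0, 0], 6.5],
    [[0, 0, 0], [0, 0, 0], 7.0],
    [[-4, 0, 0], [0, 0, 0], 7.0],
    [[-4, 0, 0], [0, 0, 0], 7.0],
  ],
)

```text
time: 40.3
tcp_pos: [0.5914, -0.0202, 0.3112]
tool_rot: [-0.5, -0.5, 0.501, -0.499]
contact_force: [1.3, -0.5, 1.2]
gripper_width: 0.0701
```

Call:
carry_out(
  targets=[
    [[-1, -1.5, -4], [0.134, 0, 0], 6.0],
    [[0, -1.5, -4], [0.134, 0, 0], 5.0],
    [[0, -1.5, -4], [0.134, 0, 0], 5.0],
    [[0, 0, 0], [0, 0, 0], 5.0],
  ],
)

```text
time: 40.7
tcp_pos: [0.5628, 0.1132, 0.3224]
tool_rot: [0.59, 0.393, -0.587, 0.392]
contact_force: [-0.3, -0.5, -0.4]
gripper_width: 0.0504
```

```bash
python3 - <<'E'
from ov import *
from blk import look
plan([.5741,.185,.2],.094+np.pi/2)
cs=look('ag'); ov("pics/agz.png",[.520,-.1105],.096,.012,.022)
from knob import mask
o={n:mask(cs[n],r)[0] for n,r in(("top",(195,165,280,200)),("scene",(285,215,380,265)))}; print(o)
f=lambda p:np.concatenate([hullmask_c(cs[n],cyl(p,.01,.05))[0]-o[n] for n in o])
s=least_squares(f,[.57,.18,.09],diff_step=1e-3); print(s.x,s.fun)
E
```

```text
t 40.70 tcp [0.5628 0.1132 0.3224] jawang -0.394 (mod pi) tilt [ 0.003  0.004 -1.   ] F [-0.3 -0.5 -0.4] w 0.0504 j7 -0.78 j [-0.04  0.32 -0.3   1.85  0.11  0.99 -0.78]
n 8 world d [ 0.0113  0.0718 -0.1224] rotvec [ 1.083 -0.005  0.002]
   [1.53, -0.22, -0.88] [0.135, -0.001, 0.0]
   [1.53, -0.33, -0.84] [0.135, -0.001, 0.0]
   [1.53, -0.44, -0.79] [0.135, -0.001, 0.0]
   [1.53, -0.55, -0.72] [0.135, -0.001, 0.0]
   [1.53, -0.64, -0.64] [0.135, -0.001, 0.0]
   [1.53, -0.72, -0.55] [0.135, -0.001, 0.0]
   [1.53, -0.79, -0.45] [0.135, -0.001, 0.0]
   [1.53, -0.84, -0.34] [0.135, -0.001, 0.0]Traceback (most recent call last):
  File "<stdin>", line 6, in <module>
  File "knob.py", line 5, in mask
    n,l,s,ct=cv2.connectedComponentsWithStats(k); i=1+np.argmax(s[1:,4]); return ct[i]+[x0,y0],s[i]
                                                      ~~~~~~~~~^^^^^^^^^
    return _wrapfunc(a, 'argmax', axis=axis, out=out, **kwds)
    return bound(*args, **kwds)
ValueError: attempt to get argmax of an empty sequence
```

View pics/agz.png

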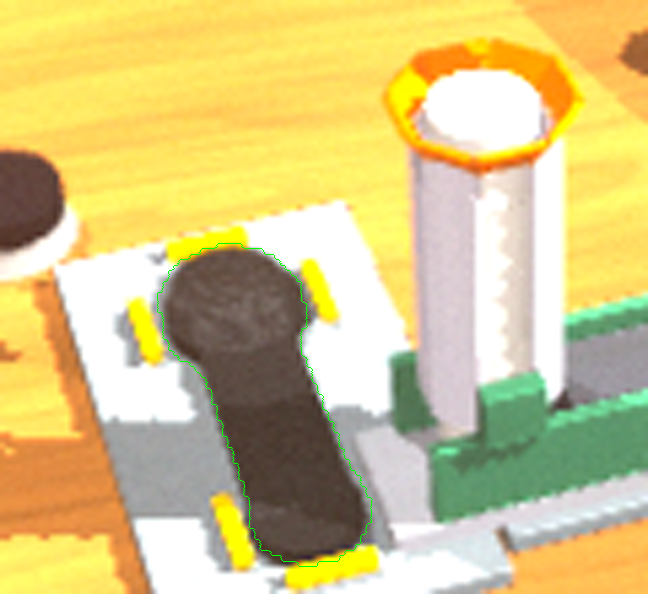

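View pics/agtop.png

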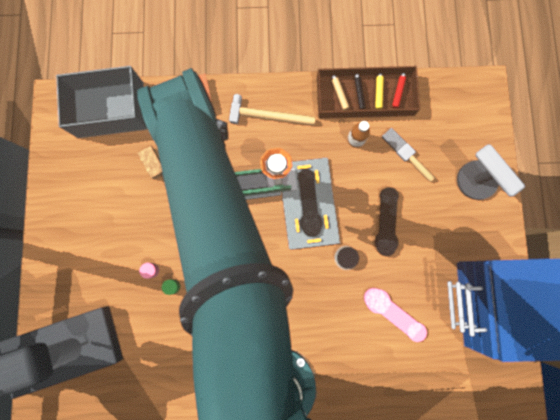

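```bash
python3 - <<'E'
from knob import *
c=camera("scene"); o=mask(c,(330,215,385,265)); print(o, hullmask_c(c,cyl([.5741,.1854,.09],.01,.05)))
c2=dict(c); c2["img"]=cv2.imread("pics/scene0.png"); print(mask(c2,(285,215,385,265)),hullmask_c(c,cyl([.576,.158,.09],.01,.05)))
E
```

```text
(array([360.09859155, 234.76760563]), array([ 26,  11,   9,  19, 142], dtype=int32)) (array([361.09906645, 234.14923091]), (356, 223, 11, 22), 168.74889021087438)
(array([350.32876712, 237.04109589]), array([ 61,  13,   9,  19, 146], dtype=int32)) (array([350.55883784, 236.51365553]), (345, 225, 11, 23), 169.4859025250189)
```

Call:
carry_out(
  targets=[
    [[1.0, -0.3, -0.9], [0.135, 0, 0], 5.0],
    [[1.5, -0.4, -0.8], [0.135, 0, 0], 5.0],
    [[1.5, -0.4, -0.8], [0.135, 0, 0], 5.0],
    [[1.5, -0.5, -0.7], [0.135, 0, 0], 5.0],
    [[1.5, -0.6, -0.6], [0.135, 0, 0], 5.0],
    [[1.5, -0.7, -0.5], [0.135, 0, 0], 5.0],
    [[1.5, -0.8, -0.4], [0.135, 0, 0], 5.0],
    [[1.5, -0.8, -0.3], [0.135, 0, 0], 5.0],
  ],
)

```text
time: 41.7
tcp_pos: [0.5748, 0.1718, 0.2056]
tool_rot: [0.707, 0.027, -0.706, 0.028]
contact_force: [-0.0, 0.8, 0.9]
gripper_width: 0.05
```

```bash
python3 -c "
from blk import *
plan([.5741,.1854,.13],.094+np.pi/2)"
```

```text
t 41.70 tcp [0.5748 0.1718 0.2056] jawang -1.493 (mod pi) tilt [ 0.002 -0.002 -1.   ] F [-0.   0.8  0.9] w 0.0500 j7 -1.89 j [-0.34  0.46 -0.04  1.92  0.03  0.76 -1.89]
n 2 world d [-0.0007  0.0136 -0.0756] rotvec [-0.016 -0.002 -0.002]
   [3.78, -0.69, -0.01] [-0.008, -0.001, -0.001]
   [3.78, -0.68, -0.02] [-0.008, -0.001, -0.001]
```

Call:
carry_out(
  targets=[
    [[3.8, -0.7, 0], [-0.008, 0, 0], 5.0],
    [[3.0, -0.6, 0], [-0.008, 0, 0], 5.0],
    [[0, 0, 0], [0, 0, 0], 5.0],
  ],
)

```text
time: 42.0
tcp_pos: [0.5703, 0.1847, 0.1344]
tool_rot: [-0.704, -0.035, 0.709, -0.037]
contact_force: [0.2, -0.1, 0.1]
gripper_width: 0.0502
```

```bash
python3 -c "
from blk import *
plan([.5741,.1854,.087],.094+np.pi/2)"
```

```text
t 42.00 tcp [0.5703 0.1847 0.1344] jawang -1.469 (mod pi) tilt [-0.007 -0.004 -1.   ] F [ 0.2 -0.1  0.1] w 0.0502 j7 -1.90 j [-0.36  0.56 -0.04  1.96  0.04  0.62 -1.9 ]
n 2 world d [ 0.0038  0.0007 -0.0474] rotvec [ 0.008  0.007 -0.004]
   [2.37, -0.02, -0.21] [0.004, 0.003, -0.002]
   [2.37, -0.02, -0.2] [0.004, 0.003, -0.002]
```

Call:
carry_out(
  targets=[
    [[1.7, 0, -0.2], [0.004, 0.003, -0.002], 5.0],
    [[1.6, 0, -0.1], [0.004, 0.003, -0.002], 5.0],
    [[0, 0, 0], [0, 0, 0], 5.0],
  ],
  grip_force=25,
)

```text
time: 42.3
tcp_pos: [0.576, 0.1849, 0.1049]
tool_rot: [0.708, 0.033, -0.704, 0.032]
contact_force: [0.0, -1.2, -0.5]
gripper_width: 0.05
```

```bash
python3 -c "
from blk import *
plan([.5741,.1854,.087],.094+np.pi/2)
cs=look('ah'); im=cs['scene']['img'][150:270,290:420]; cv2.imwrite('pics/ahz.png',cv2.resize(im,None,fx=5,fy=5,interpolation=cv2.INTER_CUBIC))"
```

```text
t 42.30 tcp [0.576  0.1849 0.1049] jawang -1.478 (mod pi) tilt [ 0.005  0.002 -1.   ] F [ 0.  -1.2 -0.5] w 0.0500 j7 -1.91 j [-0.36  0.61 -0.04  1.98  0.04  0.56 -1.91]
n 1 world d [-0.0019  0.0005 -0.0179] rotvec [-0.002 -0.006  0.001]
   [1.79, -0.07, 0.2] [-0.002, -0.006, 0.001]
```

View pics/ahz.png

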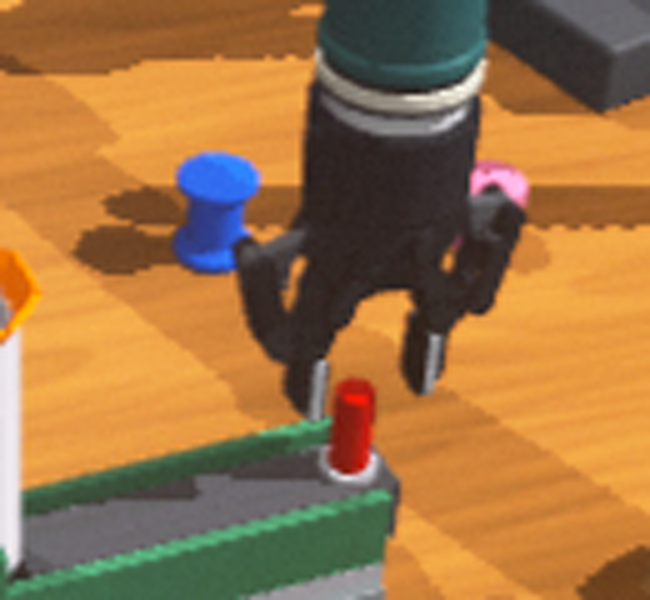

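Call:
carry_out(
  targets=[
    [[0.9, 0.4, 0.2], [0, -0.006, 0], 5.0],
    [[0.9, 0, 0], [0, 0, 0], 5.0],
    [[0, 0, 0], [0, 0, 0], 3.5],
    [[0, 0, 0], [0, 0, 0], 1.5],
    [[0, 0, 0], [0, 0, 0], 1.5],
    [[0, 0, 0], [0, 0, 0], 1.5],
  ],
)

```text
time: 43.0
tcp_pos: [0.5742, 0.1832, 0.0873]
tool_rot: [0.707, 0.035, -0.706, 0.033]
contact_force: [0.7, -0.6, -2.0]
gripper_width: 0.0189
```

Call:
carry_out(
  targets=[
    [[0, -0.4, 0], [0, 0, 0], 1.5],
    [[0, 0, 0], [0, 0, 0], 1.5],
    [[0, -0.3, 0], [0, 0, 0], 1.5],
    [[0, 0, 0], [0, 0, 0], 1.5],
  ],
)

```text
time: 43.4
tcp_pos: [0.574, 0.1854, 0.0873]
tool_rot: [0.706, 0.032, -0.706, 0.034]
contact_force: [0.7, -8.4, -0.7]
gripper_width: 0.019
```

Call:
carry_out(
  targets=[
    [[0, 0.4, 0], [0, 0, 0], 1.5],
    [[0, 0.6, 0], [0, 0, 0], 1.5],
    [[0, 0.8, 0], [0, 0, 0], 1.5],
    [[0, 0.8, 0], [0, 0, 0], 1.5],
    [[0, 0.8, 0], [0, 0, 0], 1.5],
    [[0, 0.8, 0], [0, 0, 0], 1.5],
    [[0, 0.8, 0], [0, 0, 0], 1.5],
    [[0, 0, 0], [0, 0, 0], 1.5],
  ],
)

```text
time: 44.2
tcp_pos: [0.5782, 0.1411, 0.0872]
tool_rot: [0.707, 0.035, -0.706, 0.032]
contact_force: [-1.5, 3.9, -1.2]
gripper_width: 0.0193
```

```bash
python3 -c "
from blk import *
plan([.583,.0908,.0873],.094+np.pi/2)
cs=look('ai'); im=cs['scene']['img'][180:310,190:360]; cv2.imwrite('pics/aiz.png',cv2.resize(im,None,fx=4.5,fy=4.5,interpolation=cv2.INTER_CUBIC))"
```

```text
t 44.20 tcp [0.5782 0.1411 0.0872] jawang -1.476 (mod pi) tilt [ 0.001  0.005 -1.   ] F [-1.5  3.9 -1.2] w 0.0193 j7 -1.84 j [-0.28  0.62 -0.05  2.    0.05  0.51 -1.84]
n 2 world d [ 0.0048 -0.0503  0.0001] rotvec [ 0.001 -0.001  0.005]
   [-0.01, 2.52, 0.0] [0.001, -0.001, 0.002]
   [-0.01, 2.52, -0.0] [0.001, -0.001, 0.002]
```

View pics/aiz.png

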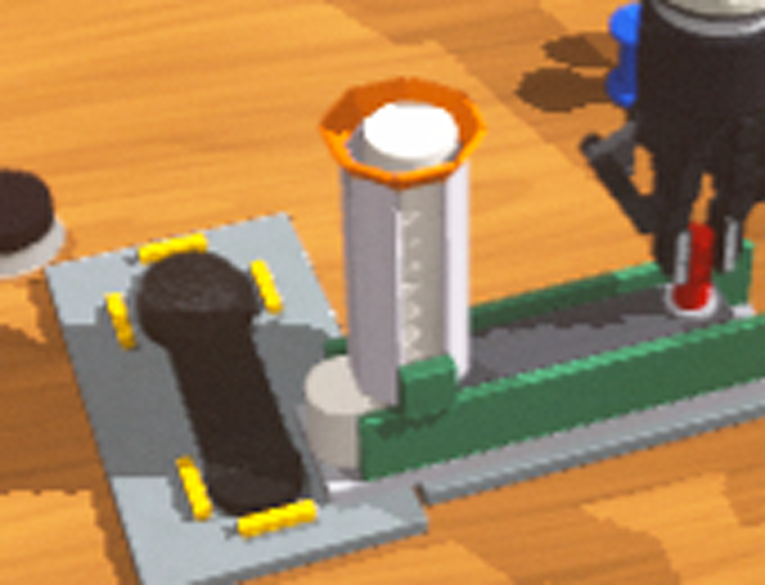

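Works as intended: the lowest block is coming out of the outlet at crop (335,410), the others remain stacked. Continue.

Call:
carry_out(
  targets=[
    [[0, 0.7, 0], [0, 0, 0], 1.5],
    [[0, 0.7, 0], [0, 0, 0], 1.5],
    [[0, 0.7, 0], [0, 0, 0], 1.5],
    [[0, 0.7, 0], [0, 0, 0], 1.5],
    [[0, 0.7, 0], [0, 0, 0], 1.5],
    [[0, 0.6, 0], [0, 0, 0], 1.5],
    [[0, 0.5, 0], [0, 0, 0], 1.5],
    [[0, 0, 0], [0, 0, 0], 1.5],
  ],
)

```text
time: 45.1
tcp_pos: [0.5828, 0.0931, 0.0872]
tool_rot: [0.707, 0.034, -0.706, 0.032]
contact_force: [-2.3, 1.4, 0.8]
gripper_width: 0.0187
```

```bash
python3 -c "
from blk import *
plan([.583,.0908,.0873],.094+np.pi/2)"
```

```text
t 45.10 tcp [0.5828 0.0931 0.0872] jawang -1.477 (mod pi) tilt [ 0.001  0.002 -1.   ] F [-2.3  1.4  0.8] w 0.0187 j7 -1.77 j [-0.19  0.62 -0.06  2.01  0.06  0.51 -1.77]
n 1 world d [ 0.0002 -0.0023  0.0001] rotvec [-0.    -0.001  0.002]
   [-0.01, 0.23, 0.0] [-0.0, -0.001, 0.002]
```

Call:
carry_out(
  targets=[
    [[0, 0.3, 0], [0, 0, 0], 1.5],
    [[0, 0, 0], [0, 0, 0], 1.5],
    [[0, 0.2, 0], [0, 0, 0], 1.5],
    [[0, 0, 0], [0, 0, 0], 1.5],
  ],
)

```text
time: 45.5
tcp_pos: [0.5831, 0.0907, 0.0872]
tool_rot: [0.707, 0.035, -0.706, 0.032]
contact_force: [-3.8, 5.6, 3.4]
gripper_width: 0.0187
```

Call:
carry_out(
  targets=[
    [[0, 0.3, 0], [0, 0, 0], 1.5],
    [[0, 0, 0], [0, 0, 0], 1.5],
    [[0, 0, 0], [0, 0, 0], 1.5],
  ],
)

```text
time: 45.8
tcp_pos: [0.5831, 0.0906, 0.0872]
tool_rot: [0.707, 0.037, -0.706, 0.032]
contact_force: [-3.9, 8.7, 3.7]
gripper_width: 0.019
```

```bash
python3 -c "
from blk import *
plan([.583,.0908,.0873],.094+np.pi/2)
cs=look('aj'); im=cs['scene']['img'][180:310,190:360]; cv2.imwrite('pics/ajz.png',cv2.resize(im,None,fx=4.5,fy=4.5,interpolation=cv2.INTER_CUBIC))"
```

```text
t 45.80 tcp [0.5831 0.0906 0.0872] jawang -1.473 (mod pi) tilt [ 0.001  0.007 -1.   ] F [-3.9  8.7  3.7] w 0.0190 j7 -1.76 j [-0.18  0.62 -0.06  2.01  0.06  0.51 -1.76]
n 1 world d [-0.0001  0.0002  0.0001] rotvec [ 0.004 -0.002  0.007]
   [-0.01, -0.02, 0.01] [0.004, -0.002, 0.007]
```

View pics/ajz.png

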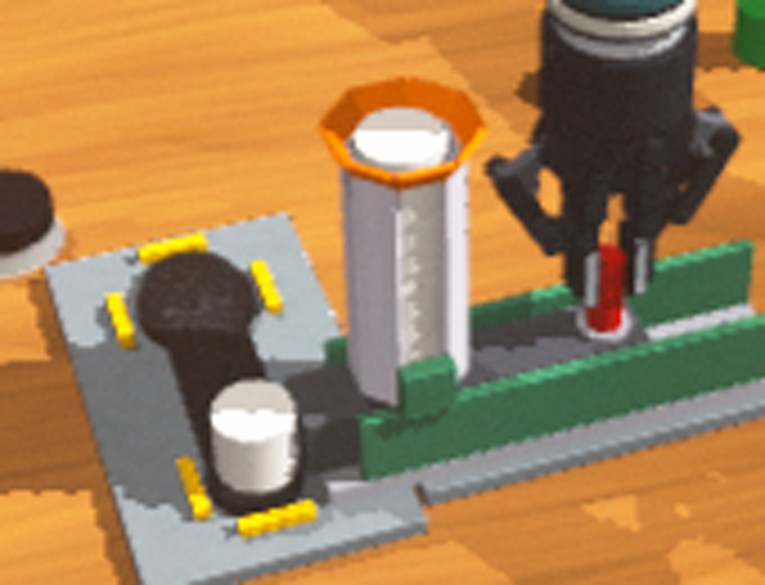

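Call:
carry_out(
  targets=[
    [[0, -0.6, 0], [0, 0, 0], 1.5],
    [[0, -0.8, 0], [0, 0, 0], 1.5],
    [[0, -1.0, 0], [0, 0, 0], 1.5],
    [[0, -1.0, 0], [0, 0, 0], 1.5],
    [[0, -1.0, 0], [0, 0, 0], 1.5],
    [[0, -1.0, 0], [0, 0, 0], 1.5],
    [[0, -1.0, 0], [0, 0, 0], 1.5],
    [[0, 0, 0], [0, 0, 0], 1.5],
  ],
)

```text
time: 46.7
tcp_pos: [0.5774, 0.1503, 0.0872]
tool_rot: [0.707, 0.035, -0.706, 0.033]
contact_force: [-2.7, -0.9, 3.3]
gripper_width: 0.0191
```

Call:
carry_out(
  targets=[
    [[0, -1.0, 0], [0, 0, 0], 1.5],
    [[0, -0.8, 0], [0, 0, 0], 1.5],
    [[0, -0.6, 0], [0, 0, 0], 1.5],
    [[0, -0.4, 0], [0, 0, 0], 1.5],
    [[0, 0, 0], [0, 0, 0], 1.5],
  ],
)

```text
time: 47.2
tcp_pos: [0.5746, 0.1791, 0.0872]
tool_rot: [0.707, 0.035, -0.706, 0.032]
contact_force: [-2.7, -0.6, 3.4]
gripper_width: 0.0186
```

```bash
python3 -c "
from blk import *
plan([.5741,.1854,.0873],.094+np.pi/2)"
```

```text
t 47.20 tcp [0.5746 0.1791 0.0872] jawang -1.475 (mod pi) tilt [ 0.001  0.004 -1.   ] F [-2.7 -0.6  3.4] w 0.0186 j7 -1.89 j [-0.34  0.63 -0.04  1.99  0.04  0.52 -1.89]
n 1 world d [-0.0005  0.0063  0.0001] rotvec [ 0.002 -0.001  0.004]
   [-0.01, -0.63, -0.01] [0.002, -0.001, 0.004]
```

Call:
carry_out(
  targets=[
    [[0, -0.4, 0], [0, 0, 0], 1.5],
    [[0, -0.3, 0], [0, 0, 0], 1.5],
    [[0, 0, 0], [0, 0, 0], 1.5],
    [[0, -0.3, 0], [0, 0, 0], 1.5],
    [[0, 0, 0], [0, 0, 0], 1.5],
  ],
)

```text
time: 47.7
tcp_pos: [0.574, 0.1854, 0.0872]
tool_rot: [0.706, 0.033, -0.706, 0.033]
contact_force: [-1.7, -5.4, 3.2]
gripper_width: 0.0189
```

Call:
carry_out(
  targets=[
    [[0, -0.3, 0], [0, 0, 0], 1.5],
    [[0, 0, 0], [0, 0, 0], 1.5],
  ],
)

```text
time: 47.9
tcp_pos: [0.574, 0.1854, 0.0872]
tool_rot: [-0.706, -0.031, 0.706, -0.034]
contact_force: [-1.6, -10.2, 3.8]
gripper_width: 0.0188
```

At the home stop. Release with the pull partly relieved, then rise.

Call:
carry_out(
  targets=[
    [[0, 0.4, 0], [0, 0, 0], 1.5],
    [[0, 0, 0], [0, 0, 0], 3.0],
    [[0, 0, 0], [0, 0, 0], 4.5],
    [[0, 0, 0], [0, 0, 0], 4.5],
    [[-2, 0, 0], [0, 0, 0], 4.5],
    [[-4, 0, 0], [0, 0, 0], 4.5],
    [[-5, 0, 0], [0, 0, 0], 4.5],
    [[-5, 0, 0], [0, 0, 0], 4.5],
  ],
)

```text
time: 48.7
tcp_pos: [0.5737, 0.1875, 0.2488]
tool_rot: [0.707, 0.035, -0.706, 0.033]
contact_force: [1.7, 0.5, -0.5]
gripper_width: 0.0449
```

Call:
carry_out(
  targets=[
    [[-4, 0, 0], [0, 0, 0], 4.5],
    [[0, -4, 0], [0, 0, 0], 4.5],
    [[0, -4, 0], [0, 0, 0], 4.5],
    [[0, -4, 0], [0, 0, 0], 4.5],
    [[0, -3, 0], [0, 0, 0], 4.5],
    [[0, 0, 0], [0, 0, 0], 4.5],
    [[0, 0, 0], [0, 0, 0], 4.5],
  ],
)

```text
time: 49.4
tcp_pos: [0.5591, 0.3373, 0.2876]
tool_rot: [0.707, 0.036, -0.706, 0.033]
contact_force: [-0.1, -0.2, -0.1]
gripper_width: 0.0449
```

```bash
python3 - <<'E'
from ov import *
from blk import look
from knob import mask
state(); cs=look('ak'); c=cs["scene"]; im=c['img'][180:310,110:380]; cv2.imwrite('pics/akz.png',cv2.resize(im,None,fx=2.9,fy=2.9,interpolation=cv2.INTER_CUBIC))
print("knob",mask(c,(330,215,385,265)),hullmask_c(c,cyl([.5741,.1854,.09],.01,.05))[0])
for n in cs:
    print(n,"heel block pred",hullmask_c(cs[n],cyl([.5996,-.1026,.043],.022,.04)),"tube top pred",hullmask_c(cs[n],cyl([.5925,-.019,.163],.022,.04)))
hs=[cv2.cvtColor(cs[n]["img"],cv2.COLOR_BGR2HSV) for n in cs]
ROI={"scene":(230,255,265,295),"top":(290,155,330,195)}
for n in cs:
    x0,y0,x1,y1=ROI[n]; g=cs[n]["img"][y0:y1,x0:x1].astype(int); k=((g.min(2)>110)&(g.max(2)-g.min(2)<45)).astype(np.uint8)
    nn,l,s,ct=cv2.connectedComponentsWithStats(k); print(n,[((ct[i]+[x0,y0]).round(1),s[i].tolist()) for i in range(1,nn) if s[i][4]>20])
im=cs["top"]["img"][140:270,190:420]; cv2.imwrite('pics/akt.png',cv2.resize(im,None,fx=3.4,fy=3.4,interpolation=cv2.INTER_CUBIC))
E
```

```text
t 49.40 tcp [0.5591 0.3373 0.2876] jawang -1.473 (mod pi) tilt [ 0.001  0.004 -1.   ] F [-0.1 -0.2 -0.1] w 0.0449 j7 -2.12 j [-0.56  0.44 -0.08  1.73  0.04  0.97 -2.12]
knob (array([360.68571429, 234.82857143]), array([ 26,  10,  10,  20, 140], dtype=int32)) [361.09906645 234.14923091]
scene heel block pred (array([246.35001396, 276.54120218]), (236, 263, 21, 27), 430.3630816654768) tube top pred (array([279.65660087, 229.70543733]), (269, 216, 21, 28), 472.74389732955024)
top heel block pred (array([305.28681055, 175.12478797]), (297, 166, 17, 19), 221.82367561757565) tube top pred (array([276.00601502, 167.94473981]), (267, 157, 18, 22), 280.76967269857414)
scene [(array([251.2, 272.9]), [7, 0, 28, 40, 715])]
top [(array([311.1, 175.4]), [0, 3, 40, 37, 993])]
```

View pics/akz.png

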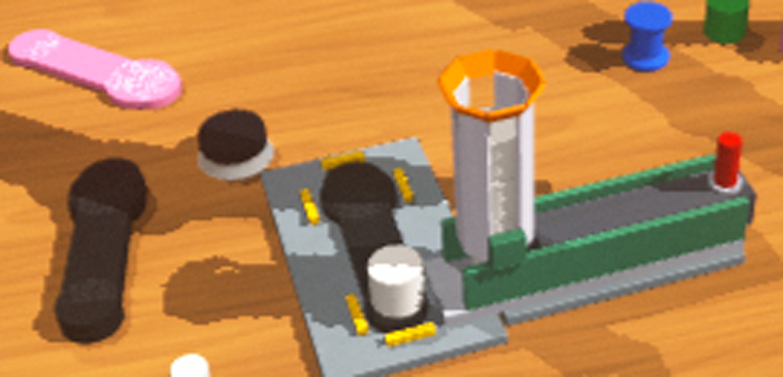

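View pics/akt.png

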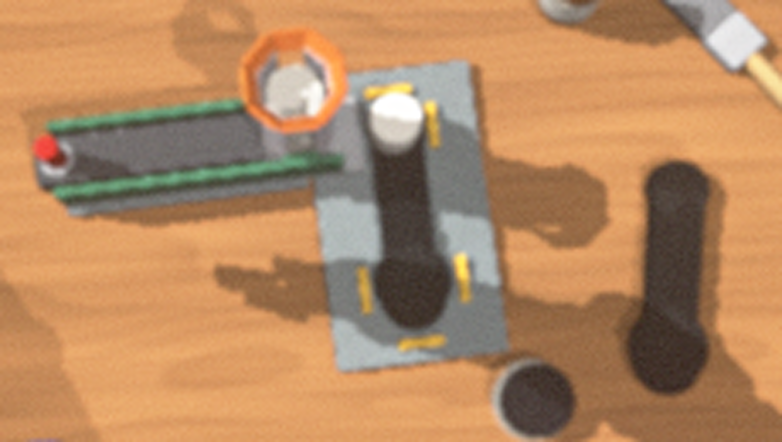

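```bash
python3 - <<'E'
from sole import *
cs={n:camera(n) for n in("scene","top")}
ms={"top":dark(cs["top"],(365,170,420,270),95),"scene":dark(cs["scene"],(115,220,175,305),95)}
for n in cs: print(n,ms[n].sum(),fit({n:cs[n]},{n:ms[n]},[.46,-.342,-.13],.02))
print(sense()["contact_force"],sense()["time"])
E
```

```text
scene 1303.0 (array([ 0.45917103, -0.34062427, -0.12266943]), np.float64(0.06818653785382149))
top 1134.0 (array([ 0.45994453, -0.34157769, -0.13451694]), np.float64(0.14702078362209084))
[ 0.76732165 -0.14682851 -0.0895368 ] 49.6
```

```bash
python3 -c "
from cell import *
print(hand_in())"
```

```text
the job is handed in; nothing more can be done
None
```

I set up the feeder as asked and handed the job in at about 50 s of the 210 s allowed. The system gave no verdict.

**What I did, in order**
- **Outsole:** I laid the top outsole in the nest, heel at the outlet and toe towards the robot.
- **Pusher:** It started about 27 mm forward. I drew it back to its stop.
- **Blocks:** I dropped all five white blocks into the tube and left the green and pink look-alikes alone. I pulled the pusher against its home stop again before feeding.
- **Feed:** I slid the pusher fully forward once, about 95 mm from stop to stop, and drew it fully home.

**Last checks**
- **Block on the heel:** It stands upright within about 3 mm of its computed place in both views.
- **Other blocks:** They were seen dropped down inside the tube. I did not count them one by one or measure their tilt.
- **Outsole in the nest:** It matched its expected outline when I checked just before the feed, and it looked unmoved in the final pictures.
- **Pusher:** It stopped at its home position, and its knob showed within 1 pixel of where it should be.
- **Other two outsoles:** They are still stacked within about 2 mm of where they were.
- **Rest of the bench:** I measured no other object. Those in the final close-ups (tin, reel, green look-alike, pink sole) look unmoved, and the gripper was clear of everything with no contact force.

**Disagreements:** The two cameras differed by 1 to 4 mm on some points, such as the tube and the fences. The first two-camera fit of the outsole stack gave a height of 24 mm instead of 30 mm. I took 30 mm because each camera alone gave the same position at that height, and the grip confirmed it.

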